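# Hang the filled stock bins, lock the rack and clear the empties

### The arm

A 6-joint arm with a two-finger parallel gripper is mounted at the origin on the work surface. World frame = base frame: x ahead of the robot, y to its left, z up, the work surface at z = 0. Lengths are in m, angles in rad, forces in N, time in s.
With the tool pointing down it reaches from about 0.35 to 0.775 m from the base axis. Payload 7.3 kg.
Tool frame: the origin (TCP) lies midway between the tips of the shut fingers; the grasp point (between the pads) lies env.hold_point_z behind it (env.hold_point_z is the distance from the TCP to the grasp point, in m); z points along the fingers, y is the direction in which the jaws open and shut (so a half turn about z gives the same grasp; the last joint's range is limited). The gripper opens to 92 mm and grips with 3 to 60 N. Pads are 19 mm wide; open, the fingers measure 130 mm over their backs; the gripper's body (75 mm by 190 mm) begins 47 mm behind the grasp point.
Start: joints at [-1.25, 0.342, 1.524, -0, 1.275, -0.146], TCP at [0.236, -0.469, 0.227] pointing down, gripper open.
Joint ranges: [-2.53, 2.53], [-0.77, 2.02], [0.04, 2.7], [-1, 4.14], [0.28, 2.66], [-3.11, 3.11]. Speed limits (rad/s): [2.57, 2.57, 3.14, 3.14, 3.14, 3.14].

### API

Orientations are given as a rotation vector (axis times angle).
In Python, from workcell import get_state, snapshot, calibration, env gives the robot as it stands. The module is installed in compiled form; this text tells all that it offers.
- The arm moves only by the tool play_rows, never from a script. Its argument "increments" is a list of rows, each an object with "hand": the gripper command: -1 is fully open, 1 is shut, values between are in proportion; "travel": the shift along the tool's x, y, z in cm, a list of three; "rot": the turn, a rotation vector about the tool's x, y, z in rad, a list of three. In form: [{"hand": hand, "travel": [tx, ty, tz], "rot": [rx, ry, rz]}, ...]. A call has 1 to 20 rows; each row is the pose to reach, as a shift and turn from the pose commanded when the call began, along the tool's axes at that moment; what a row does not reach only later rows make up. A row lasts 1/10 s, in which the tool goes at most 50 mm and 8.59 degrees, less where a joint would pass 70% of its speed; a pose out of reach is approached as far as the arm can. A call with a gripper value outside its range is refused whole. The fingers move at their own pace and stop on an object; "newtons" is the grip in N (left out, the last holds). Time passes only in rows, so rows that repeat a pose let the fingers close. It gives the time, the measured TCP pose, the force and the opening at its end, in the units of the state.
- get_state(): the state, without advancing time (a new reading comes with each control period).
- snapshot(name): name is "scene" or "top" or "wrist"; returns the picture (384x512x3 uint8, blue, green, red); there is no depth.
- calibration(name): a dict with "camera_matrix" (3x3 intrinsics, pixels), "pose" (4x4, takes a point from camera to world coordinates); the wrist camera has in their place "mount" (4x4, takes a point from camera to tool coordinates, whose origin is the TCP and whose axes are the flange's). Camera axes: x right, y down, z forward; pixel columns grow to the right and rows downward; lengths in m; the calibration is good to about 2 mm. A picture is of the moment at which its call begins: read the wrist's pose just before it. calibration takes no time and is no camera call.
- env.hand_in(): hands the job in, once; it reports no verdict.
The state is a dict: "t": time; "joint_pos": joint angles; "dq": joint speeds; "joint_torque": joint torques, N m; "ee_pos": TCP position; "ee_rot": TCP orientation; "force": force on the tool from outside, world axes, zero at the start; "wrist_torque": the same for the moment, N m; "finger_gap": finger opening in m.
Only numpy, scipy, OpenCV 4.12 (cv2) and the standard library are available. Lean on these libraries where they do the work, as an engineer would, in place of code of your own. Each camera call takes 0.05 s, during which the arm holds its last target.

### The job

Turn the collar on the hook rack fully open, then hang every small blue bin that has stock in it on the rack by its wire bail, stock still inside, and when all of them hang turn the collar to its locked mark, with each keeper arm straight above its hook. Stand the empty bins upright in the low grey returns tray, before or after, and leave the other things on the bench undisturbed.

Things in the scene. Friction and masses are not known exactly. Their poses are not given: they have to be found in the camera images.
- rack: Fixed steel hook rack: round foot (140 mm across, 16 mm high), upright mast (22 mm) and three level hook rods (7 mm thick, axis 180 mm above the bench) 90 degrees apart, along the rack's own -x (near), +y (left), -y (right). Each rod's end turns up 112 mm from the mast axis, to 200 mm above the bench. Origin on the mast axis at bench level; z up.
- collar (a joint): Lock collar captive on the mast top: black disc (48 mm) with wing grip and 3 flat keeper arms (10 mm wide, reaching 100 mm, undersides 197 mm above the bench). 0 rad = fully open, at its stop, arms midway between hooks; grows anticlockwise from above; locked mark 0.785: each arm straight above its hook, so bails cannot lift off; far stop 1.0. Friction 0.06 N m; stays where left.
- collar_grip (a point): Middle of the collar's wing grip, on the mast axis, 225 mm above the bench. The wing is an upright bar 44 mm long (this frame's x), 14 mm thick (y), its top at 232 mm and its foot, on the disc, at 202 mm. The frame turns with the collar.
- tray: Low open grey returns tray, fixed to the bench, 112 mm (own x) by 200 mm (own y), 20 mm tall, walls and floor 4 mm: room for two bins side by side along own y, e.g. 50 mm either side of the middle, with their short sides along own y. Origin: centre of its underside.
- hook_left (a point): Point on the axis of the left hook rod, 90 mm out from the mast axis along the rack's +y, 180 mm above the bench, 22 mm short of the upturned end: where a bail should rest. Axes as the rack's.
- hook_near (a point): Point on the axis of the near hook rod, 90 mm out from the mast axis along the rack's -x, 180 mm above the bench, 22 mm short of the upturned end: where a bail should rest. Axes as the rack's.
- hook_right (a point): Point on the axis of the right hook rod, 90 mm out from the mast axis along the rack's -y, 180 mm above the bench, 22 mm short of the upturned end: where a bail should rest. Axes as the rack's.
- bin_a: Small open blue picking bin, 52 mm (own x) by 72 mm (own y), walls and floor 3 mm, 55 mm tall, 0.14 kg, with a stiff steel wire bail (6 mm thick) standing upright over its middle: two uprights at the short ends and a straight level top bar along own y, 69 mm long, its axis 115 mm above the bin's underside. Origin: centre of its underside.
- bail_a (a point): Middle of the bail's top bar of bin_a, on the bar's axis; axes as the bin's.
- part_a: Round steel slug, 26 mm diameter, 28 mm tall, about 0.12 kg, lying loose inside bin_a at the start, or absent (None), in which case that bin is empty. Origin: centre of its underside.
- bin_b: Small open blue picking bin, 52 mm (own x) by 72 mm (own y), walls and floor 3 mm, 55 mm tall, 0.14 kg, with a stiff steel wire bail (6 mm thick) standing upright over its middle: two uprights at the short ends and a straight level top bar along own y, 69 mm long, its axis 115 mm above the bin's underside. Origin: centre of its underside.
- bail_b (a point): Middle of the bail's top bar of bin_b, on the bar's axis; axes as the bin's.
- part_b: Square aluminium block, 24 x 24 x 30 mm tall, about 0.12 kg, lying loose inside bin_b at the start, or absent (None), in which case that bin is empty. Origin: centre of its underside.
- bin_c: Small open blue picking bin, 52 mm (own x) by 72 mm (own y), walls and floor 3 mm, 55 mm tall, 0.14 kg, with a stiff steel wire bail (6 mm thick) standing upright over its middle: two uprights at the short ends and a straight level top bar along own y, 69 mm long, its axis 115 mm above the bin's underside. Origin: centre of its underside.
- bail_c (a point): Middle of the bail's top bar of bin_c, on the bar's axis; axes as the bin's.
- part_c: Short steel disc, 32 mm diameter, 20 mm tall, about 0.12 kg, lying loose inside bin_c at the start, or absent (None), in which case that bin is empty. Origin: centre of its underside.
- bin_d: Small open blue picking bin, 52 mm (own x) by 72 mm (own y), walls and floor 3 mm, 55 mm tall, 0.14 kg, with a stiff steel wire bail (6 mm thick) standing upright over its middle: two uprights at the short ends and a straight level top bar along own y, 69 mm long, its axis 115 mm above the bin's underside. Origin: centre of its underside.
- bail_d (a point): Middle of the bail's top bar of bin_d, on the bar's axis; axes as the bin's.
- part_d: Aluminium stepped mount, 32 mm foot, 32 mm tall, about 0.12 kg, lying loose inside bin_d at the start, or absent (None), in which case that bin is empty. Origin: centre of its underside.
- offcut1: Bystander, not part of the job: steel bar offcut, 38 mm diameter, 35 mm tall. Origin: centre of its underside.
- carton1: Bystander, not part of the job: small carton 50 x 70 x 35 mm tall. Origin: centre of its underside.
- mount1: Bystander, not part of the job: black stepped mount, 40 mm foot, 35 mm tall. Origin: centre of its underside.
- block1: Bystander, not part of the job: aluminium block 40 x 30 x 20 mm tall. Origin: centre of its underside.
- offcut2: Bystander, not part of the job: dark steel offcut, 44 mm diameter, 30 mm tall. Origin: centre of its underside.
Not all that is in view belongs to the job. Several things have the shape of the tray; the one meant has the colours described above. Leave any turquoise look-alike of the bin_d alone.

How it is judged:
On the way, in this order (a step that is already met when the one before it is completed fails the run):
1. the collar is turned fully open (below 0.1 rad) (value of joint collar below 0.1 rad), for 0.2 s.
2. every bin with stock hangs on the rack with its stock inside, the collar still open ((horizontal distance between part_a and hook_left below 0.05 m or horizontal distance between part_a and hook_near below 0.05 m or horizontal distance between part_a and hook_right below 0.05 m) and height (world z) of each of part_a, part_b, part_c, part_d above 0.05 m and distance between part_a and bin_a below 0.05 m and (horizontal distance between part_b and hook_left below 0.05 m or horizontal distance between part_b and hook_near below 0.05 m or horizontal distance between part_b and hook_right below 0.05 m) and distance between part_b and bin_b below 0.05 m and (horizontal distance between part_c and hook_left below 0.05 m or horizontal distance between part_c and hook_near below 0.05 m or horizontal distance between part_c and hook_right below 0.05 m) and distance between part_c and bin_c below 0.05 m and (horizontal distance between part_d and hook_left below 0.05 m or horizontal distance between part_d and hook_near below 0.05 m or horizontal distance between part_d and hook_right below 0.05 m) and distance between part_d and bin_d below 0.05 m and value of joint collar below 0.3 rad), for 0.3 s.
3. the collar is turned to its locked mark (value of joint collar between 0.665 and 0.905 rad), for 0.2 s.
At the end, for the whole second after the job is handed in: Each bin with stock hangs at rest, its part inside it (origins within 50 mm), over 50 mm above the bench and within 50 mm of a hook point seen from above; empty bins stand upright (0.2 rad) on the tray floor, origins between its walls; collar within 0.12 rad of the locked mark (all of step 3 and (horizontal distance between part_a and hook_left below 0.05 m or horizontal distance between part_a and hook_near below 0.05 m or horizontal distance between part_a and hook_right below 0.05 m) and height (world z) of each of part_a, part_b, part_c, part_d above 0.05 m and distance between part_a and bin_a below 0.05 m and (horizontal distance between part_b and hook_left below 0.05 m or horizontal distance between part_b and hook_near below 0.05 m or horizontal distance between part_b and hook_right below 0.05 m) and distance between part_b and bin_b below 0.05 m and (horizontal distance between part_c and hook_left below 0.05 m or horizontal distance between part_c and hook_near below 0.05 m or horizontal distance between part_c and hook_right below 0.05 m) and distance between part_c and bin_c below 0.05 m and (horizontal distance between part_d and hook_left below 0.05 m or horizontal distance between part_d and hook_near below 0.05 m or horizontal distance between part_d and hook_right below 0.05 m) and distance between part_d and bin_d below 0.05 m and (distance between part_a and bin_a below 0.05 m or (x of bin_a in the frame of tray between -0.05 and 0.05 m and y of bin_a in the frame of tray between -0.095 and 0.095 m and height (world z) of bin_a below 0.015 m and angle between bin_a's own z axis and vertical below 0.2 rad)) and (distance between part_b and bin_b below 0.05 m or (x of bin_b in the frame of tray between -0.05 and 0.05 m and y of bin_b in the frame of tray between -0.095 and 0.095 m and height (world z) of bin_b below 0.015 m and angle between bin_b's own z axis and vertical below 0.2 rad)) and (distance between part_c and bin_c below 0.05 m or (x of bin_c in the frame of tray between -0.05 and 0.05 m and y of bin_c in the frame of tray between -0.095 and 0.095 m and height (world z) of bin_c below 0.015 m and angle between bin_c's own z axis and vertical below 0.2 rad)) and (distance between part_d and bin_d below 0.05 m or (x of bin_d in the frame of tray between -0.05 and 0.05 m and y of bin_d in the frame of tray between -0.095 and 0.095 m and height (world z) of bin_d below 0.015 m and angle between bin_d's own z axis and vertical below 0.2 rad)) and linear speed of each of bin_a, bin_b, bin_c, bin_d below 0.05 m/s); the robot touches nothing.
It fails at once if another thing on the bench is pushed more than 40 mm or knocked over (distance of any of offcut1, carton1, mount1, block1, offcut2 from where it was at the start of the episode above 0.04 m or angle between any of offcut1, carton1, mount1, block1, offcut2's own z axis and vertical above 0.6 rad).
Of part_a, part_b, part_c, part_d only 2 to 3 are there at a start; the rules pass over those that are not, and their reading is None.
At some moment in a run one of bin_a, bin_b, bin_c, bin_d may be knocked a few centimetres aside while the robot is not near it.
It also fails if it takes over 208 s, if anything falls off the work surface, if the arm or the gripper's body presses on something with over 40 N, if the wrist force passes 120 N, or if a joint passes its speed limit or range.

## Working session

There is one attempt and no reset: what is moved stays moved. The work goes in short steps, Python scripts to look and compute and a tool call to move; the robot and the scene stay as the last step left them, time stands still between calls to the robot, and variables do not carry over. Pictures are saved under pics/ and viewed, and the job is handed in when it is done.

Besides the shell and the picture viewer there is one more tool, called after ">>>" by a JSON object that holds its "op" and its "data", one argument or row to a line. play_rows: Moves the arm, as the interface text tells. Its arguments: {"type":"object","properties":{"increments":{"type":"array","items":{"type":"object","properties":{"hand":{"type":"number"},"travel":{"type":"array","items":{"type":"number"}},"rot":{"type":"array","items":{"type":"number"}}}}},"newtons":{"type":"number"}},"required":["increments"]}

```bash
mkdir -p pics; cat > h.py <<'E'
import numpy as np, cv2
from workcell import get_state, snapshot, calibration, env
E
python3 - <<'E'
from h import *
s=get_state()
for k,v in s.items(): print(k,np.round(v,4))
print(env.hold_point_z)
for n in ["scene","top","wrist"]:
    c=calibration(n); print(n,{k:np.round(v,4).tolist() for k,v in c.items()})
    im=snapshot(n); cv2.imwrite(f"pics/{n}0.png",im)
    cv2.imwrite(f"pics/{n}0b.png",cv2.resize(im,(800,600),interpolation=cv2.INTER_CUBIC))
E
```

```text
t 0.0
joint_pos [-1.25    0.3427  1.525   0.      1.2754 -0.146 ]
dq [-0.      0.0029 -0.0004  0.0006 -0.0003 -0.0001]
joint_torque [-1.40000e-03 -4.31248e+01 -2.44221e+01  7.17000e-02  5.59000e-02
 -1.00000e-04]
ee_pos [ 0.2362 -0.4684  0.226 ]
ee_rot [-3.0549e+00 -7.2620e-01  2.0000e-04]
force [-0.3198 -0.0063 -0.1227]
wrist_torque [ 0.03   -0.0405  0.0377]
finger_gap 0.0914
0.0188
scene {'camera_matrix': [[442.4365, 0.0, 253.677], [0.0, 442.4365, 193.1183], [0.0, 0.0, 1.0]], 'pose': [[-0.8809, 0.3797, -0.2825, 0.7556], [0.4732, 0.7158, -0.5136, 0.5257], [0.0072, -0.5861, -0.8102, 0.9802], [0.0, 0.0, 0.0, 1.0]]}
top {'camera_matrix': [[369.7311, 0.0, 251.2882], [0.0, 369.7311, 193.5184], [0.0, 0.0, 1.0]], 'pose': [[-0.013, -0.9883, 0.1518, 0.3117], [-0.9998, 0.0148, 0.0106, -0.0229], [-0.0127, -0.1516, -0.9884, 1.2704], [0.0, 0.0, 0.0, 1.0]]}
wrist {'camera_matrix': [[286.2118, 0.0, 253.7184], [0.0, 286.2118, 189.965], [0.0, 0.0, 1.0]], 'mount': [[-0.0003, -0.9555, -0.2949, 0.0799], [1.0, -0.0006, 0.0009, 0.0005], [-0.0011, -0.2949, 0.9555, -0.1568], [0.0, 0.0, 0.0, 1.0]]}
```

View pics/scene0b.png

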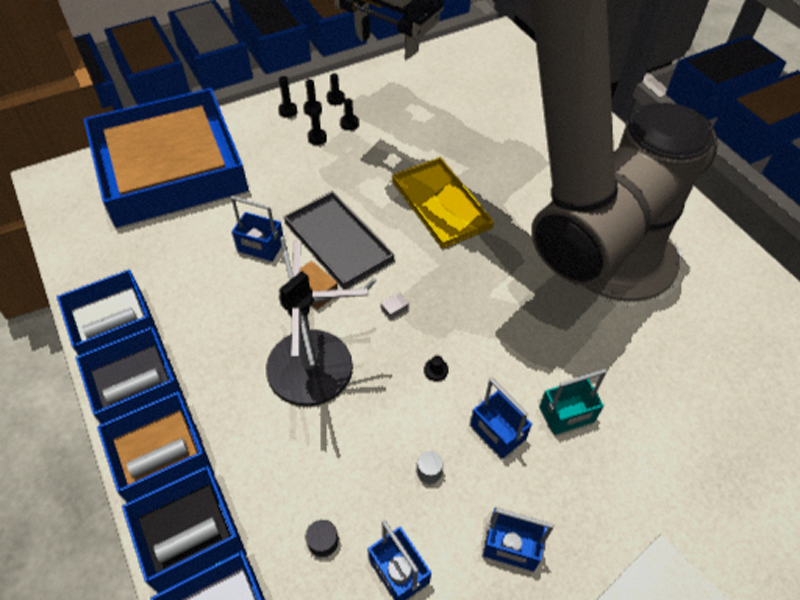

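View pics/top0b.png

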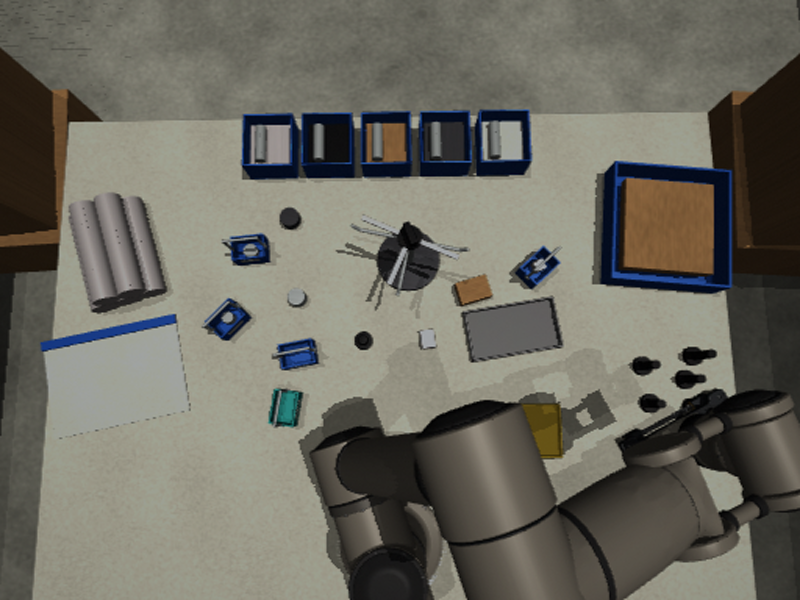

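View pics/wrist0b.png

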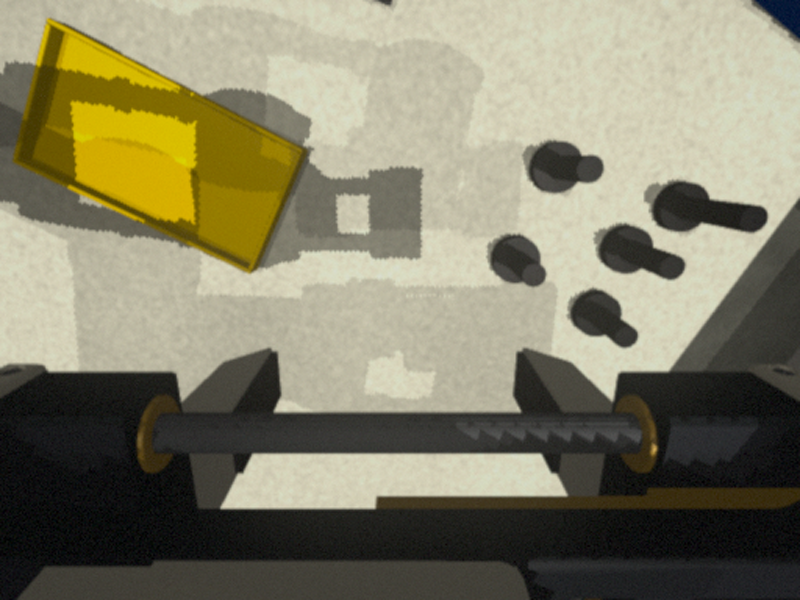

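```bash
python3 - <<'E'
from h import *
im=cv2.imread("pics/top0.png")
def crop(n,x0,y0,w,h,k,src=im):
    c=cv2.resize(src[y0:y0+h,x0:x0+w],None,fx=k,fy=k,interpolation=cv2.INTER_CUBIC)
    for i in range(0,w,10):
        cv2.line(c,(i*k,0),(i*k,4 if i%50 else 12),(0,0,255),1)
        if i%20==0: cv2.putText(c,str(x0+i),(i*k,22),0,0.35,(0,0,255),1)
    for i in range(0,h,10):
        cv2.line(c,(0,i*k),(4,i*k),(0,0,255),1)
        if i%20==0: cv2.putText(c,str(y0+i),(6,i*k+4),0,0.35,(0,0,255),1)
    cv2.imwrite(f"pics/{n}.png",c)
crop("tA",120,120,100,75,8)
crop("tB",120,180,100,100,6)
crop("tC",210,130,100,75,8)
crop("tD",280,140,100,100,6)
sc=cv2.imread("pics/scene0.png")
crop("sA",150,100,120,90,6,sc)
crop("sB",160,150,100,110,5,sc)
crop("sC",220,220,170,170,4,sc)
E
```

```text
(no output)
```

View pics/tA.png

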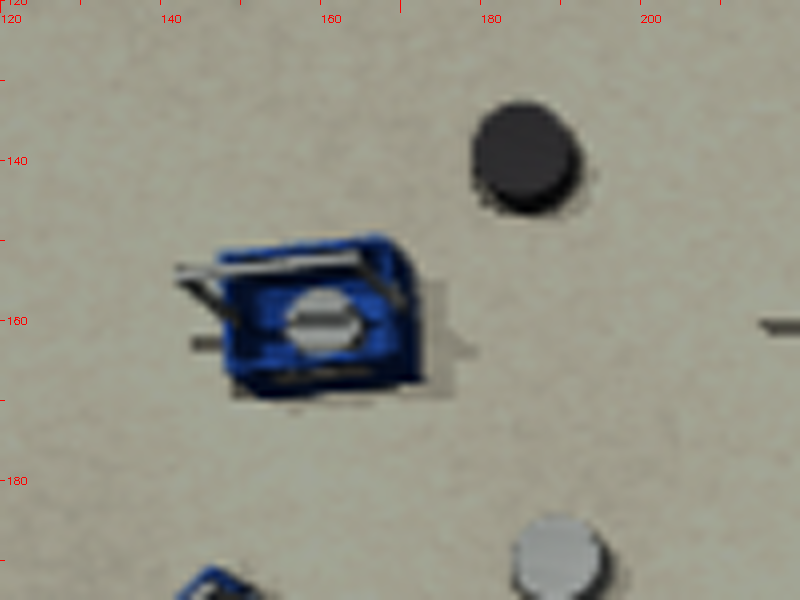

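View pics/tB.png

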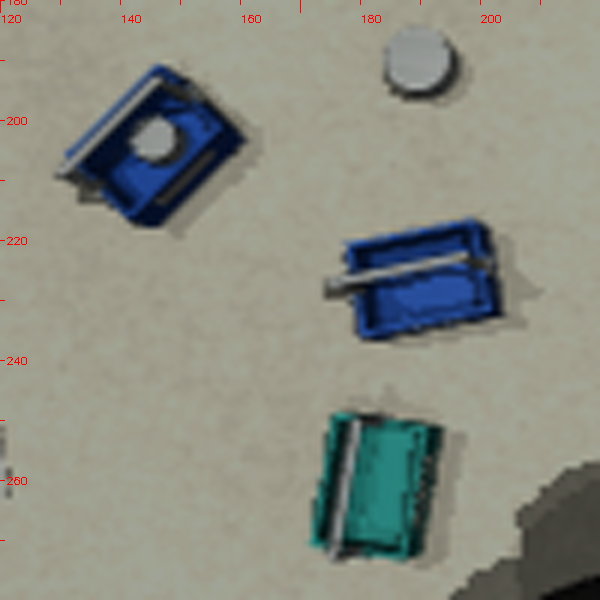

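View pics/tC.png

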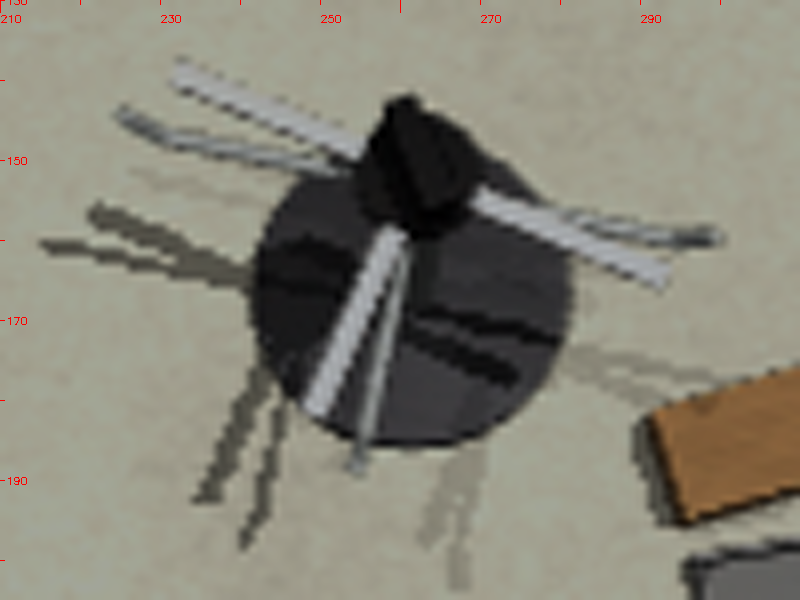

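View pics/tD.png

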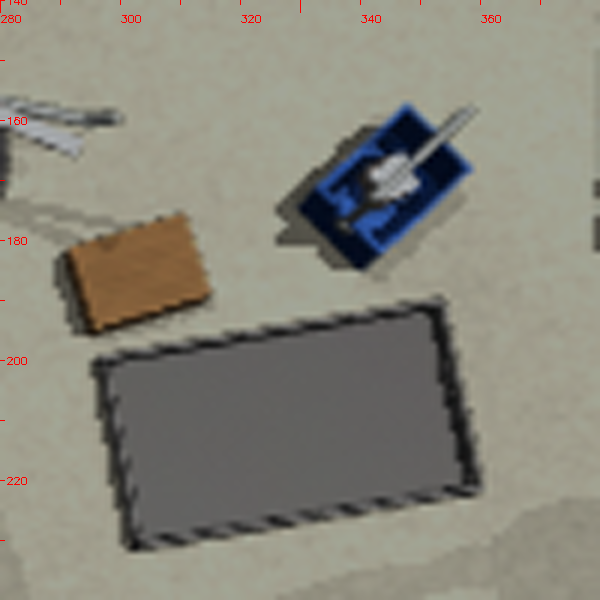

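View pics/sB.png

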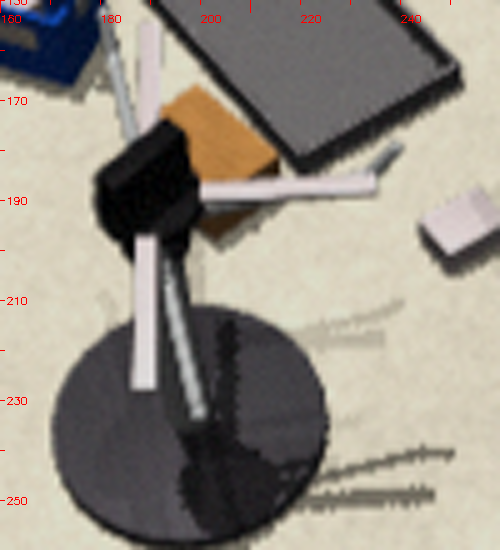

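View pics/sC.png

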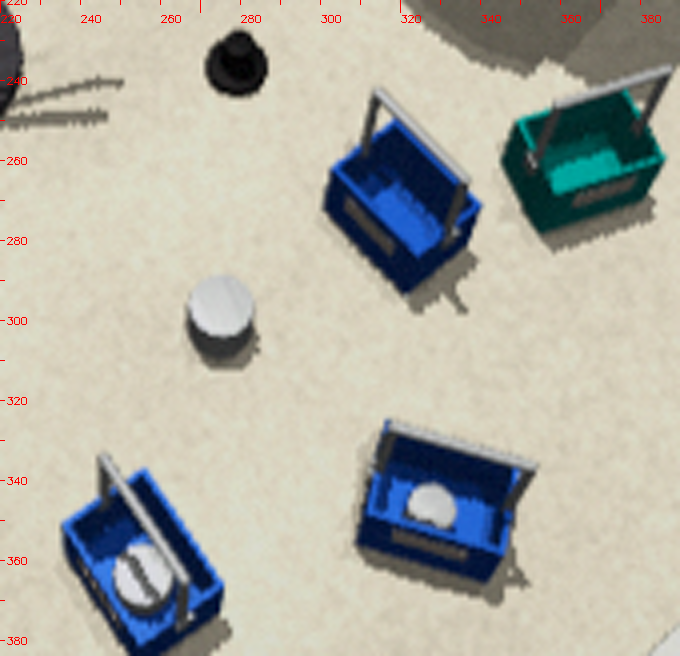

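```bash
cat >> h.py <<'E'
from scipy.optimize import least_squares
K={n:calibration(n)["camera_matrix"] for n in("scene","top")}
P={n:np.array(calibration(n)["pose"]) for n in("scene","top")}
K={n:np.array(v) for n,v in K.items()}
def proj(n,X,Kc=None,pose=None):
    Kc=K[n] if Kc is None else Kc; pose=P[n] if pose is None else pose
    X=np.atleast_2d(X); Y=(X-pose[:3,3])@pose[:3,:3]; u=Y@Kc.T; return u[:,:2]/u[:,2:]
def unproj(n,uv,z,Kc=None,pose=None):
    Kc=K[n] if Kc is None else Kc; pose=P[n] if pose is None else pose
    d=pose[:3,:3]@np.linalg.solve(Kc,[uv[0],uv[1],1.]); c=pose[:3,3]; return c+d*(z-c[2])/d[2]
def pl(p,L):  # local->world planar
    L=np.atleast_2d(L);c,s=np.cos(p[2]),np.sin(p[2])
    return np.c_[p[0]+c*L[:,0]-s*L[:,1],p[1]+s*L[:,0]+c*L[:,1],L[:,2]]
def fit(obs,p0):
    # obs: list of (cam, local xyz, pixel)
    def f(p): return np.concatenate([proj(c,pl(p,l))[0]-np.array(q) for c,l,q in obs])
    r=least_squares(f,p0,loss="soft_l1"); return r.x, np.abs(f(r.x)).reshape(-1,2).round(1)
hl=.0345
BIN=[[(s*.026,-.036,z),(s*.026,.036,z)] for s in(1,-1) for z in(0,.055)]+[[(.026,s*.036,z),(-.026,s*.036,z)] for s in(1,-1) for z in(0,.055)]+[[(0,-hl,.115),(0,hl,.115)],[(0,hl,.115),(0,hl,.05)],[(0,-hl,.115),(0,-hl,.05)]]
def draw(im,n,p,segs,x0=0,y0=0,k=1,col=(0,255,255),**kw):
    for a,b in segs:
        q=(proj(n,pl(p,[a,b]),**kw)-[x0,y0]+.5)*k-.5
        cv2.line(im,tuple(int(v) for v in q[0].round()),tuple(int(v) for v in q[1].round()),col,1,cv2.LINE_AA)
E
python3 - <<'E'
from h import *
E1,E2=(0,-hl,.115),(0,hl,.115)
O={"A":[("top",E2,(142.2,154)),("top",E1,(165.2,152)),("scene",E1,(245.7,334.7)),("scene",E2,(266.2,365.7))],
"B":[("top",E2,(130,208.7)),("top",E1,(147.2,193.8)),("scene",E1,(317.5,326.7)),("scene",E2,(353.7,337))],
"C":[("top",E2,(175,227)),("top",E1,(199.7,223)),("scene",E1,(314.5,243.2)),("scene",E2,(336.2,265.5))]}
g={"A":(.6,.3,.0),"B":(.5,.3,.7),"C":(.45,.2,.1)}
for b in O:
    print(b,*fit(O[b],g[b]))
r0=unproj("top",(345,172),.05);print("D",r0)
print("D bail", unproj("top",(359.2,158.3),.115), unproj("top",(342.5,170.8),.115))
print("D rim", [unproj("top",(280+u/6,140+v/6),.055).round(3) for u,v in((405,105),(470,170),(362,270),(300,208))])
print("tray", [unproj("top",(280+u/6,140+v/6),.02).round(3) for u,v in((97,358),(440,298),(480,490),(132,550))])
print("rack", [unproj("top",(210+u/8,130+v/8),z).round(3) for u,v,z in((412,308,.016),(412,170,.225))])
print("rods", [unproj("top",(210+u/8,130+v/8),.2).round(3) for u,v in((118,112),(360,465),(720,240))])
print("arms", [unproj("top",(210+u/8,130+v/8),.2).round(3) for u,v in((178,70),(316,412),(664,278))])
E
```

```text
A [0.62636049 0.30598402 0.0930153 ] [[0.2 0.1]
 [1.9 0.2]
 [0.1 0. ]
 [0.4 0.5]]
B [0.4708332  0.34915349 0.77400416] [[0.3 0.1]
 [1.5 0.5]
 [0.8 0.5]
 [0.9 0.3]]
C [0.39309554 0.1957075  0.16550098] [[0.1 0.2]
 [3.  0.1]
 [0.  0.4]
 [0.2 0.5]]
D [ 0.5675414  -0.32550919  0.05      ]
D bail [ 0.59787782 -0.35692822  0.115     ] [ 0.55793607 -0.30166443  0.115     ]
D rim [array([ 0.616, -0.335,  0.055]), array([ 0.578, -0.369,  0.055]), array([ 0.523, -0.307,  0.055]), array([ 0.558, -0.274,  0.055])]
tray [array([ 0.48 , -0.162,  0.02 ]), array([ 0.512, -0.358,  0.02 ]), array([ 0.402, -0.375,  0.02 ]), array([ 0.371, -0.178,  0.02 ])]
rack [array([ 0.592, -0.046,  0.016]), array([ 0.596, -0.043,  0.225])]
rods [array([0.627, 0.066, 0.2  ]), array([ 0.492, -0.023,  0.2  ]), array([ 0.574, -0.157,  0.2  ])]
arms [array([0.643, 0.044, 0.2  ]), array([ 0.512, -0.007,  0.2  ]), array([ 0.56 , -0.136,  0.2  ])]
```

```bash
python3 - <<'E'
from h import *
im=cv2.imread("pics/scene0.png")
def crop(n,x0,y0,w,h,k,src=im):
    c=cv2.resize(src[y0:y0+h,x0:x0+w],None,fx=k,fy=k,interpolation=cv2.INTER_CUBIC)
    for i in range(0,w,10):
        cv2.line(c,(i*k,0),(i*k,4),(0,0,255),1)
        if i%20==0: cv2.putText(c,str(x0+i),(i*k,22),0,0.35,(0,0,255),1)
    for i in range(0,h,10):
        cv2.line(c,(0,i*k),(4,i*k),(0,0,255),1)
        if i%20==0: cv2.putText(c,str(y0+i),(6,i*k+4),0,0.35,(0,0,255),1)
    return c
R=.112
tip={"L":(0,R,.2),"N":(-R,0,.2),"R":(0,-R,.2)}
o=[("top",tip["L"],(224.7,144)),("top",tip["N"],(254.7,188)),("top",tip["R"],(299.5,159.8)),("scene",tip["N"],(239.7,179.5)),("scene",tip["L"],(199.8,232.5)),("top",(0,0,.016),(261.5,168.5)),]
p,r=fit(o,(.595,-.044,-.2)); print(p,r)
a=.1
q0=.56
def arms(q): return [[(0.02*np.cos(t),.02*np.sin(t),.199),(a*np.cos(t),a*np.sin(t),.199)] for t in (q-np.pi/4+np.pi, q-np.pi/4+np.pi/2, q-np.pi/4-np.pi/2)]
def col(q):
    f=[]
    for s,uv in zip(arms(q),((249.4,181.3),(232.3,138.9),(293,164.6))): f.append(proj("top",pl(p,[s[1]]))[0]-uv)
    return np.concatenate(f)
r=least_squares(lambda q:col(q[0]),[.5]);print("collar",r.x,r.fun.round(1))
segs=[[ (0,0,0),(0,0,.2)]]+[[(0,0,.18),(t[0],t[1],.18)] for t in tip.values()]+[[(t[0],t[1],.18),t] for t in tip.values()]
ci=[(.07*np.cos(t),.07*np.sin(t),.016) for t in np.linspace(0,2*np.pi,25)]
segs+=list(zip(ci[:-1],ci[1:]))
c=crop("",160,110,100,150,4); draw(c,"scene",p,segs,160,110,4); draw(c,"scene",p,arms(r.x[0]),160,110,4,(0,255,0))
d=crop("",210,130,100,75,4,cv2.imread("pics/top0.png")); draw(d,"top",p,segs,210,130,4); draw(d,"top",p,arms(r.x[0]),210,130,4,(0,255,0))
e=np.zeros((600,800,3),np.uint8); e[:600,:400]=c; e[:300,400:]=d
# tray
T=[(-.056,-.1,.02),(.056,-.1,.02),(.056,.1,.02),(-.056,.1,.02)]
uv=[(280+u/6,140+v/6) for u,v in((97,358),(440,298),(480,490),(132,550))]
o=[("top",T[2],uv[0]),("top",T[1],uv[1]),("top",T[0],uv[2]),("top",T[3],uv[3])]
print("tray",*fit(o,(.44,-.27,.1)))
# D
uv=[(280+u/6,140+v/6) for u,v in((405,105),(470,170),(362,270),(300,208))]
Rm=lambda sx,sy:(sx*.026,sy*.036,.055)
o=[("top",Rm(1,-1),uv[0]),("top",Rm(-1,-1),uv[1]),("top",Rm(-1,1),uv[2]),("top",Rm(1,1),uv[3]),("top",(0,-hl,.115),(359.2,158.3))]
print("D",*fit(o,(.57,-.32,.7)))
f=crop("",140,120,60,60,5); e[300:600,400:700]=f
cv2.imwrite("pics/rk.png",e)
E
```

```text
[ 0.60118966 -0.04422123 -0.23222303] [[0.5 0.1]
 [1.1 0.1]
 [0.8 0.1]
 [0.1 0.8]
 [0.1 1. ]
 [0.6 2.7]]
collar [0.59759865] [-1.   1.  -1.2  0.3 -0.2  0.2]
tray [ 0.44148889 -0.26827767  0.1556694 ] [[0.4 0.3]
 [0.1 0.1]
 [0.4 0.2]
 [0.  0.2]]
D [ 0.57109282 -0.32395216  0.73523184] [[0.6 0.5]
 [0.4 0.7]
 [2.4 1.5]
 [1.7 2.4]
 [2.3 1.1]]
```

View pics/rk.png

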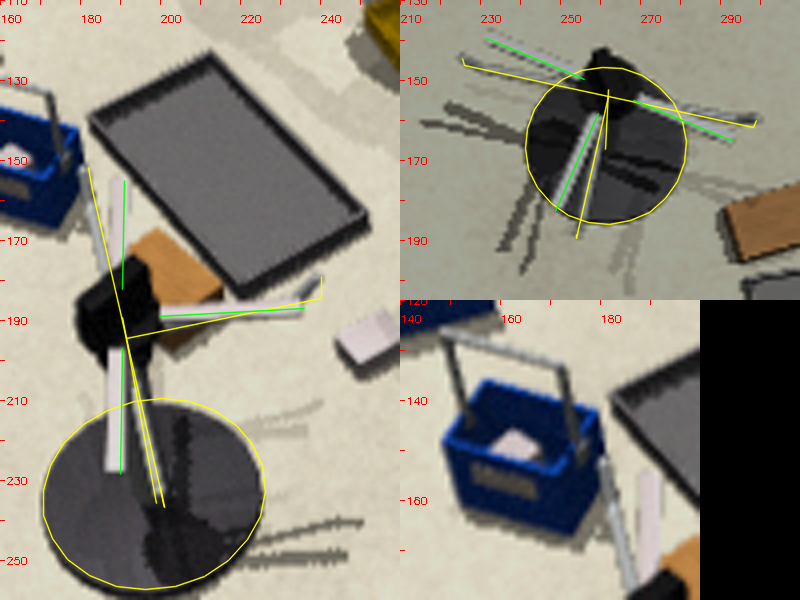

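```bash
cat >> h.py <<'E'
from scipy.spatial.transform import Rotation as Rn
def tool():
    s=get_state(); R=Rn.from_rotvec(s["ee_rot"]).as_matrix(); return np.array(s["ee_pos"]),R
def yaw(R): return np.arctan2(R[1,0],R[0,0])
def go(x,y,z,th=None,frm=None):
    p,R=frm if frm else tool()
    th0=yaw(R); th=th0 if th is None else th
    T=np.array([[np.cos(th),np.sin(th),0],[np.sin(th),-np.cos(th),0],[0,0,-1.]])
    d=R.T@(np.array([x,y,z])-p)*100; r=(Rn.from_matrix(R.T@T)).as_rotvec()
    print("travel",d.round(2),"rot",r.round(3),"dist",np.linalg.norm(d).round(1))
def wpose():
    p,R=tool(); M=np.eye(4);M[:3,:3]=R;M[:3,3]=p; c=calibration("wrist"); return np.array(c["camera_matrix"]),M@np.array(c["mount"])
def crop(src,x0,y0,w,h,k):
    c=cv2.resize(src[y0:y0+h,x0:x0+w],None,fx=k,fy=k,interpolation=cv2.INTER_CUBIC)
    for i in range(0,w,10):
        cv2.line(c,(i*k,0),(i*k,4),(0,0,255),1)
        if i%20==0: cv2.putText(c,str(x0+i),(i*k,22),0,0.35,(0,0,255),1)
    for i in range(0,h,10):
        cv2.line(c,(0,i*k),(4,i*k),(0,0,255),1)
        if i%20==0: cv2.putText(c,str(y0+i),(6,i*k+4),0,0.35,(0,0,255),1)
    return c
E
python3 - <<'E'
from h import *
go(.56,-.044,.38,0.4)
E
```

```text
travel [ 48.03 -23.36 -15.35] rot [-0.001 -0.     0.067] dist 55.6
```

>>> {"op": "play_rows", "data": {
  "increments": [
    {"hand": -1,"travel": [4,-2,-5]},
    {"hand": -1,"travel": [8,-4,-10]},
    {"hand": -1,"travel": [12,-6,-15.4]},
    {"hand": -1,"travel": [16,-8,-15.4],"rot": [0,0,0.067]},
    {"hand": -1,"travel": [48,-23.4,-15.4],"rot": [0,0,0.067]},
    {"hand": -1,"travel": [48,-23.4,-15.4],"rot": [0,0,0.067]},
    {"hand": -1,"travel": [48,-23.4,-15.4],"rot": [0,0,0.067]},
    {"hand": -1,"travel": [48,-23.4,-15.4],"rot": [0,0,0.067]},
    {"hand": -1,"travel": [48,-23.4,-15.4],"rot": [0,0,0.067]},
    {"hand": -1,"travel": [48,-23.4,-15.4],"rot": [0,0,0.067]},
    {"hand": -1,"travel": [48,-23.4,-15.4],"rot": [0,0,0.067]},
    {"hand": -1,"travel": [48,-23.4,-15.4],"rot": [0,0,0.067]},
    {"hand": -1,"travel": [48,-23.4,-15.4],"rot": [0,0,0.067]},
    {"hand": -1,"travel": [48,-23.4,-15.4],"rot": [0,0,0.067]},
    {"hand": -1,"travel": [48,-23.4,-15.4],"rot": [0,0,0.067]}
  ]
}}

```text
$.increments[0]: bad value
```

```bash
python3 - <<'E'
from h import *
p,R=tool(); print(p.round(4),R.round(3).tolist()); s=get_state(); print(s["t"],np.round(s["joint_pos"],3))
kc,M=wpose(); np.savez("w1.npz",k=kc,M=M)
im=snapshot("wrist"); cv2.imwrite("pics/w1.png",im); cv2.imwrite("pics/w1b.png",crop(im,0,0,512,384,1) if 0 else cv2.resize(im,(800,600)))
E
```

```text
[ 0.2362 -0.4685  0.2262] [[0.893, 0.45, -0.0], [0.45, -0.893, 0.001], [0.0, -0.001, -1.0]]
0.15 [-1.25   0.343  1.525 -0.     1.275 -0.146]
```

View pics/w1b.png

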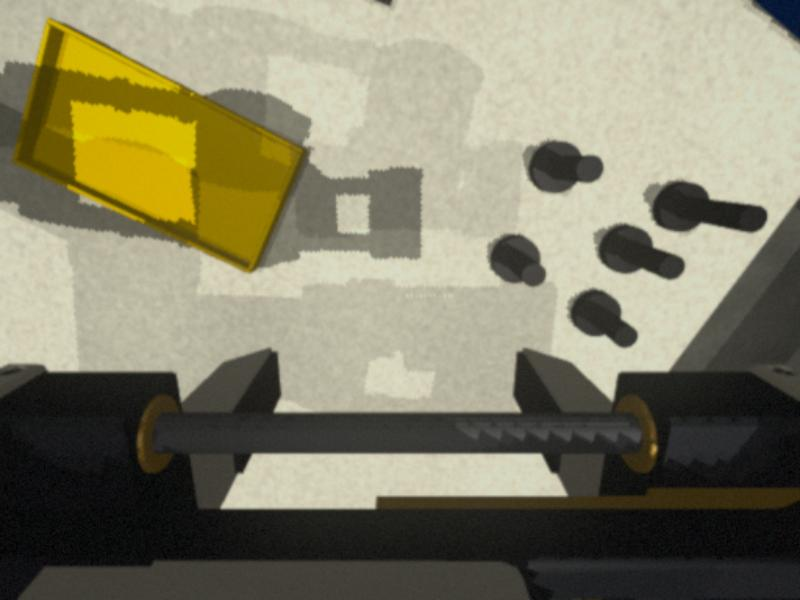

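>>> {"op": "play_rows", "data": {
  "increments": [
    {"hand": -1,"travel": [4,-2,-5],"rot": [0,0,0]},
    {"hand": -1,"travel": [8,-4,-10],"rot": [0,0,0]},
    {"hand": -1,"travel": [12,-6,-15.4],"rot": [0,0,0]},
    {"hand": -1,"travel": [16,-8,-15.4],"rot": [0,0,0.067]},
    {"hand": -1,"travel": [48,-23.4,-15.4],"rot": [0,0,0.067]},
    {"hand": -1,"travel": [48,-23.4,-15.4],"rot": [0,0,0.067]},
    {"hand": -1,"travel": [48,-23.4,-15.4],"rot": [0,0,0.067]},
    {"hand": -1,"travel": [48,-23.4,-15.4],"rot": [0,0,0.067]},
    {"hand": -1,"travel": [48,-23.4,-15.4],"rot": [0,0,0.067]},
    {"hand": -1,"travel": [48,-23.4,-15.4],"rot": [0,0,0.067]},
    {"hand": -1,"travel": [48,-23.4,-15.4],"rot": [0,0,0.067]},
    {"hand": -1,"travel": [48,-23.4,-15.4],"rot": [0,0,0.067]},
    {"hand": -1,"travel": [48,-23.4,-15.4],"rot": [0,0,0.067]},
    {"hand": -1,"travel": [48,-23.4,-15.4],"rot": [0,0,0.067]},
    {"hand": -1,"travel": [48,-23.4,-15.4],"rot": [0,0,0.067]}
  ]
}}

```text
t: 1.7
ee_pos: [0.5592, -0.0445, 0.3806]
ee_rot: [3.079, 0.623, -0.001]
force: [-0.6, 0.3, 0.4]
finger_gap: 0.0919
```

```bash
python3 - <<'E'
from h import *
p,R=tool(); print(p.round(4),R.round(3).tolist()); s=get_state(); print(s["t"],np.round(s["joint_pos"],3))
kc,M=wpose(); np.savez("w1.npz",k=kc,M=M)
im=snapshot("wrist"); cv2.imwrite("pics/w1.png",im); cv2.imwrite("pics/w1b.png",crop(im,0,0,512,384,1) if 0 else cv2.resize(im,(800,600)))
E
```

```text
[ 0.5592 -0.0445  0.3806] [[0.921, 0.389, -0.001], [0.389, -0.921, -0.0], [-0.001, 0.0, -1.0]]
1.7 [-2.160e-01  3.500e-01  1.099e+00 -1.000e-03  1.694e+00  9.560e-01]
```

View pics/w1b.png

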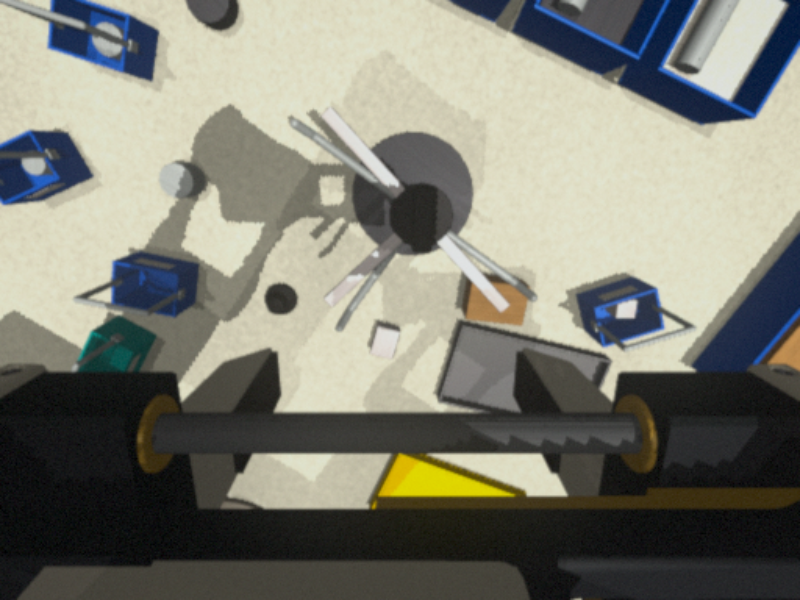

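```bash
python3 - <<'E'
from h import *
im=cv2.imread("pics/w1.png")
im=np.clip((im/255.)**.5*255,0,255).astype(np.uint8)
cv2.imwrite("pics/w1c.png",crop(im,180,60,170,160,4)[:600])
E
```

```text
(no output)
```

View pics/w1c.png

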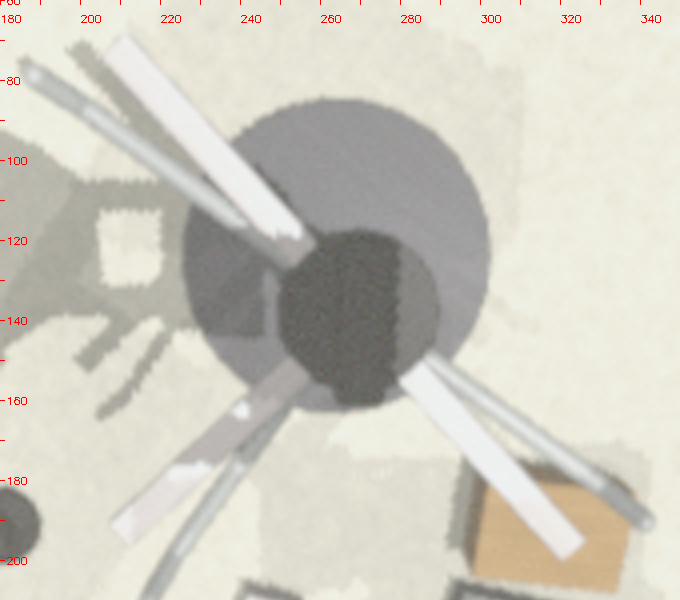

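```bash
python3 - <<'E'
from h import *
d=np.load("w1.npz"); K["w"]=d["k"];P["w"]=d["M"]
R=.112
L,N,Rr=(0,R,.2),(-R,0,.2),(0,-R,.2)
o=[("w",L,(188,78.7)),("w",Rr,(342,190.5)),("w",N,(219,208)),("w",(0,0,.016),(264,123.7))]
p,r=fit(o,(.595,-.044,-.2)); print(p,r)
o2=o+[("top",L,(224.7,144)),("top",N,(254.7,188)),("top",Rr,(299.5,159.8)),("scene",N,(239.7,179.5)),("scene",L,(199.8,232.5)),("top",(0,0,.016),(261.5,167))]
p2,r=fit(o2,p); print(p2,r.tolist())
a=.1
f=lambda q:np.concatenate([proj("w",pl(p,[(a*np.cos(t),a*np.sin(t),.2)]))[0]-uv for t,uv in zip((q[0]-np.pi/4+np.pi,q[0]-np.pi/4+np.pi/2,q[0]-np.pi/4-np.pi/2),((211,192.5),(210.5,70),(322.5,198)))])
r=least_squares(f,[.5]); print("collar",r.x,r.fun.round(1))
q=r.x[0]
for a in [(.022,.007),(.022,-.007),(-.022,-.007),(-.022,.007)]:
    c,s=np.cos(q),np.sin(q); print(proj("w",pl(p,[(c*a[0]-s*a[1],s*a[0]+c*a[1],.232)])).round(1))
print("bench mast z=.2", proj("w",pl(p,[(0,0,.2)])))
E
```

```text
[ 0.60398842 -0.04716124 -0.21715875] [[0.1 1. ]
 [1.2 0.5]
 [1.5 2.3]
 [0.3 1.1]]
[ 0.60321586 -0.04633676 -0.2196948 ] [[0.9, 0.8], [0.1, 0.0], [2.5, 2.5], [0.3, 1.3], [1.1, 0.1], [0.1, 0.5], [0.1, 1.2], [1.3, 1.6], [0.7, 1.5], [0.0, 1.8]]
collar [0.57176222] [-1.6 -0.2 -1.3 -1.2  0.8 -1. ]
[[266.3 119.1]]
[[279.7 119.7]]
[[276.9 161.4]]
[[264.  160.8]]
bench mast z=.2 [[270.00340459 137.10073397]]
```

```bash
python3 - <<'E'
from h import *
go(.603,-.0465,.213,.354)
E
```

```text
travel [ 3.98  1.86 16.78] rot [0.    0.    0.044] dist 17.3
```

>>> {"op": "play_rows", "data": {
  "increments": [
    {"hand": 0.1,"travel": [4,1.9,2],"rot": [0,0,0.045]},
    {"hand": 0.1,"travel": [4,1.9,4],"rot": [0,0,0.045]},
    {"hand": 0.1,"travel": [4,1.9,8],"rot": [0,0,0.045]},
    {"hand": 0.1,"travel": [4,1.9,12],"rot": [0,0,0.045]},
    {"hand": 0.1,"travel": [4,1.9,14.5],"rot": [0,0,0.045]},
    {"hand": 0.1,"travel": [4,1.9,16],"rot": [0,0,0.045]},
    {"hand": 0.1,"travel": [4,1.9,16.8],"rot": [0,0,0.045]},
    {"hand": 0.1,"travel": [4,1.9,16.8],"rot": [0,0,0.045]}
  ],
  "newtons": 20
}}

```text
t: 2.55
ee_pos: [0.6032, -0.0467, 0.2122]
ee_rot: [-3.092, -0.552, 0.002]
force: [-0.1, -1.2, 0.8]
finger_gap: 0.0414
```

```bash
python3 - <<'E'
from h import *
p,R=tool(); print(p.round(4),yaw(R)); 
im=snapshot("wrist"); cv2.imwrite("pics/w2.png",crop(np.clip((im/255.)**.5*255,0,255).astype(np.uint8),150,150,200,150,4))
E
```

```text
[ 0.6032 -0.0467  0.2122] 0.35330892566512223
```

View pics/w2.png

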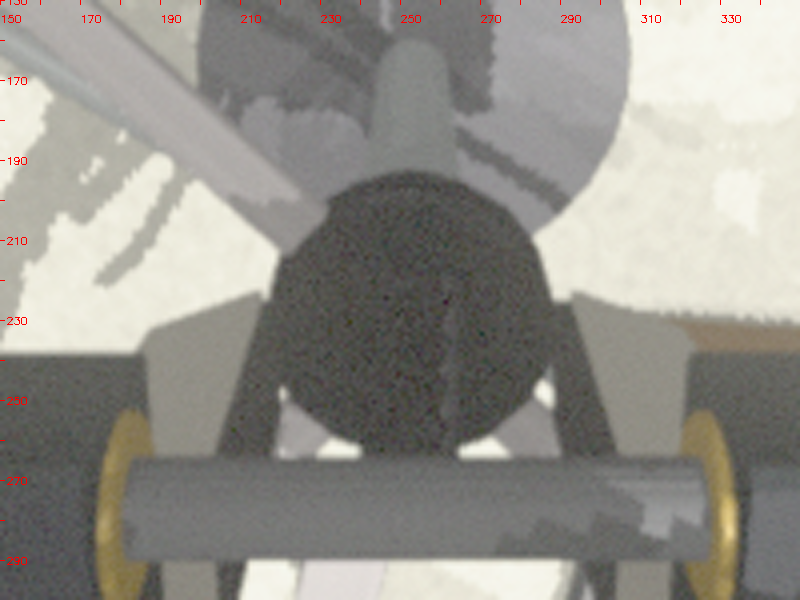

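>>> {"op": "play_rows", "data": {
  "increments": [
    {"hand": 1,"travel": [0,0,0],"rot": [0,0,0]},
    {"hand": 1,"travel": [0,0,0],"rot": [0,0,0]},
    {"hand": 1,"travel": [0,0,0],"rot": [0,0,0]},
    {"hand": 1,"travel": [0,0,0],"rot": [0,0,0]},
    {"hand": 1,"travel": [0,0,0],"rot": [0,0,0]},
    {"hand": 1,"travel": [0,0,0],"rot": [0,0,0.1]},
    {"hand": 1,"travel": [0,0,0],"rot": [0,0,0.2]},
    {"hand": 1,"travel": [0,0,0],"rot": [0,0,0.3]},
    {"hand": 1,"travel": [0,0,0],"rot": [0,0,0.4]},
    {"hand": 1,"travel": [0,0,0],"rot": [0,0,0.5]},
    {"hand": 1,"travel": [0,0,0],"rot": [0,0,0.56]},
    {"hand": 1,"travel": [0,0,0],"rot": [0,0,0.58]},
    {"hand": 1,"travel": [0,0,0],"rot": [0,0,0.58]}
  ],
  "newtons": 20
}}

```text
t: 3.9
ee_pos: [0.604, -0.0461, 0.2132]
ee_rot: [3.121, -0.352, 0.001]
force: [-1.6, -1.8, 3.8]
finger_gap: 0.0138
```

```bash
python3 - <<'E'
from h import *
s=get_state(); print(np.round(s["wrist_torque"],3), s["finger_gap"]); p,R=tool(); print(p.round(4),yaw(R))
E
```

```text
[-0.228  0.294  0.041] 0.013783267911695776
[ 0.604  -0.0461  0.2132] -0.22448812628301815
```

>>> {"op": "play_rows", "data": {
  "increments": [
    {"hand": 1,"travel": [0,0,0],"rot": [0,0,0.03]},
    {"hand": 1,"travel": [0,0,0],"rot": [0,0,0.04]},
    {"hand": 1,"travel": [0,0,0],"rot": [0,0,0.04]}
  ]
}}

```text
t: 4.2
ee_pos: [0.6041, -0.0462, 0.2132]
ee_rot: [3.113, -0.413, 0.002]
force: [-1.8, -1.0, 5.2]
finger_gap: 0.0144
```

```bash
python3 - <<'E'
from h import *
s=get_state(); print(np.round(s["wrist_torque"],3), s["finger_gap"]); p,R=tool(); print(p.round(4),yaw(R))
E
```

```text
[-0.333  0.309  0.52 ] 0.014364247134912632
[ 0.6041 -0.0462  0.2132] -0.26387775968531807
```

>>> {"op": "play_rows", "data": {
  "increments": [
    {"hand": 0.1,"travel": [0,0,0],"rot": [0,0,-0.02]},
    {"hand": 0.1,"travel": [0,0,0],"rot": [0,0,-0.02]},
    {"hand": 0.1,"travel": [0,0,0],"rot": [0,0,-0.02]},
    {"hand": 0.1,"travel": [0,0,-4],"rot": [0,0,-0.02]},
    {"hand": 0.1,"travel": [0,0,-8],"rot": [0,0,-0.02]},
    {"hand": 0.1,"travel": [0,0,-12],"rot": [0,0,-0.02]},
    {"hand": 0.1,"travel": [0,0,-16],"rot": [0,0,-0.02]},
    {"hand": 0.1,"travel": [0,0,-16],"rot": [0,0,-0.02]}
  ]
}}

```text
t: 5.0
ee_pos: [0.6053, -0.0458, 0.3789]
ee_rot: [3.117, -0.384, 0.017]
force: [0.1, -0.5, 0.1]
finger_gap: 0.0412
```

```bash
python3 - <<'E'
from h import *
p,R=tool(); print(p.round(4),yaw(R))
kc,M=wpose(); np.savez("w3.npz",k=kc,M=M)
im=snapshot("wrist"); cv2.imwrite("pics/w3.png",im); cv2.imwrite("pics/w3b.png",cv2.resize(im,(800,600)))
# plan hover to A: wrist look
th=.093+np.pi/2
go(.626,.306,.30,th)
E
```

```text
[ 0.6053 -0.0458  0.3789] -0.24493120594159934
travel [ -6.51 -34.63   7.53] rot [ 0.005 -0.004 -1.909] dist 36.0
```

View pics/w3b.png

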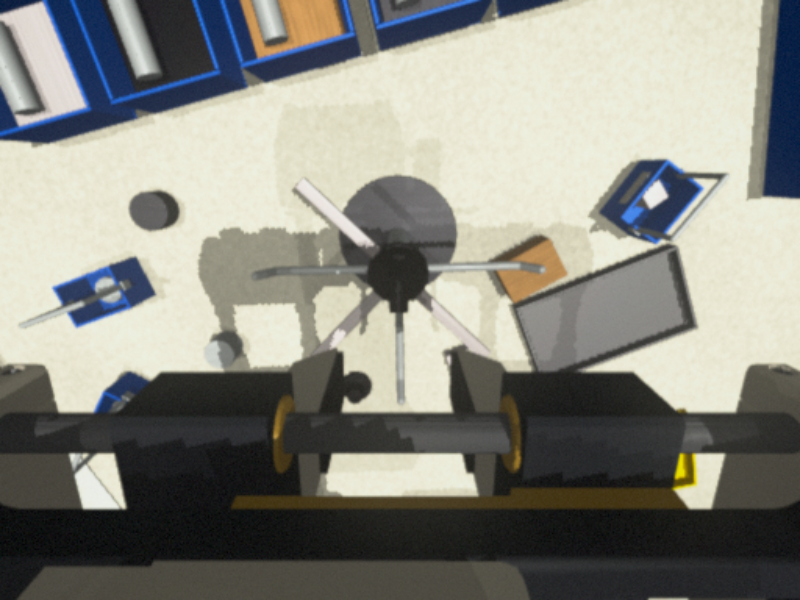

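```bash
python3 - <<'E'
from h import *
d=np.load("w3.npz"); K["w"]=d["k"];P["w"]=d["M"]
im=cv2.imread("pics/w3.png"); cv2.imwrite("pics/w3c.png",crop(np.clip((im/255.)**.6*255,0,255).astype(np.uint8),150,100,210,170,3))
R=.112
L,N,Rr=(0,R,.2),(-R,0,.2),(0,-R,.2)
s=1.5625
o=[("w",L,(255/s,275/s)),("w",Rr,(545/s,270/s)),("w",N,(402/s,402/s)),("w",(0,0,.016),(398/s,233/s))]
p,r=fit(o,(.6,-.044,-.2)); print(p,r.tolist())
print(proj("w",pl(p,[L,N,Rr])).round(1).tolist())
E
```

```text
[ 0.60333485 -0.04852424 -0.22704987] [[0.1, 0.1], [0.1, 0.3], [0.1, 0.3], [0.3, 1.8]]
[[163.1, 175.9], [257.2, 257.0], [348.7, 172.5]]
```

View pics/w3c.png

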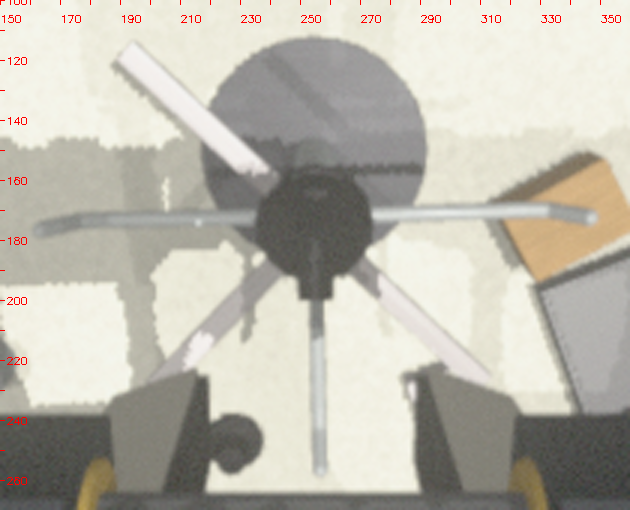

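```bash
python3 - <<'E'
from h import *
go(.63,.27,.32,1.664)
E
```

```text
travel [ -5.23 -31.24   5.53] rot [ 0.005 -0.004 -1.909] dist 32.2
```

>>> {"op": "play_rows", "data": {
  "increments": [
    {"hand": 0.1,"travel": [-0.5,-3,0],"rot": [0,0,-0.13]},
    {"hand": 0.1,"travel": [-1,-6,0],"rot": [0,0,-0.27]},
    {"hand": 0.1,"travel": [-1.4,-8.4,0],"rot": [0,0,-0.41]},
    {"hand": 0.1,"travel": [-1.8,-11,1],"rot": [0,0,-0.55]},
    {"hand": 0.1,"travel": [-2.2,-13.5,2],"rot": [0,0,-0.69]},
    {"hand": 0.1,"travel": [-2.6,-16,3],"rot": [0,0,-0.83]},
    {"hand": 0.1,"travel": [-3,-18.5,4],"rot": [0,0,-0.97]},
    {"hand": 0.1,"travel": [-3.4,-21,5],"rot": [0,0,-1.11]},
    {"hand": 0.1,"travel": [-3.8,-23.5,5.5],"rot": [0,0,-1.25]},
    {"hand": 0.1,"travel": [-4.2,-26,5.5],"rot": [0,0,-1.39]},
    {"hand": 0.1,"travel": [-4.6,-28.5,5.5],"rot": [0,0,-1.53]},
    {"hand": 0.1,"travel": [-5,-30,5.5],"rot": [0,0,-1.67]},
    {"hand": 0.1,"travel": [-5.2,-31.2,5.5],"rot": [0.005,-0.004,-1.81]},
    {"hand": 0.1,"travel": [-5.2,-31.2,5.5],"rot": [0.005,-0.004,-1.909]},
    {"hand": 0.1,"travel": [-5.2,-31.2,5.5],"rot": [0.005,-0.004,-1.909]}
  ]
}}

```text
t: 6.55
ee_pos: [0.6286, 0.27, 0.3154]
ee_rot: [-2.109, -2.319, 0.009]
force: [-0.6, 1.0, -0.8]
finger_gap: 0.041
```

```bash
python3 - <<'E'
from h import *
p,R=tool(); print(p.round(4),yaw(R),R[:,2].round(3))
kc,M=wpose(); np.savez("w4.npz",k=kc,M=M)
im=snapshot("wrist"); cv2.imwrite("pics/w4.png",im); cv2.imwrite("pics/w4b.png",cv2.resize(im,(800,600)))
E
```

```text
[0.6286 0.27   0.3154] 1.6654613490121697 [-0.009 -0.    -1.   ]
```

View pics/w4b.png

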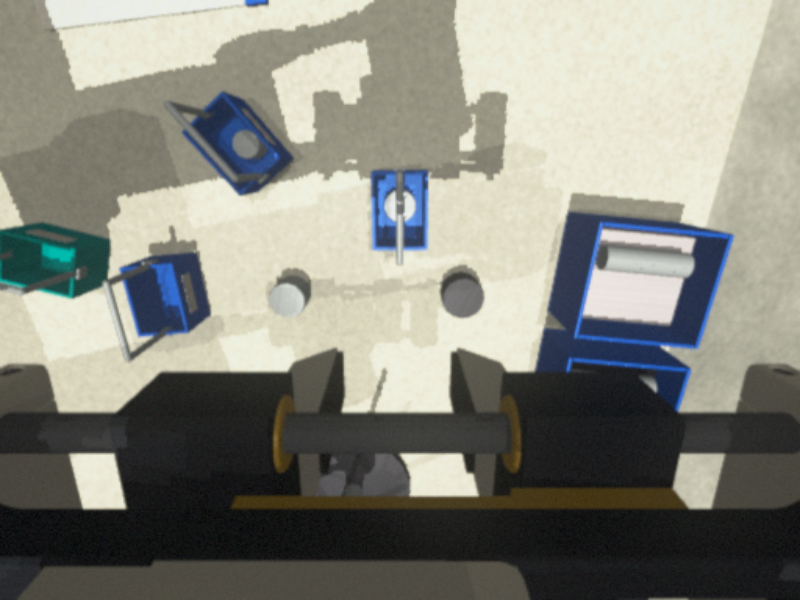

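```bash
cat >> h.py <<'E'
def binfit(cam,rim,bail,p0):
    """rim: 4 px in order (+,-),(-,-),(-,+),(+,+) or None; bail: px of E1(-y),E2(+y)"""
    o=[(cam,(a*.026,b*.036,.055),q) for (a,b),q in zip(((1,-1),(-1,-1),(-1,1),(1,1)),rim) if q is not None]
    o+=[(cam,(0,s*hl,.115),q) for s,q in zip((-1,1),bail) if q is not None]
    return fit(o,p0)
E
python3 - <<'E'
from h import *
d=np.load("w4.npz"); K["w"]=d["k"];P["w"]=d["M"]; s=1.5625
S=lambda l:[None if q is None else (q[0]/s,q[1]/s) for q in l]
im=cv2.imread("pics/w4.png"); big=cv2.resize(im,None,fx=2,fy=2)
# image up=+y world-ish, right=+x
for n,rim,bail,p0 in (("A",[(428,248),(375,248),(374,170),(428,170)],[(400,263),(400,172)],(.626,.306,.09)),
  ("B",[None]*4,[(243,192),(168,103)],(.47,.35,.77)),
  ("C",[None]*4,[(130,357),(108,283)],(.39,.2,.17))):
    p,r=binfit("w",S(rim),S(bail),p0); print(n,p.round(4),r.tolist()); draw(big,"w",p,BIN,k=2)
cv2.imwrite("pics/w4d.png",big[50:500,0:700])
E
```

```text
A [0.6271 0.3041 0.1008] [[0.2, 0.4], [1.1, 0.5], [1.6, 0.2], [0.9, 0.4], [0.5, 1.3], [0.3, 0.8]]
B [0.4744 0.3463 0.7929] [[2.9, 8.1], [2.2, 1.8]]
C [0.3961 0.1945 0.187 ] [[0.0, 0.5], [0.0, 0.5]]
```

View pics/w4d.png

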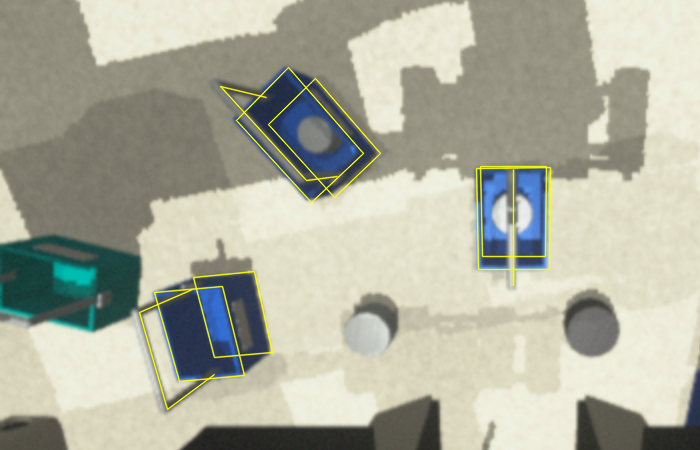

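```bash
python3 - <<'E'
from h import *
go(.6253,.3209,.103,1.671)
E
```

```text
travel [ 5.12  0.3  21.29] rot [-0.008 -0.001 -0.009] dist 21.9
```

>>> {"op": "play_rows", "data": {
  "increments": [
    {"hand": 0.1,"travel": [2,0.1,4],"rot": [-0.008,0,-0.009]},
    {"hand": 0.1,"travel": [4,0.2,8],"rot": [-0.008,0,-0.009]},
    {"hand": 0.1,"travel": [5.1,0.3,12],"rot": [-0.008,0,-0.009]},
    {"hand": 0.1,"travel": [5.1,0.3,15],"rot": [-0.008,0,-0.009]},
    {"hand": 0.1,"travel": [5.1,0.3,17],"rot": [-0.008,0,-0.009]},
    {"hand": 0.1,"travel": [5.1,0.3,17],"rot": [-0.008,0,-0.009]}
  ]
}}

```text
t: 7.2
ee_pos: [0.6244, 0.3196, 0.1431]
ee_rot: [-2.107, -2.327, 0.007]
force: [-0.2, 0.1, 0.2]
finger_gap: 0.0413
```

```bash
python3 - <<'E'
from h import *
p,R=tool(); print(p.round(4),yaw(R),R[:,2].round(3))
im=snapshot("wrist"); cv2.imwrite("pics/w5b.png",cv2.resize(im,(800,600)))
go(.6253,.3209,.103,1.671)
E
```

```text
[0.6244 0.3196 0.1431] 1.6700177979474153 [-0.005 -0.001 -1.   ]
travel [ 0.09 -0.02  4.29] rot [-0.001 -0.    -0.001] dist 4.3
```

View pics/w5b.png

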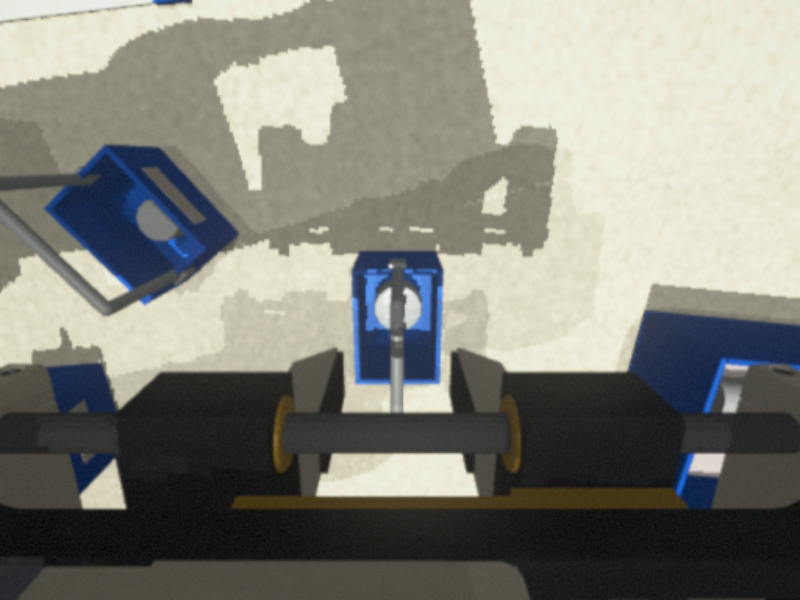

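>>> {"op": "play_rows", "data": {
  "increments": [
    {"hand": 0.1,"travel": [0.1,0,2],"rot": [0,0,0]},
    {"hand": 0.1,"travel": [0.1,0,3.5],"rot": [0,0,0]},
    {"hand": 0.1,"travel": [0.1,0,4.2],"rot": [0,0,0]},
    {"hand": 0.1,"travel": [0.1,0,4.2],"rot": [0,0,0]},
    {"hand": 1,"travel": [0.1,0,4.2],"rot": [0,0,0]},
    {"hand": 1,"travel": [0.1,0,4.2],"rot": [0,0,0]},
    {"hand": 1,"travel": [0.1,0,4.2],"rot": [0,0,0]},
    {"hand": 1,"travel": [0.1,0,4.2],"rot": [0,0,0]},
    {"hand": 1,"travel": [0.1,0,4.2],"rot": [0,0,0]},
    {"hand": 1,"travel": [0.1,0,4.2],"rot": [0,0,0]},
    {"hand": 1,"travel": [0.1,0,3.7],"rot": [0,0,0]},
    {"hand": 1,"travel": [0.1,0,2],"rot": [0,0,0]},
    {"hand": 1,"travel": [0.1,0,-1],"rot": [0,0,0]},
    {"hand": 1,"travel": [0.1,0,-4],"rot": [0,0,0]}
  ],
  "newtons": 45
}}

```text
t: 8.65
ee_pos: [0.6258, 0.3215, 0.1878]
ee_rot: [-2.105, -2.332, -0.002]
force: [0.7, 0.1, -2.2]
finger_gap: 0.0044
```

```bash
python3 - <<'E'
from h import *
s=get_state(); print(np.round(s["wrist_torque"],3), np.round(s["force"],2),s["finger_gap"]);p,R=tool(); print(p.round(4),yaw(R),R[:,2].round(3))
im=snapshot("wrist"); cv2.imwrite("pics/w6b.png",cv2.resize(im,(800,600)))
im=snapshot("scene"); cv2.imwrite("pics/s6.png",crop(im,160,200,260,184,3))
hx,hy=np.array([.9743,-.225]),np.array([.225,.9743]); rk=np.array([.6035,-.047])
th=-.227+np.pi; tx=np.array([np.cos(th),np.sin(th)])
for r in(.19,.09):
  q=rk+r*hy+.017*tx; print(q.round(4)); go(q[0],q[1],.29,th)
E
```

```text
[ 0.049 -0.14   0.011] [ 0.7   0.14 -2.18] 0.004424738014523047
[0.6258 0.3215 0.1878] 1.6727918559307575 [ 0.     0.001 -1.   ]
[0.6297 0.1419]
travel [-17.93  -1.59  -9.79] rot [ 0.012  0.004 -1.242] dist 20.5
[0.6072 0.0445]
travel [-27.4   -4.82  -9.86] rot [ 0.012  0.004 -1.242] dist 29.5
```

View pics/w6b.png

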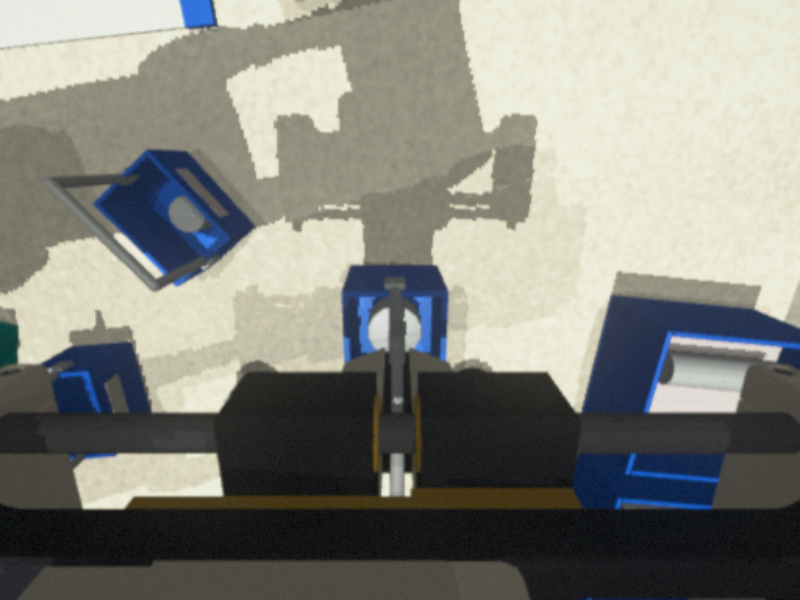

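View pics/s6.png

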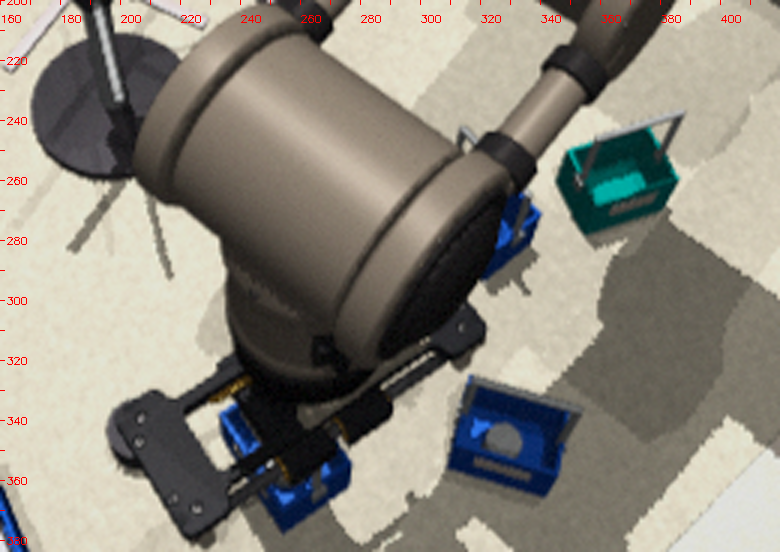

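>>> {"op": "play_rows", "data": {
  "increments": [
    {"hand": 1,"travel": [0,0,-2],"rot": [0,0,-0.05]},
    {"hand": 1,"travel": [-0.5,0,-4],"rot": [0,0,-0.15]},
    {"hand": 1,"travel": [-1.5,-0.1,-5.5],"rot": [0,0,-0.25]},
    {"hand": 1,"travel": [-3,-0.2,-6.2],"rot": [0,0,-0.35]},
    {"hand": 1,"travel": [-4.5,-0.3,-6.2],"rot": [0,0,-0.45]},
    {"hand": 1,"travel": [-6,-0.4,-6.2],"rot": [0,0,-0.55]},
    {"hand": 1,"travel": [-7.5,-0.6,-6.2],"rot": [0,0,-0.65]},
    {"hand": 1,"travel": [-9,-0.7,-6.2],"rot": [0,0,-0.75]},
    {"hand": 1,"travel": [-10.5,-0.8,-6.2],"rot": [0,0,-0.85]},
    {"hand": 1,"travel": [-12,-0.9,-6.2],"rot": [0,0,-0.95]},
    {"hand": 1,"travel": [-13.5,-1,-6.2],"rot": [0,0,-1.05]},
    {"hand": 1,"travel": [-15,-1.1,-6.2],"rot": [0,0,-1.15]},
    {"hand": 1,"travel": [-16,-1.2,-6.2],"rot": [0,0,-1.21]},
    {"hand": 1,"travel": [-17,-1.3,-6.2],"rot": [0.01,0,-1.242]},
    {"hand": 1,"travel": [-17,-1.3,-6.2],"rot": [0.01,0,-1.242]},
    {"hand": 1,"travel": [-17,-1.3,-6.2],"rot": [0.01,0,-1.242]}
  ]
}}

```text
t: 10.35
ee_pos: [0.6302, 0.1513, 0.2484]
ee_rot: [-0.357, -3.116, 0.008]
force: [-0.9, 0.1, -2.4]
finger_gap: 0.0045
```

```bash
python3 - <<'E'
from h import *
s=get_state(); print(np.round(s["force"],2),s["finger_gap"]);p,R=tool(); print(p.round(4),yaw(R),R[:,2].round(3))
im=snapshot("wrist"); cv2.imwrite("pics/w7b.png",cv2.resize(im,(800,600)))
im=snapshot("scene"); cv2.imwrite("pics/s7.png",crop(im,140,100,220,184,3))
hx,hy=np.array([.9743,-.225]),np.array([.225,.9743]); rk=np.array([.6035,-.047])
th=-.227+np.pi; tx=np.array([np.cos(th),np.sin(th)])
for r,z in((.2,.213),(.09,.213),(.09,.174)):
  q=rk+r*hy+.017*tx; print(q.round(4)); go(q[0],q[1],z,th)
E
```

```text
[-0.89  0.12 -2.38] 0.004483273980374721
[0.6302 0.1513 0.2484] 2.913573192873706 [-0.006 -0.004 -1.   ]
[0.6319 0.1517]
travel [-0.17  0.05  3.59] rot [-0.005 -0.004  0.   ] dist 3.6
[0.6072 0.0445]
travel [ -0.17 -10.95   3.65] rot [-0.005 -0.004  0.   ] dist 11.5
[0.6072 0.0445]
travel [ -0.19 -10.92   7.55] rot [-0.005 -0.004  0.   ] dist 13.3
```

View pics/w7b.png

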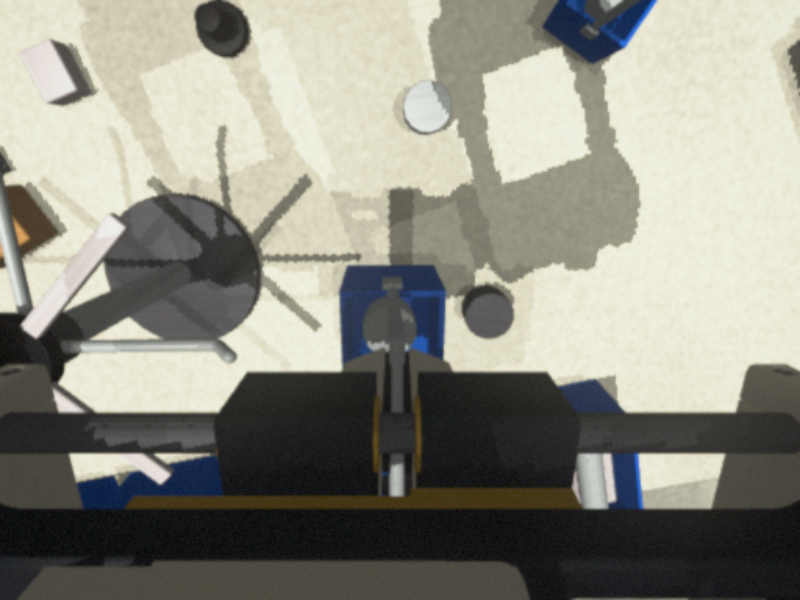

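View pics/s7.png

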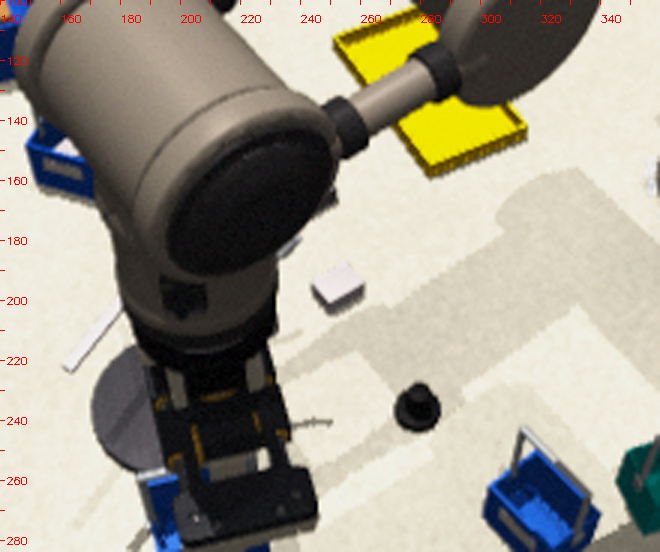

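>>> {"op": "play_rows", "data": {
  "increments": [
    {"hand": 1,"travel": [-0.1,0,1.5],"rot": [-0.005,-0.004,0]},
    {"hand": 1,"travel": [-0.2,0,3],"rot": [-0.005,-0.004,0]},
    {"hand": 1,"travel": [-0.2,-0.5,3.5],"rot": [-0.005,-0.004,0]},
    {"hand": 1,"travel": [-0.2,-2,3.5],"rot": [-0.005,-0.004,0]},
    {"hand": 1,"travel": [-0.2,-4,3.5],"rot": [-0.005,-0.004,0]},
    {"hand": 1,"travel": [-0.2,-6,3.5],"rot": [-0.005,-0.004,0]},
    {"hand": 1,"travel": [-0.2,-8,3.5],"rot": [-0.005,-0.004,0]},
    {"hand": 1,"travel": [-0.2,-9.5,3.5],"rot": [-0.005,-0.004,0]},
    {"hand": 1,"travel": [-0.2,-10.5,3.5],"rot": [-0.005,-0.004,0]},
    {"hand": 1,"travel": [-0.2,-10.8,3.5],"rot": [-0.005,-0.004,0]},
    {"hand": 1,"travel": [-0.2,-10.8,3.5],"rot": [-0.005,-0.004,0]}
  ]
}}

```text
t: 11.55
ee_pos: [0.6081, 0.0451, 0.2153]
ee_rot: [0.356, 3.12, -0.0]
force: [0.3, -0.2, -2.3]
finger_gap: 0.0043
```

```bash
python3 - <<'E'
from h import *
s=get_state(); print(np.round(s["force"],2),s["finger_gap"]);p,R=tool(); print(p.round(4),yaw(R),R[:,2].round(3))
im=snapshot("wrist"); cv2.imwrite("pics/w8b.png",cv2.resize(im,(800,600)))
im=snapshot("scene"); cv2.imwrite("pics/s8.png",crop(im,120,150,140,140,4))
E
```

```text
[ 0.29 -0.23 -2.32] 0.004337019678100675
[0.6081 0.0451 0.2153] 2.9142664152235893 [ 0.001 -0.    -1.   ]
```

View pics/w8b.png

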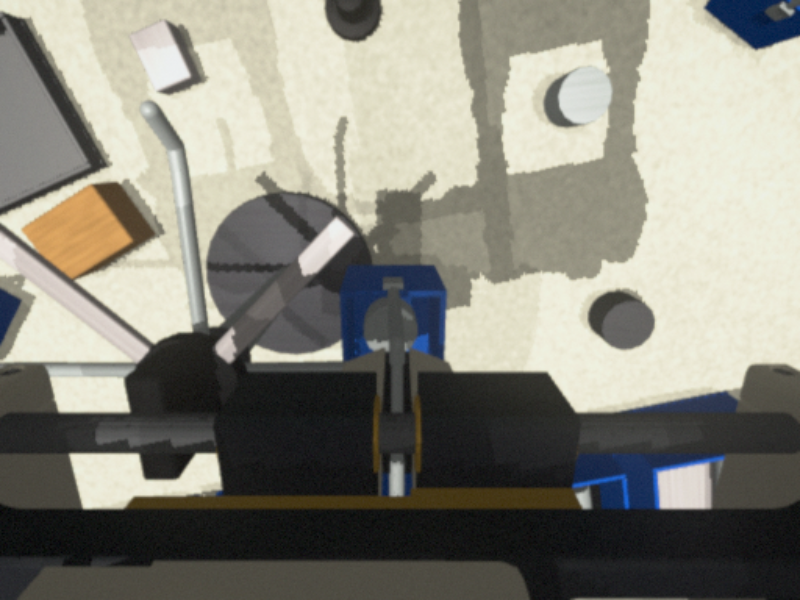

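View pics/s8.png

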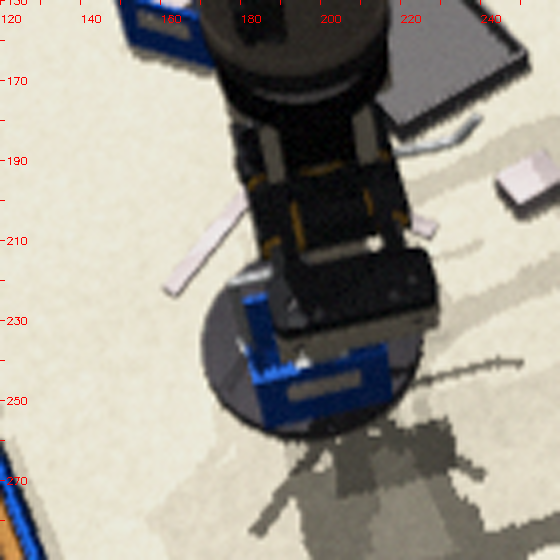

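>>> {"op": "play_rows", "data": {
  "increments": [
    {"hand": 1,"travel": [0,0,1],"rot": [0,0,0]},
    {"hand": 1,"travel": [0,0,2],"rot": [0,0,0]},
    {"hand": 1,"travel": [0,0,3],"rot": [0,0,0]},
    {"hand": 1,"travel": [0,0,3.7],"rot": [0,0,0]},
    {"hand": 1,"travel": [0,0,3.7],"rot": [0,0,0]}
  ]
}}

```text
t: 12.15
ee_pos: [0.6076, 0.0455, 0.177]
ee_rot: [-0.355, -3.12, 0.001]
force: [-1.2, -0.4, -1.8]
finger_gap: 0.0044
```

>>> {"op": "play_rows", "data": {
  "increments": [
    {"hand": 1,"travel": [0,0,0.1],"rot": [0,0,0]},
    {"hand": 1,"travel": [0,0,0.2],"rot": [0,0,0]},
    {"hand": 1,"travel": [0,0,0.2],"rot": [0,0,0]}
  ]
}}

```text
t: 12.45
ee_pos: [0.6081, 0.0453, 0.1766]
ee_rot: [0.355, 3.12, -0.001]
force: [-2.2, 0.7, 1.1]
finger_gap: 0.0039
```

>>> {"op": "play_rows", "data": {
  "increments": [
    {"hand": 0.8,"travel": [0,0,0.05],"rot": [0,0,0]},
    {"hand": 0.7,"travel": [0,0,0.05],"rot": [0,0,0]},
    {"hand": 0.6,"travel": [0,0,0],"rot": [0,0,0]},
    {"hand": 0.55,"travel": [0,0,0],"rot": [0,0,0]},
    {"hand": 0.55,"travel": [0,0,0],"rot": [0,0,0]},
    {"hand": 0.55,"travel": [0,0,-1],"rot": [0,0,0]},
    {"hand": 0.55,"travel": [0,0,-2],"rot": [0,0,0]},
    {"hand": 0.55,"travel": [0,0,-4],"rot": [0,0,0]},
    {"hand": 0.4,"travel": [0,0,-8],"rot": [0,0,0]},
    {"hand": 0.2,"travel": [0,0,-12],"rot": [0,0,0]},
    {"hand": 0.1,"travel": [0,0,-16],"rot": [0,0,0]}
  ]
}}

```text
t: 13.55
ee_pos: [0.6079, 0.0454, 0.3391]
ee_rot: [0.355, 3.119, -0.0]
force: [1.6, -0.6, -0.1]
finger_gap: 0.0384
```

```bash
python3 - <<'E'
from h import *
s=get_state(); print(np.round(s["force"],2),s["finger_gap"]);p,R=tool(); print(p.round(4),yaw(R),R[:,2].round(3))
kc,M=wpose(); np.savez("w9.npz",k=kc,M=M)
im=snapshot("wrist"); cv2.imwrite("pics/w9.png",im);cv2.imwrite("pics/w9b.png",cv2.resize(im,(800,600)))
im=snapshot("scene"); cv2.imwrite("pics/s9.png",crop(im,120,150,140,140,4))
im=snapshot("top"); cv2.imwrite("pics/t9.png",im)
go(.474,.27,.32,.78+np.pi/2)
E
```

```text
[ 1.59 -0.58 -0.09] 0.03838670629429464
[0.6079 0.0454 0.3391] 2.914912880036935 [ 0.003 -0.    -1.   ]
travel [18.23 18.85  1.91] rot [0.004 0.009 0.564] dist 26.3
```

View pics/w9b.png

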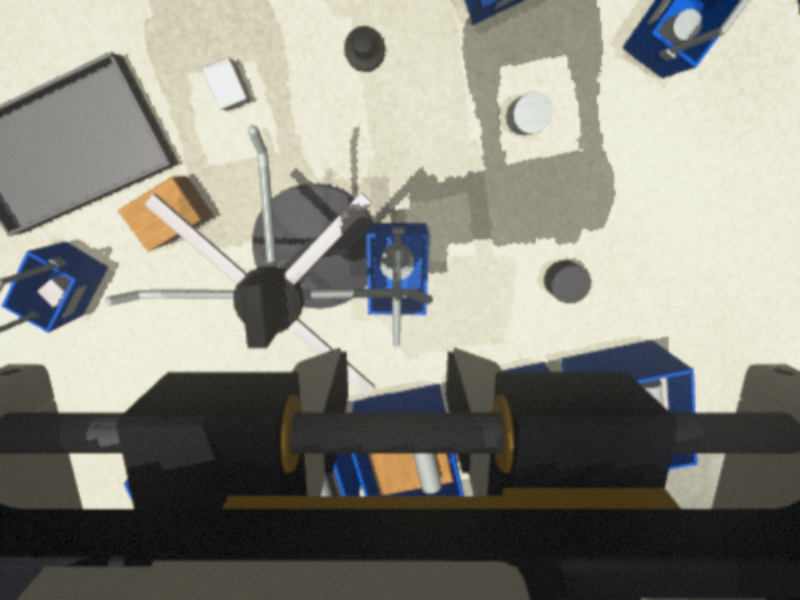

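View pics/s9.png

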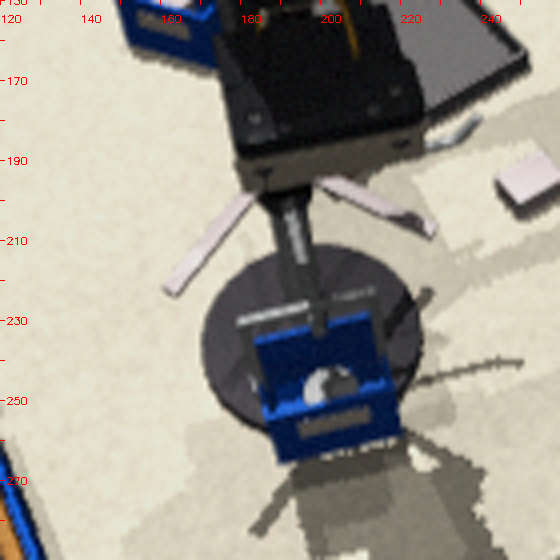

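```bash
python3 - <<'E'
from h import *
go(.50,.315,.30,.78+np.pi/2)
E
```

```text
travel [16.73 23.82  3.93] rot [0.004 0.009 0.564] dist 29.4
```

>>> {"op": "play_rows", "data": {
  "increments": [
    {"hand": 0.1,"travel": [2,3,0],"rot": [0,0,0.06]},
    {"hand": 0.1,"travel": [4,6,0],"rot": [0,0,0.12]},
    {"hand": 0.1,"travel": [6.5,9,0],"rot": [0,0,0.2]},
    {"hand": 0.1,"travel": [9,12.5,0],"rot": [0,0,0.3]},
    {"hand": 0.1,"travel": [11.5,16,1],"rot": [0,0,0.4]},
    {"hand": 0.1,"travel": [14,20,2.5],"rot": [0,0,0.5]},
    {"hand": 0.1,"travel": [16,23,3.9],"rot": [0.004,0.009,0.564]},
    {"hand": 0.1,"travel": [16.7,23.8,3.9],"rot": [0.004,0.009,0.564]},
    {"hand": 0.1,"travel": [16.7,23.8,3.9],"rot": [0.004,0.009,0.564]}
  ]
}}

```text
t: 14.6
ee_pos: [0.4978, 0.3158, 0.2962]
ee_rot: [-1.201, -2.893, 0.007]
force: [0.4, -0.7, 0.9]
finger_gap: 0.0415
```

```bash
python3 - <<'E'
from h import *
p,R=tool(); print(p.round(4),yaw(R),R[:,2].round(3))
kc,M=wpose(); np.savez("w10.npz",k=kc,M=M)
im=snapshot("wrist"); cv2.imwrite("pics/w10.png",im);cv2.imwrite("pics/w10b.png",cv2.resize(im,(800,600)))
im=snapshot("scene"); cv2.imwrite("pics/s10.png",crop(im,120,150,140,140,4))
E
```

```text
[0.4978 0.3158 0.2962] 2.3544518191556296 [-0.01 -0.   -1.  ]
```

View pics/w10b.png

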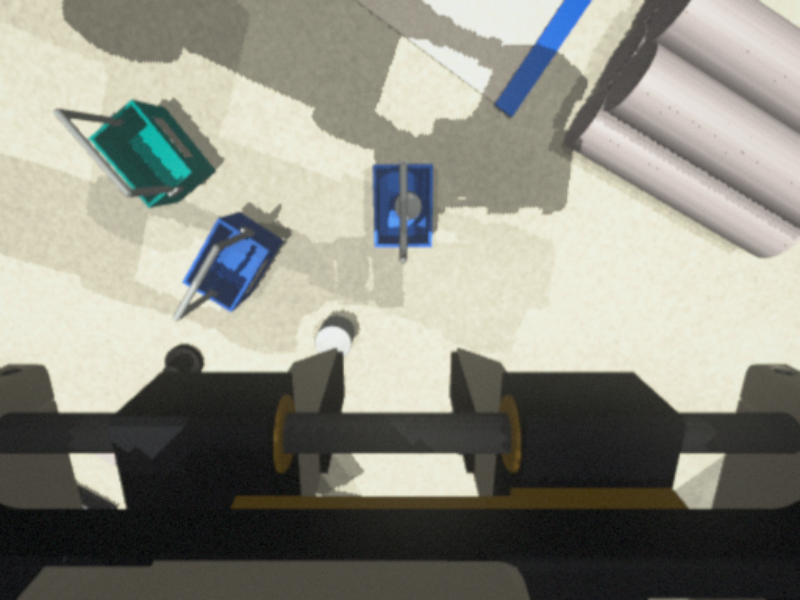

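View pics/s10.png

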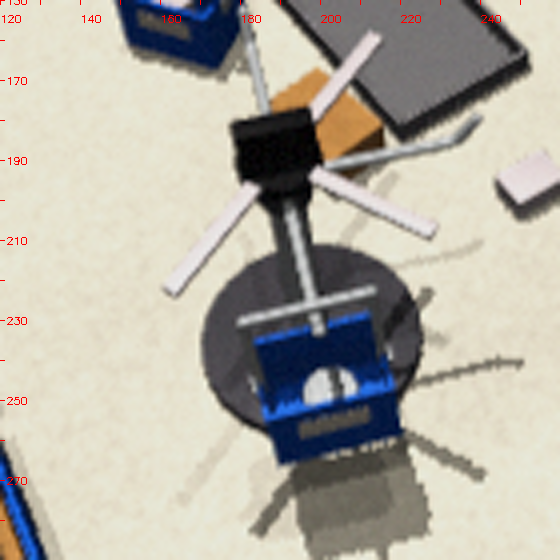

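```bash
python3 - <<'E'
from h import *
d=np.load("w10.npz"); K["w"]=d["k"];P["w"]=d["M"]; s=1.5625
S=lambda l:[None if q is None else (q[0]/s,q[1]/s) for q in l]
p,r=binfit("w",S([(432,247),(375,247),(374,165),(432,165)]),S([(403,261),(403,165)]),(.474,.347,.78)); print(p.round(4),r.tolist())
th=p[2]+np.pi/2; q=p[:2]+.017*np.array([np.cos(th),np.sin(th)]); print(q,th)
go(q[0],q[1],.140,th); go(q[0],q[1],.1025,th)
p,r=binfit("w",S([None]*4),S([(180,318),(252,232)]),(.396,.1945,.187)); print("C",p.round(4),r.tolist())
E
```

```text
[0.4717 0.3469 0.7904] [[0.0, 0.3], [0.5, 0.5], [1.0, 0.4], [0.8, 0.6], [0.3, 0.7], [0.2, 1.1]]
[0.4596208  0.35885744] 2.3611740699417245
travel [ 5.9   0.43 15.76] rot [-0.006 -0.006 -0.01 ] dist 16.8
travel [ 5.88  0.45 19.51] rot [-0.006 -0.006 -0.01 ] dist 20.4
C [ 0.3959  0.2181 -0.0813] [[4.5, 17.0], [2.7, 1.9]]
```

>>> {"op": "play_rows", "data": {
  "increments": [
    {"hand": 0.1,"travel": [2,0.2,4],"rot": [-0.006,-0.006,-0.01]},
    {"hand": 0.1,"travel": [4,0.3,8],"rot": [-0.006,-0.006,-0.01]},
    {"hand": 0.1,"travel": [5.9,0.4,11],"rot": [-0.006,-0.006,-0.01]},
    {"hand": 0.1,"travel": [5.9,0.4,14],"rot": [-0.006,-0.006,-0.01]},
    {"hand": 0.1,"travel": [5.9,0.4,15.5],"rot": [-0.006,-0.006,-0.01]},
    {"hand": 0.1,"travel": [5.9,0.4,15.5],"rot": [-0.006,-0.006,-0.01]}
  ]
}}

```text
t: 15.3
ee_pos: [0.4588, 0.3576, 0.1405]
ee_rot: [-1.197, -2.902, 0.005]
force: [-0.3, 0.4, 0.2]
finger_gap: 0.0413
```

```bash
python3 - <<'E'
from h import *
p,R=tool(); print(p.round(4),yaw(R),R[:,2].round(3))
im=snapshot("wrist"); cv2.imwrite("pics/w11.png",crop(im,150,130,200,150,4))
go(.4596,.3589,.1025,2.361)
E
```

```text
[0.4588 0.3576 0.1405] 2.359308684357806 [-0.004 -0.002 -1.   ]
travel [0.05 0.06 3.96] rot [-0.001 -0.001 -0.002] dist 4.0
```

View pics/w11.png

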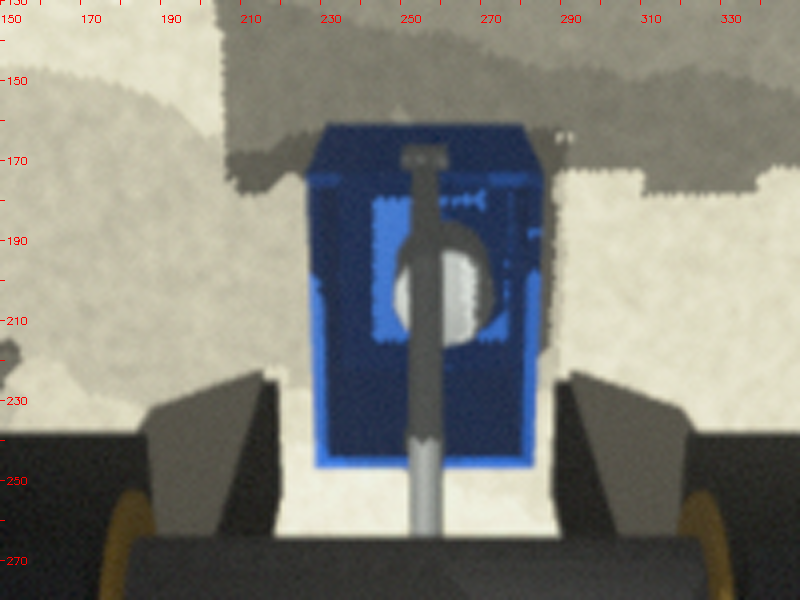

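Aligned: the bar runs down the middle between the fingers. I'll lower, grip and lift.

>>> {"op": "play_rows", "data": {
  "increments": [
    {"hand": 0.1,"travel": [0.05,0.05,2],"rot": [0,0,0]},
    {"hand": 0.1,"travel": [0.05,0.05,3.2],"rot": [0,0,0]},
    {"hand": 0.1,"travel": [0.05,0.05,3.9],"rot": [0,0,0]},
    {"hand": 0.1,"travel": [0.05,0.05,3.9],"rot": [0,0,0]},
    {"hand": 1,"travel": [0.05,0.05,3.9],"rot": [0,0,0]},
    {"hand": 1,"travel": [0.05,0.05,3.9],"rot": [0,0,0]},
    {"hand": 1,"travel": [0.05,0.05,3.9],"rot": [0,0,0]},
    {"hand": 1,"travel": [0.05,0.05,3.9],"rot": [0,0,0]},
    {"hand": 1,"travel": [0.05,0.05,3.9],"rot": [0,0,0]},
    {"hand": 1,"travel": [0.05,0.05,3.9],"rot": [0,0,0]},
    {"hand": 1,"travel": [0.05,0.05,3.4],"rot": [0,0,0]},
    {"hand": 1,"travel": [0.05,0.05,2],"rot": [0,0,0]},
    {"hand": 1,"travel": [0.05,0.05,-1],"rot": [0,0,0]},
    {"hand": 1,"travel": [0.05,0.05,-4],"rot": [0,0,0]},
    {"hand": 1,"travel": [0.05,0.05,-7],"rot": [0,0,0]},
    {"hand": 1,"travel": [0.05,0.05,-10],"rot": [0,0,0]},
    {"hand": 1,"travel": [0.05,0.05,-11],"rot": [0,0,0]}
  ],
  "newtons": 45
}}

```text
t: 17.05
ee_pos: [0.4596, 0.3608, 0.2555]
ee_rot: [1.195, 2.903, 0.007]
force: [0.1, -1.0, -1.5]
finger_gap: 0.0043
```

```bash
python3 - <<'E'
from h import *
s=get_state(); print(np.round(s["force"],2),s["finger_gap"]);p,R=tool(); print(p.round(4),yaw(R),R[:,2].round(3))
im=snapshot("wrist"); cv2.imwrite("pics/w12b.png",cv2.resize(im,(800,600)))
hx,hy=np.array([.9743,-.225]),np.array([.225,.9743]); rk=np.array([.6035,-.047])
th=-.227+np.pi/2; tx=np.array([np.cos(th),np.sin(th)])
for r,z in((.2,.25),(.2,.213),(.09,.213)):
  q=rk-r*hx+.017*tx; print(q.round(4)); go(q[0],q[1],z,th)
E
```

```text
[ 0.1  -1.05 -1.51] 0.004332380698587527
[0.4596 0.3608 0.2555] 2.3608279306469364 [ 0.004  0.003 -1.   ]
[0.4125 0.0146]
travel [-21.01 -27.92   0.42] rot [ 0.005 -0.002  1.017] dist 35.0
[0.4125 0.0146]
travel [-21.01 -27.94   4.12] rot [ 0.005 -0.002  1.017] dist 35.2
[ 0.5196 -0.0102]
travel [-30.37 -22.16   4.15] rot [ 0.005 -0.002  1.017] dist 37.8
```

View pics/w12b.png

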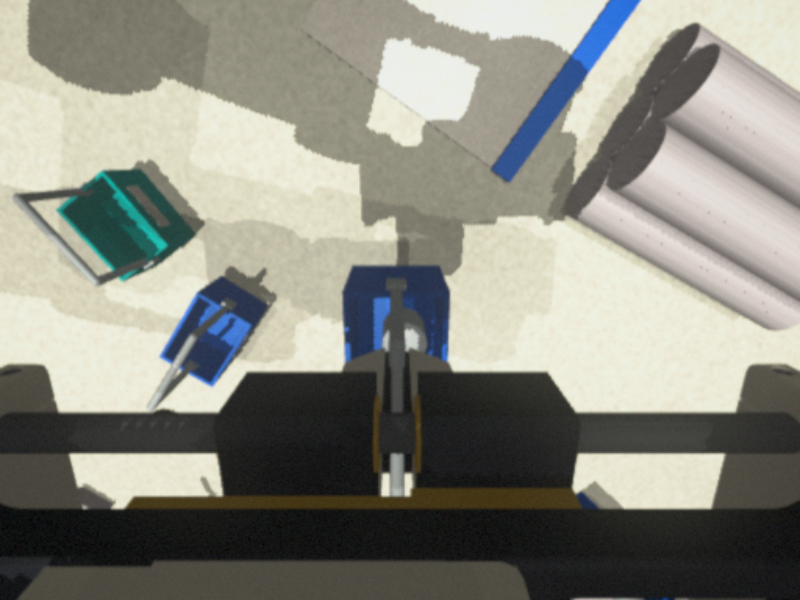

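>>> {"op": "play_rows", "data": {
  "increments": [
    {"hand": 1,"travel": [-0.5,-0.7,0],"rot": [0,0,0.03]},
    {"hand": 1,"travel": [-1.5,-2,0],"rot": [0,0,0.08]},
    {"hand": 1,"travel": [-3,-4,0],"rot": [0,0,0.15]},
    {"hand": 1,"travel": [-4.5,-6,0],"rot": [0,0,0.22]},
    {"hand": 1,"travel": [-6,-8,0],"rot": [0,0,0.29]},
    {"hand": 1,"travel": [-7.5,-10,0],"rot": [0,0,0.36]},
    {"hand": 1,"travel": [-9,-12,0],"rot": [0,0,0.43]},
    {"hand": 1,"travel": [-10.5,-14,0],"rot": [0,0,0.5]},
    {"hand": 1,"travel": [-12,-16,0],"rot": [0,0,0.57]},
    {"hand": 1,"travel": [-13.5,-18,0],"rot": [0,0,0.64]},
    {"hand": 1,"travel": [-15,-20,0],"rot": [0,0,0.72]},
    {"hand": 1,"travel": [-16.5,-22,0],"rot": [0,0,0.8]},
    {"hand": 1,"travel": [-18,-24,0],"rot": [0,0,0.87]},
    {"hand": 1,"travel": [-19.5,-26,0.2],"rot": [0,0,0.94]},
    {"hand": 1,"travel": [-20.5,-27.2,0.4],"rot": [0,0,0.99]},
    {"hand": 1,"travel": [-21,-27.9,0.4],"rot": [0.005,0,1.017]},
    {"hand": 1,"travel": [-21,-27.9,0.4],"rot": [0.005,0,1.017]},
    {"hand": 1,"travel": [-21,-27.9,0.4],"rot": [0.005,0,1.017]}
  ]
}}

```text
t: 18.9
ee_pos: [0.4112, 0.0146, 0.2475]
ee_rot: [-2.456, -1.954, 0.008]
force: [0.3, 0.9, -2.6]
finger_gap: 0.0043
```

```bash
python3 - <<'E'
from h import *
s=get_state(); print(np.round(s["force"],2),s["finger_gap"]);p,R=tool(); print(p.round(4),yaw(R),R[:,2].round(3))
im=snapshot("wrist"); cv2.imwrite("pics/w13b.png",cv2.resize(im,(800,600)))
im=snapshot("scene"); cv2.imwrite("pics/s13.png",cv2.resize(im,(800,600)))
hx,hy=np.array([.9743,-.225]),np.array([.225,.9743]); rk=np.array([.6035,-.047])
th=-.227+np.pi/2; tx=np.array([np.cos(th),np.sin(th)])
for r,z in((.2,.214),(.09,.214)):
  q=rk-r*hx+.017*tx; print(q.round(4)); go(q[0],q[1],z,th)
E
```

```text
[ 0.27  0.87 -2.58] 0.004274732342136756
[0.4112 0.0146 0.2475] 1.344058375520492 [-0.006 -0.    -1.   ]
[0.4125 0.0146]
travel [-0.    0.12  3.39] rot [-0.005  0.002  0.001] dist 3.4
[ 0.5196 -0.0102]
travel [-0.02 11.12  3.33] rot [-0.005  0.002  0.001] dist 11.6
```

View pics/w13b.png

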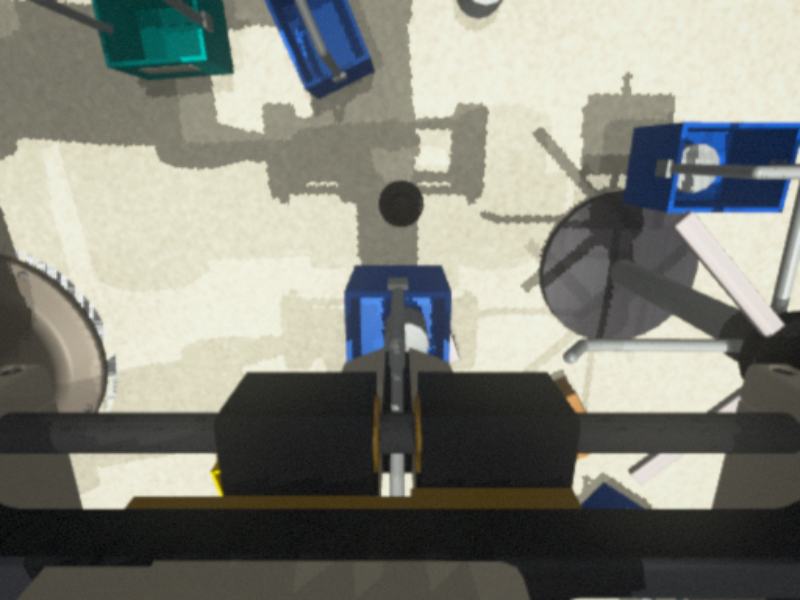

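View pics/s13.png

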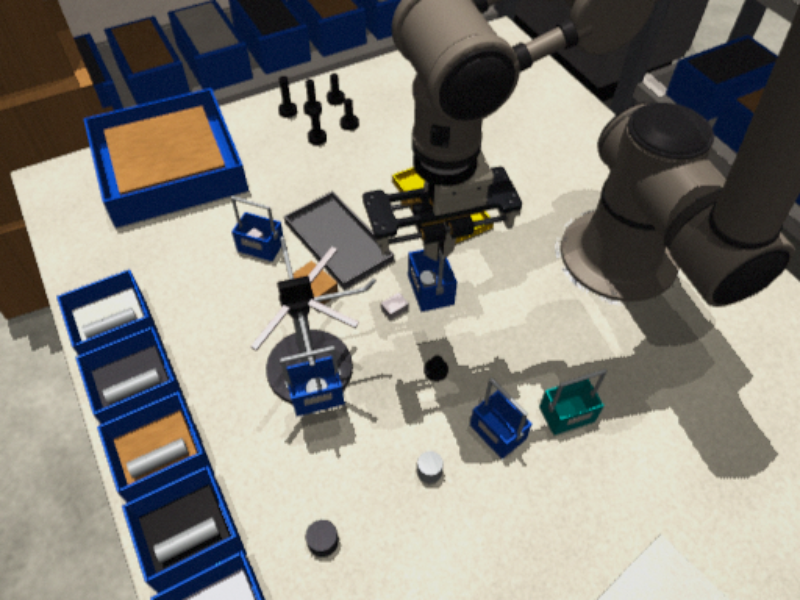

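>>> {"op": "play_rows", "data": {
  "increments": [
    {"hand": 1,"travel": [0,0,1.5],"rot": [-0.005,0.002,0]},
    {"hand": 1,"travel": [0,0.1,3],"rot": [-0.005,0.002,0]},
    {"hand": 1,"travel": [0,0.5,3.3],"rot": [-0.005,0.002,0]},
    {"hand": 1,"travel": [0,2,3.3],"rot": [-0.005,0.002,0]},
    {"hand": 1,"travel": [0,4,3.3],"rot": [-0.005,0.002,0]},
    {"hand": 1,"travel": [0,6,3.3],"rot": [-0.005,0.002,0]},
    {"hand": 1,"travel": [0,8,3.3],"rot": [-0.005,0.002,0]},
    {"hand": 1,"travel": [0,9.7,3.3],"rot": [-0.005,0.002,0]},
    {"hand": 1,"travel": [0,10.7,3.3],"rot": [-0.005,0.002,0]},
    {"hand": 1,"travel": [0,11.1,3.3],"rot": [-0.005,0.002,0]},
    {"hand": 1,"travel": [0,11.1,3.3],"rot": [-0.005,0.002,0]}
  ]
}}

```text
t: 20.1
ee_pos: [0.5196, -0.0106, 0.2145]
ee_rot: [-2.458, -1.956, 0.0]
force: [-0.6, -0.3, -2.7]
finger_gap: 0.0041
```

```bash
python3 - <<'E'
from h import *
s=get_state(); print(np.round(s["force"],2),s["finger_gap"]);p,R=tool(); print(p.round(4),yaw(R),R[:,2].round(3))
im=snapshot("wrist"); cv2.imwrite("pics/w14b.png",cv2.resize(im,(800,600)))
im=snapshot("scene"); cv2.imwrite("pics/s14.png",crop(im,150,100,190,150,4))
go(.5196,-.0102,.177,-.227+np.pi/2)
E
```

```text
[-0.58 -0.27 -2.73] 0.004128500696996585
[ 0.5196 -0.0106  0.2145] 1.3441334312336501 [-0. -0. -1.]
travel [0.04 0.06 3.76] rot [-0.  0.  0.] dist 3.8
```

View pics/w14b.png

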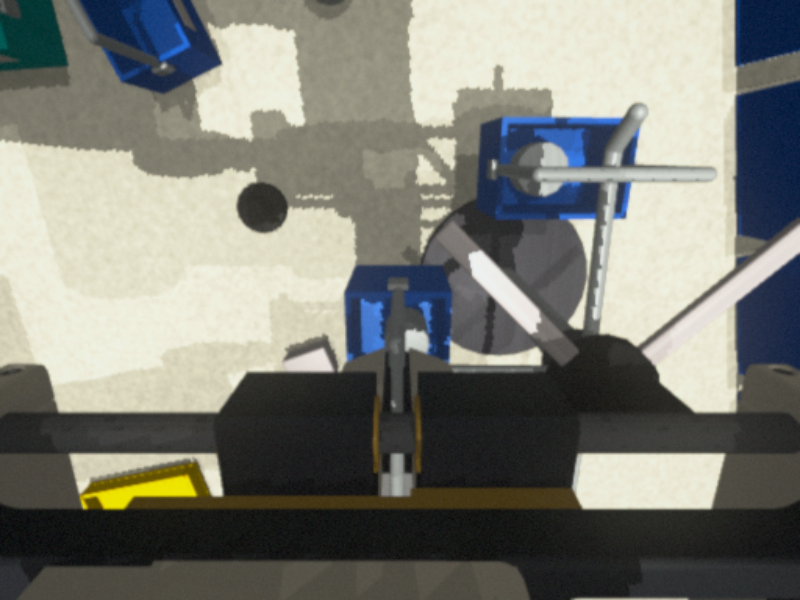

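View pics/s14.png

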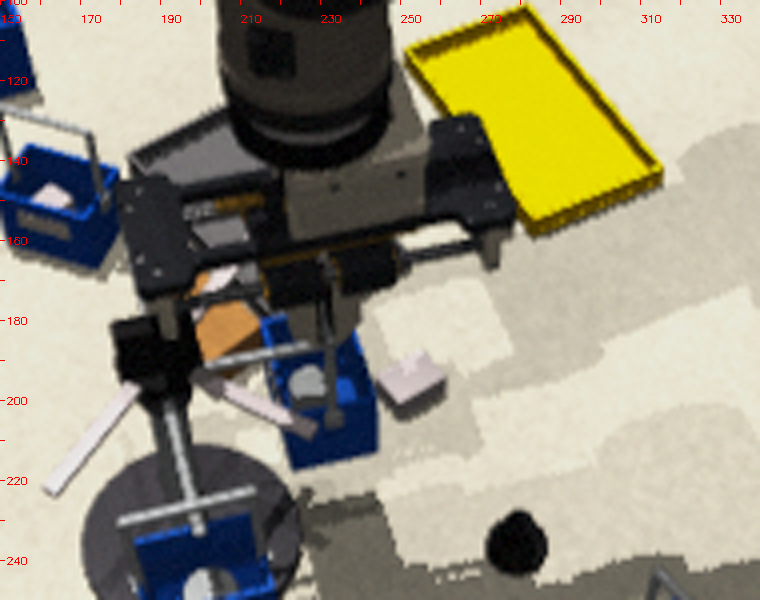

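>>> {"op": "play_rows", "data": {
  "increments": [
    {"hand": 1,"travel": [0,0,1],"rot": [0,0,0]},
    {"hand": 1,"travel": [0,0,2],"rot": [0,0,0]},
    {"hand": 1,"travel": [0,0,3],"rot": [0,0,0]},
    {"hand": 1,"travel": [0,0,3.6],"rot": [0,0,0]},
    {"hand": 1,"travel": [0,0,3.6],"rot": [0,0,0]}
  ]
}}

```text
t: 20.7
ee_pos: [0.5188, -0.0107, 0.1772]
ee_rot: [-2.457, -1.954, 0.003]
force: [-0.1, 0.7, -1.3]
finger_gap: 0.0045
```

>>> {"op": "play_rows", "data": {
  "increments": [
    {"hand": 1,"travel": [0,0,0.1],"rot": [0,0,0]},
    {"hand": 1,"travel": [0,0,0.2],"rot": [0,0,0]},
    {"hand": 1,"travel": [0,0,0.2],"rot": [0,0,0]}
  ]
}}

```text
t: 21.0
ee_pos: [0.5197, -0.0108, 0.1768]
ee_rot: [2.458, 1.955, 0.001]
force: [0.2, 0.3, -1.7]
finger_gap: 0.0043
```

>>> {"op": "play_rows", "data": {
  "increments": [
    {"hand": 1,"travel": [0,0,0.1],"rot": [0,0,0]},
    {"hand": 1,"travel": [0,0,0.2],"rot": [0,0,0]},
    {"hand": 1,"travel": [0,0,0.2],"rot": [0,0,0]}
  ]
}}

```text
t: 21.3
ee_pos: [0.5197, -0.0108, 0.1747]
ee_rot: [2.458, 1.955, 0.0]
force: [0.3, 0.8, -1.0]
finger_gap: 0.0043
```

>>> {"op": "play_rows", "data": {
  "increments": [
    {"hand": 1,"travel": [0,0,0.1],"rot": [0,0,0]},
    {"hand": 1,"travel": [0,0,0.2],"rot": [0,0,0]},
    {"hand": 1,"travel": [0,0,0.2],"rot": [0,0,0]}
  ]
}}

```text
t: 21.6
ee_pos: [0.5199, -0.0108, 0.1737]
ee_rot: [2.458, 1.955, 0.002]
force: [-2.4, 0.9, 7.6]
finger_gap: 0.0045
```

>>> {"op": "play_rows", "data": {
  "increments": [
    {"hand": 0.8,"travel": [0,0,-0.05],"rot": [0,0,0]},
    {"hand": 0.7,"travel": [0,0,-0.05],"rot": [0,0,0]},
    {"hand": 0.6,"travel": [0,0,-0.05],"rot": [0,0,0]},
    {"hand": 0.55,"travel": [0,0,-0.05],"rot": [0,0,0]},
    {"hand": 0.55,"travel": [0,0,-0.05],"rot": [0,0,0]},
    {"hand": 0.55,"travel": [0,0,-1],"rot": [0,0,0]},
    {"hand": 0.55,"travel": [0,0,-2],"rot": [0,0,0]},
    {"hand": 0.55,"travel": [0,0,-4],"rot": [0,0,0]},
    {"hand": 0.4,"travel": [0,0,-8],"rot": [0,0,0]},
    {"hand": 0.2,"travel": [0,0,-12],"rot": [0,0,0]},
    {"hand": 0.1,"travel": [0,0,-15],"rot": [0,0,0]}
  ]
}}

```text
t: 22.7
ee_pos: [0.5198, -0.0108, 0.3264]
ee_rot: [2.456, 1.954, 0.004]
force: [-0.5, -0.4, -0.1]
finger_gap: 0.0386
```

```bash
python3 - <<'E'
from h import *
s=get_state(); print(np.round(s["force"],2),s["finger_gap"]);p,R=tool(); print(p.round(4),yaw(R),R[:,2].round(3))
kc,M=wpose(); np.savez("w15.npz",k=kc,M=M)
im=snapshot("wrist"); cv2.imwrite("pics/w15.png",im);cv2.imwrite("pics/w15b.png",cv2.resize(im,(800,600)))
im=snapshot("scene"); cv2.imwrite("pics/s15.png",crop(im,120,100,190,150,4))
p=.735+np.pi/2
print(p); q=np.array([.571,-.324])-.04*np.array([np.cos(p),np.sin(p)]); print(q)
go(q[0],q[1],.30,p)
E
```

```text
[-0.55 -0.36 -0.14] 0.03862744587936326
[ 0.5198 -0.0108  0.3264] 1.3438617043791194 [ 0.004 -0.001 -1.   ]
2.3057963267948964
[ 0.59782349 -0.35367323]
travel [-31.67  15.14   2.97] rot [ 0.01   0.005 -0.962] dist 35.2
```

View pics/w15b.png

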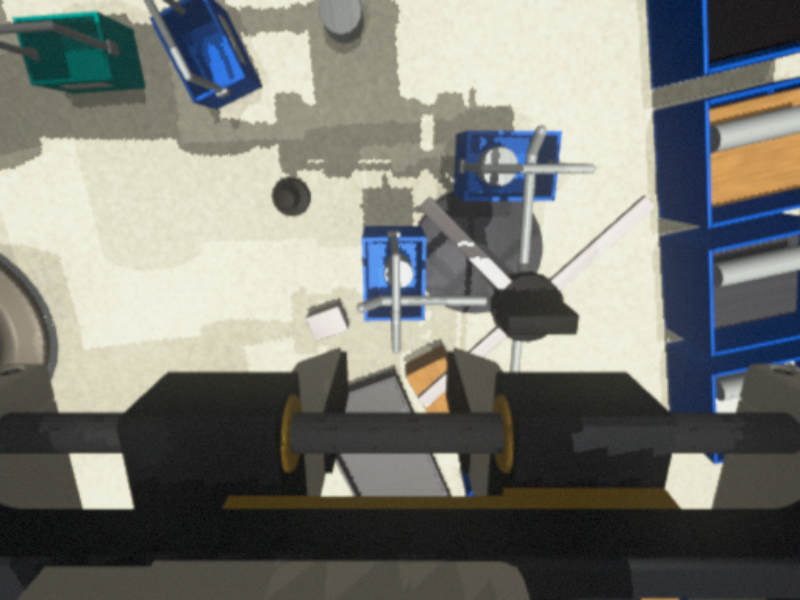

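View pics/s15.png

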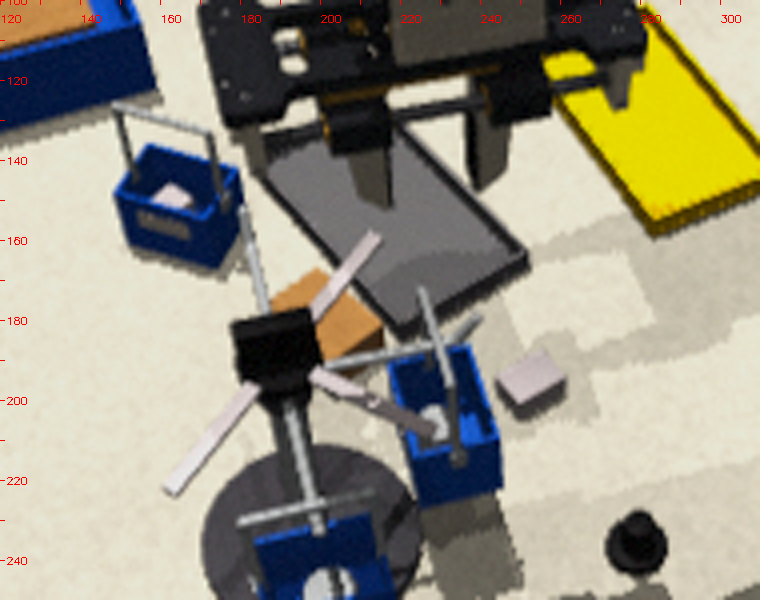

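>>> {"op": "play_rows", "data": {
  "increments": [
    {"hand": 0.1,"travel": [-3,1.4,0],"rot": [0,0,-0.08]},
    {"hand": 0.1,"travel": [-6,3,0],"rot": [0,0,-0.18]},
    {"hand": 0.1,"travel": [-9,4.4,0],"rot": [0,0,-0.28]},
    {"hand": 0.1,"travel": [-12,5.8,0],"rot": [0,0,-0.38]},
    {"hand": 0.1,"travel": [-15,7.2,0],"rot": [0,0,-0.48]},
    {"hand": 0.1,"travel": [-18,8.6,0],"rot": [0,0,-0.58]},
    {"hand": 0.1,"travel": [-21,10,0],"rot": [0,0,-0.68]},
    {"hand": 0.1,"travel": [-24,11.5,1],"rot": [0,0,-0.78]},
    {"hand": 0.1,"travel": [-27,13,2],"rot": [0,0,-0.86]},
    {"hand": 0.1,"travel": [-30,14.4,3],"rot": [0.01,0.005,-0.93]},
    {"hand": 0.1,"travel": [-31.7,15.1,3],"rot": [0.01,0.005,-0.962]},
    {"hand": 0.1,"travel": [-31.7,15.1,3],"rot": [0.01,0.005,-0.962]},
    {"hand": 0.1,"travel": [-31.7,15.1,3],"rot": [0.01,0.005,-0.962]}
  ]
}}

```text
t: 24.1
ee_pos: [0.5952, -0.3533, 0.2923]
ee_rot: [-1.272, -2.86, 0.003]
force: [0.5, 1.3, -0.1]
finger_gap: 0.0414
```

```bash
python3 - <<'E'
from h import *
p,R=tool(); print(p.round(4),yaw(R),R[:,2].round(3))
kc,M=wpose(); np.savez("w16.npz",k=kc,M=M)
im=snapshot("wrist"); cv2.imwrite("pics/w16.png",im);cv2.imwrite("pics/w16b.png",cv2.resize(im,(800,600)))
E
```

```text
[ 0.5952 -0.3533  0.2923] 2.3045560217765484 [-0.011  0.003 -1.   ]
```

View pics/w16b.png

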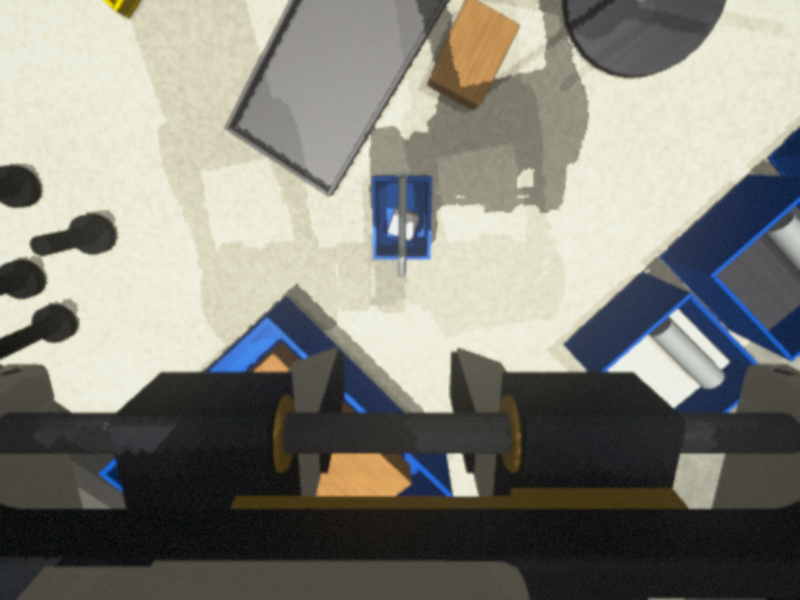

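```bash
python3 - <<'E'
from h import *
d=np.load("w16.npz"); K["w"]=d["k"];P["w"]=d["M"]; s=1.5625
S=lambda l:[None if q is None else (q[0]/s,q[1]/s) for q in l]
p,r=binfit("w",S([(430,258),(374,258),(373,176),(431,176)]),S([(402,275),(402,178)]),(.571,-.324,.735)); print(p.round(4),r.tolist())
th=p[2]+np.pi/2; q=p[:2]+.017*np.array([np.cos(th),np.sin(th)]); print(q,th)
go(q[0],q[1],.141,th); go(q[0],q[1],.1025,th)
E
```

```text
[ 0.576  -0.3277  0.7366] [[0.5, 0.3], [0.7, 0.4], [1.1, 0.2], [0.8, 0.4], [0.1, 1.6], [0.1, 1.2]]
[ 0.56456086 -0.31514143] 2.3074017248719105
travel [ 4.71  0.32 15.23] rot [-0.006 -0.009 -0.002] dist 15.9
travel [ 4.68  0.34 19.08] rot [-0.006 -0.009 -0.002] dist 19.6
```

>>> {"op": "play_rows", "data": {
  "increments": [
    {"hand": 0.1,"travel": [2,0.2,4],"rot": [-0.006,-0.009,0]},
    {"hand": 0.1,"travel": [3.5,0.3,8],"rot": [-0.006,-0.009,0]},
    {"hand": 0.1,"travel": [4.7,0.3,11],"rot": [-0.006,-0.009,0]},
    {"hand": 0.1,"travel": [4.7,0.3,14],"rot": [-0.006,-0.009,0]},
    {"hand": 0.1,"travel": [4.7,0.3,15.2],"rot": [-0.006,-0.009,0]},
    {"hand": 0.1,"travel": [4.7,0.3,15.2],"rot": [-0.006,-0.009,0]}
  ]
}}

```text
t: 24.75
ee_pos: [0.5641, -0.3151, 0.1403]
ee_rot: [-1.273, -2.87, -0.0]
force: [0.9, -0.4, 0.2]
finger_gap: 0.041
```

```bash
python3 - <<'E'
from h import *
p,R=tool(); print(p.round(4),yaw(R),R[:,2].round(3))
im=snapshot("wrist"); cv2.imwrite("pics/w17.png",crop(im,150,130,200,150,4))
go(.5646,-.3151,.1025,2.3074)
E
```

```text
[ 0.5641 -0.3151  0.1403] 2.30655502510041 [-0.002  0.001 -1.   ]
travel [0.09 0.04 3.94] rot [-0.     0.001 -0.001] dist 3.9
```

View pics/w17.png

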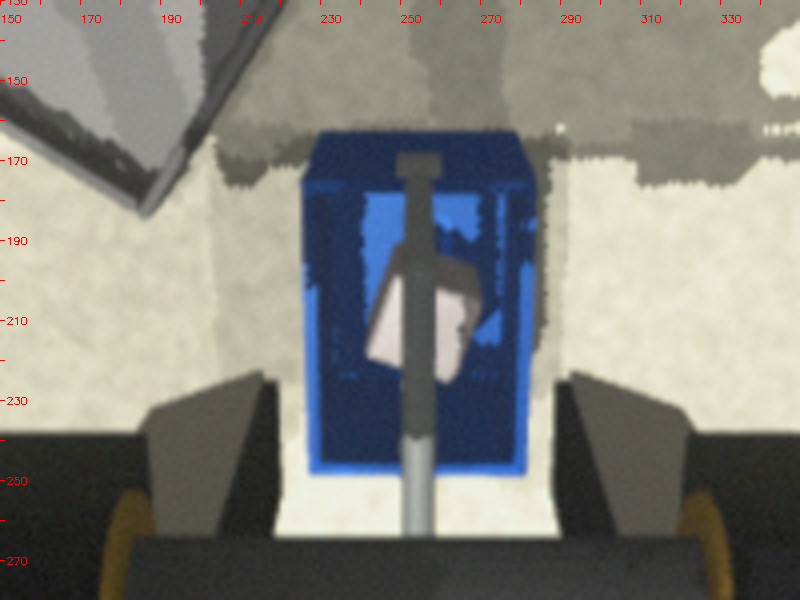

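>>> {"op": "play_rows", "data": {
  "increments": [
    {"hand": 0.1,"travel": [0.1,0,2],"rot": [0,0,0]},
    {"hand": 0.1,"travel": [0.1,0,3.2],"rot": [0,0,0]},
    {"hand": 0.1,"travel": [0.1,0,3.9],"rot": [0,0,0]},
    {"hand": 0.1,"travel": [0.1,0,3.9],"rot": [0,0,0]},
    {"hand": 1,"travel": [0.1,0,3.9],"rot": [0,0,0]},
    {"hand": 1,"travel": [0.1,0,3.9],"rot": [0,0,0]},
    {"hand": 1,"travel": [0.1,0,3.9],"rot": [0,0,0]},
    {"hand": 1,"travel": [0.1,0,3.9],"rot": [0,0,0]},
    {"hand": 1,"travel": [0.1,0,3.9],"rot": [0,0,0]},
    {"hand": 1,"travel": [0.1,0,3.9],"rot": [0,0,0]},
    {"hand": 1,"travel": [0.1,0,3.4],"rot": [0,0,0]},
    {"hand": 1,"travel": [0.1,0,2],"rot": [0,0,0]},
    {"hand": 1,"travel": [0.1,0,-1],"rot": [0,0,0]},
    {"hand": 1,"travel": [0.1,0,-4],"rot": [0,0,0]},
    {"hand": 1,"travel": [0.1,0,-7],"rot": [0,0,0]},
    {"hand": 1,"travel": [0.1,0,-10],"rot": [0,0,0]},
    {"hand": 1,"travel": [0.1,0,-11],"rot": [0,0,0]}
  ],
  "newtons": 45
}}

```text
t: 26.5
ee_pos: [0.5647, -0.3163, 0.2557]
ee_rot: [1.272, 2.865, -0.003]
force: [-0.0, -0.4, -2.1]
finger_gap: 0.0046
```

```bash
python3 - <<'E'
from h import *
s=get_state(); print(np.round(s["force"],2),s["finger_gap"]);p,R=tool(); print(p.round(4),yaw(R),R[:,2].round(3))
im=snapshot("wrist"); cv2.imwrite("pics/w18b.png",cv2.resize(im,(800,600)))
hx,hy=np.array([.9743,-.225]),np.array([.225,.9743]); rk=np.array([.6035,-.047])
th=-.227+np.pi; tx=np.array([np.cos(th),np.sin(th)])
for r,z in((.2,.25),(.2,.213),(.09,.213)):
  q=rk-r*hy+.017*tx; print(q.round(4)); go(q[0],q[1],z,th)
E
```

```text
[-0.03 -0.36 -2.14] 0.004551753614116437
[ 0.5647 -0.3163  0.2557] 2.3058449500716476 [ 0.006 -0.005 -1.   ]
[ 0.5419 -0.238 ]
travel [7.34 3.56 0.5 ] rot [-0.001  0.007 -0.609] dist 8.2
[ 0.5419 -0.238 ]
travel [7.36 3.55 4.2 ] rot [-0.001  0.007 -0.609] dist 9.2
[ 0.5667 -0.1309]
travel [13.65 12.58  4.17] rot [-0.001  0.007 -0.609] dist 19.0
```

View pics/w18b.png

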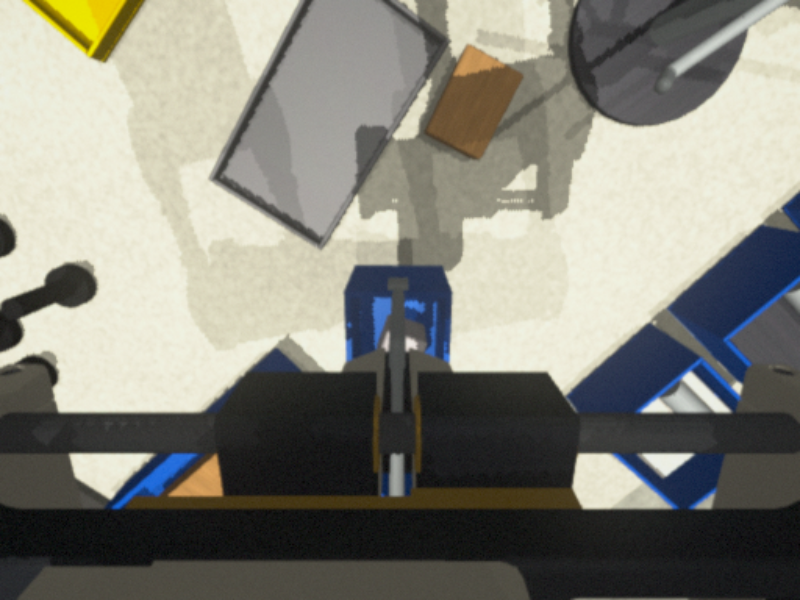

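Bin D (with the square block) is held. Moving to outside the right hook at the safe height.

>>> {"op": "play_rows", "data": {
  "increments": [
    {"hand": 1,"travel": [0.3,0.2,0],"rot": [0,0,-0.05]},
    {"hand": 1,"travel": [1.2,0.6,0],"rot": [0,0,-0.14]},
    {"hand": 1,"travel": [2.5,1.2,0],"rot": [0,0,-0.23]},
    {"hand": 1,"travel": [3.8,1.9,0],"rot": [0,0,-0.33]},
    {"hand": 1,"travel": [5.2,2.5,0.2],"rot": [0,0,-0.43]},
    {"hand": 1,"travel": [6.5,3.2,0.4],"rot": [0,0,-0.53]},
    {"hand": 1,"travel": [7.2,3.5,0.5],"rot": [0,0.007,-0.59]},
    {"hand": 1,"travel": [7.3,3.5,0.5],"rot": [0,0.007,-0.609]},
    {"hand": 1,"travel": [7.3,3.5,2],"rot": [0,0.007,-0.609]},
    {"hand": 1,"travel": [7.3,3.5,3.5],"rot": [0,0.007,-0.609]},
    {"hand": 1,"travel": [7.3,3.5,4.2],"rot": [0,0.007,-0.609]},
    {"hand": 1,"travel": [7.3,3.5,4.2],"rot": [0,0.007,-0.609]}
  ]
}}

```text
t: 27.75
ee_pos: [0.5401, -0.238, 0.2074]
ee_rot: [-0.356, -3.112, -0.005]
force: [-0.1, -0.4, -2.2]
finger_gap: 0.0042
```

```bash
python3 - <<'E'
from h import *
s=get_state(); print(np.round(s["force"],2),s["finger_gap"]);p,R=tool(); print(p.round(4),yaw(R),R[:,2].round(3))
im=snapshot("wrist"); cv2.imwrite("pics/w19b.png",cv2.resize(im,(800,600)))
go(.5667,-.1309,.214,-.227+np.pi)
E
```

```text
[-0.07 -0.39 -2.16] 0.004168960175519051
[ 0.5401 -0.238   0.2074] 2.9139844045202397 [-0.009  0.004 -1.   ]
travel [-0.12 11.04 -0.54] rot [ 0.002 -0.008 -0.001] dist 11.1
```

View pics/w19b.png

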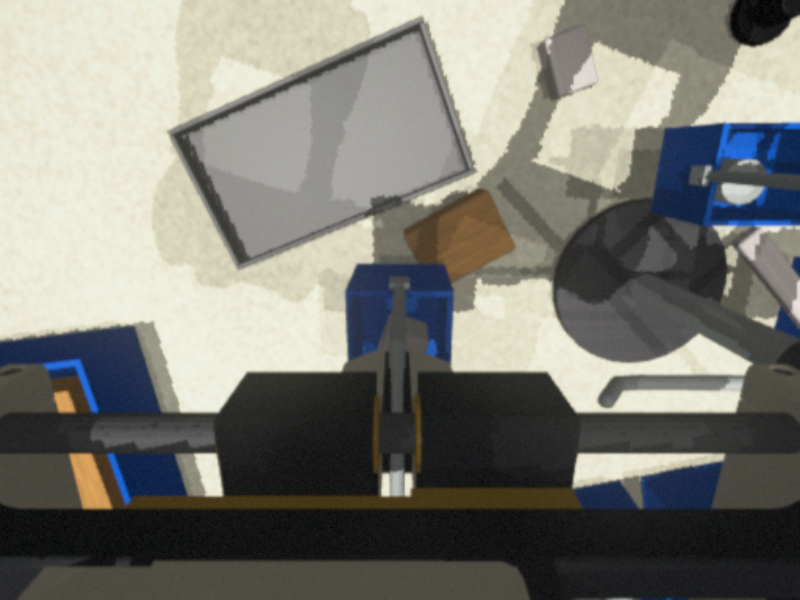

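>>> {"op": "play_rows", "data": {
  "increments": [
    {"hand": 1,"travel": [-0.1,0,-0.6],"rot": [0.002,-0.008,0]},
    {"hand": 1,"travel": [-0.1,0.5,-0.6],"rot": [0.002,-0.008,0]},
    {"hand": 1,"travel": [-0.1,2,-0.6],"rot": [0.002,-0.008,0]},
    {"hand": 1,"travel": [-0.1,4,-0.6],"rot": [0.002,-0.008,0]},
    {"hand": 1,"travel": [-0.1,6,-0.6],"rot": [0.002,-0.008,0]},
    {"hand": 1,"travel": [-0.1,8,-0.6],"rot": [0.002,-0.008,0]},
    {"hand": 1,"travel": [-0.1,9.7,-0.6],"rot": [0.002,-0.008,0]},
    {"hand": 1,"travel": [-0.1,10.7,-0.6],"rot": [0.002,-0.008,0]},
    {"hand": 1,"travel": [-0.1,11,-0.6],"rot": [0.002,-0.008,0]},
    {"hand": 1,"travel": [-0.1,11,-0.6],"rot": [0.002,-0.008,0]}
  ]
}}

```text
t: 28.8
ee_pos: [0.5666, -0.1308, 0.2152]
ee_rot: [0.354, 3.12, -0.001]
force: [0.1, -0.5, -3.6]
finger_gap: 0.0041
```

```bash
python3 - <<'E'
from h import *
s=get_state(); print(np.round(s["force"],2),s["finger_gap"]);p,R=tool(); print(p.round(4),yaw(R),R[:,2].round(3))
im=snapshot("wrist"); cv2.imwrite("pics/w20b.png",cv2.resize(im,(800,600)))
im=snapshot("scene"); cv2.imwrite("pics/s20.png",crop(im,120,100,190,150,4))
go(.5667,-.1309,.178,-.227+np.pi)
E
```

```text
[ 0.1  -0.46 -3.6 ] 0.004093588887146355
[ 0.5666 -0.1308  0.2152] 2.915456045847512 [ 0.002 -0.001 -1.   ]
travel [0.   0.08 3.71] rot [-0.001  0.002 -0.   ] dist 3.7
```

View pics/w20b.png

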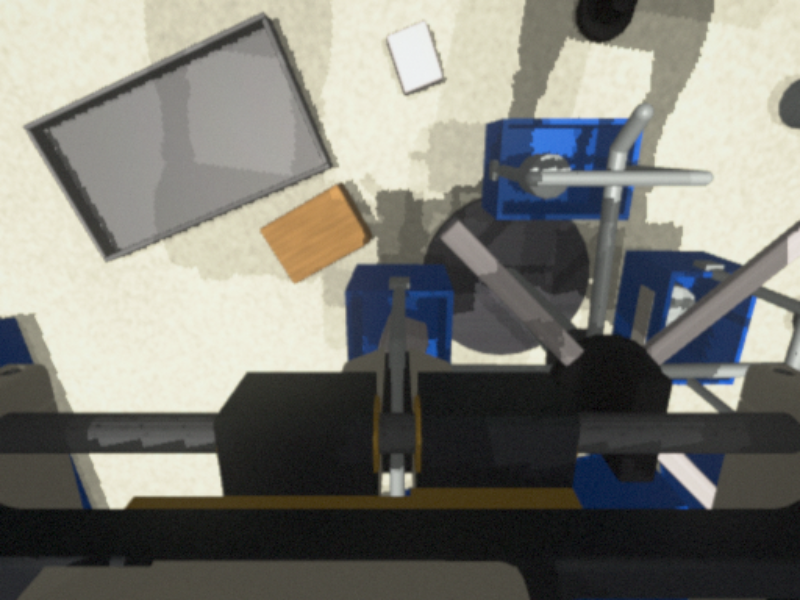

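View pics/s20.png

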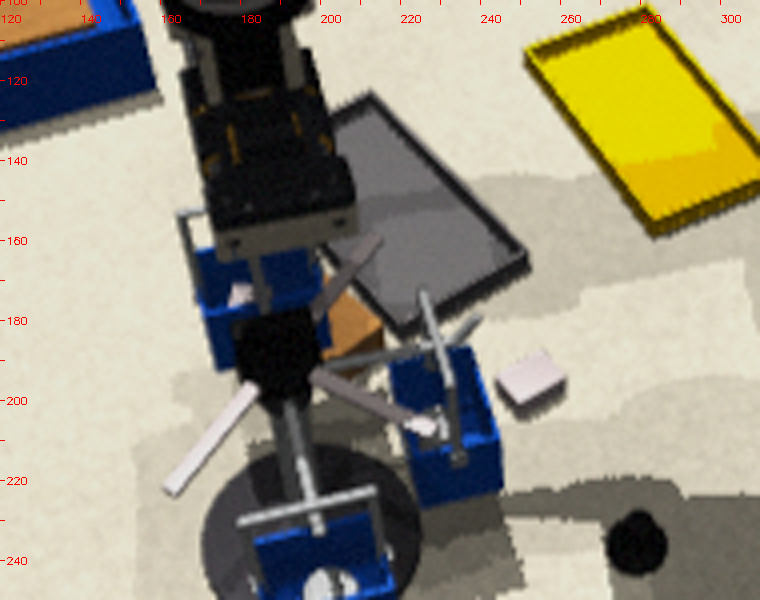

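>>> {"op": "play_rows", "data": {
  "increments": [
    {"hand": 1,"travel": [0,0,1],"rot": [0,0,0]},
    {"hand": 1,"travel": [0,0,2],"rot": [0,0,0]},
    {"hand": 1,"travel": [0,0,3],"rot": [0,0,0]},
    {"hand": 1,"travel": [0,0,3.7],"rot": [0,0,0]},
    {"hand": 1,"travel": [0,0,3.8],"rot": [0,0,0]},
    {"hand": 1,"travel": [0,0,3.8],"rot": [0,0,0]}
  ]
}}

```text
t: 29.5
ee_pos: [0.5665, -0.1311, 0.1768]
ee_rot: [0.355, 3.12, -0.001]
force: [-0.1, 0.6, -2.3]
finger_gap: 0.0044
```

>>> {"op": "play_rows", "data": {
  "increments": [
    {"hand": 1,"travel": [0,0,0.1],"rot": [0,0,0]},
    {"hand": 1,"travel": [0,0,0.2],"rot": [0,0,0]},
    {"hand": 1,"travel": [0,0,0.2],"rot": [0,0,0]}
  ]
}}

```text
t: 29.8
ee_pos: [0.5667, -0.1311, 0.1753]
ee_rot: [0.355, 3.119, -0.001]
force: [-0.2, -0.5, -2.7]
finger_gap: 0.0041
```

>>> {"op": "play_rows", "data": {
  "increments": [
    {"hand": 1,"travel": [0,0,0.1],"rot": [0,0,0]},
    {"hand": 1,"travel": [0,0,0.2],"rot": [0,0,0]},
    {"hand": 1,"travel": [0,0,0.2],"rot": [0,0,0]}
  ]
}}

```text
t: 30.1
ee_pos: [0.5667, -0.1311, 0.1734]
ee_rot: [0.355, 3.119, -0.001]
force: [-0.3, 0.5, -1.5]
finger_gap: 0.0042
```

>>> {"op": "play_rows", "data": {
  "increments": [
    {"hand": 1,"travel": [0,0,0.1],"rot": [0,0,0]},
    {"hand": 1,"travel": [0,0,0.2],"rot": [0,0,0]},
    {"hand": 1,"travel": [0,0,0.2],"rot": [0,0,0]}
  ]
}}

```text
t: 30.4
ee_pos: [0.5668, -0.1312, 0.1725]
ee_rot: [0.355, 3.118, -0.002]
force: [-2.6, 1.2, 8.3]
finger_gap: 0.0043
```

>>> {"op": "play_rows", "data": {
  "increments": [
    {"hand": 0.8,"travel": [0,0,-0.05],"rot": [0,0,0]},
    {"hand": 0.7,"travel": [0,0,-0.05],"rot": [0,0,0]},
    {"hand": 0.6,"travel": [0,0,-0.05],"rot": [0,0,0]},
    {"hand": 0.55,"travel": [0,0,-0.05],"rot": [0,0,0]},
    {"hand": 0.55,"travel": [0,0,-0.05],"rot": [0,0,0]},
    {"hand": 0.55,"travel": [0,0,-1],"rot": [0,0,0]},
    {"hand": 0.55,"travel": [0,0,-2],"rot": [0,0,0]},
    {"hand": 0.55,"travel": [0,0,-4],"rot": [0,0,0]},
    {"hand": 0.4,"travel": [0,0,-8],"rot": [0,0,0]},
    {"hand": 0.2,"travel": [0,0,-12],"rot": [0,0,0]},
    {"hand": 0.1,"travel": [0,0,-17],"rot": [0,0,0]},
    {"hand": 0.1,"travel": [0,0,-20],"rot": [0,0,0]}
  ]
}}

```text
t: 31.6
ee_pos: [0.5665, -0.131, 0.3766]
ee_rot: [0.354, 3.114, -0.003]
force: [0.7, 0.4, 0.4]
finger_gap: 0.0411
```

```bash
python3 - <<'E'
from h import *
s=get_state(); print(np.round(s["force"],2),s["finger_gap"]);p,R=tool(); print(p.round(4),yaw(R),R[:,2].round(3))
kc,M=wpose(); np.savez("w21.npz",k=kc,M=M)
im=snapshot("wrist"); cv2.imwrite("pics/w21.png",im);cv2.imwrite("pics/w21b.png",cv2.resize(im,(800,600)))
im=snapshot("scene"); cv2.imwrite("pics/s21.png",cv2.resize(im,(800,600)))
E
```

```text
[0.72 0.4  0.4 ] 0.041115645829565756
[ 0.5665 -0.131   0.3766] 2.9149463619392115 [ 0.008 -0.003 -1.   ]
```

View pics/w21b.png

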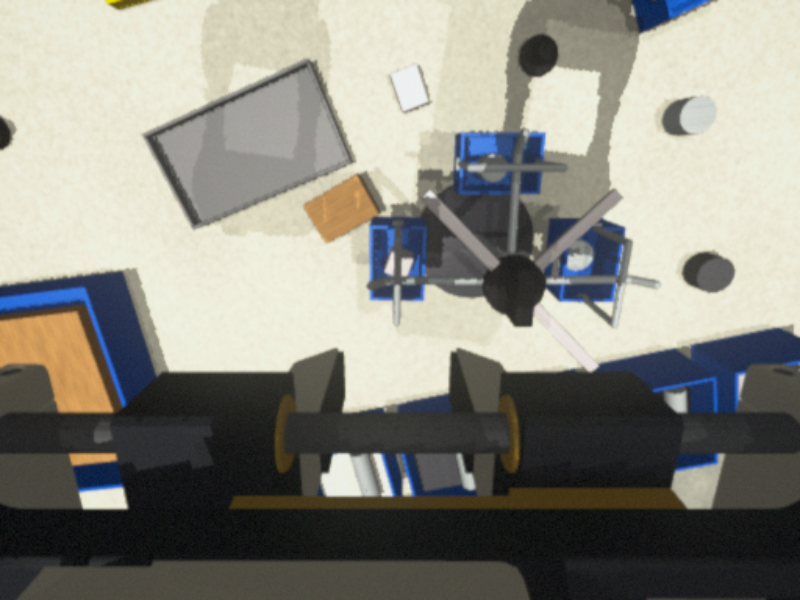

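View pics/s21.png

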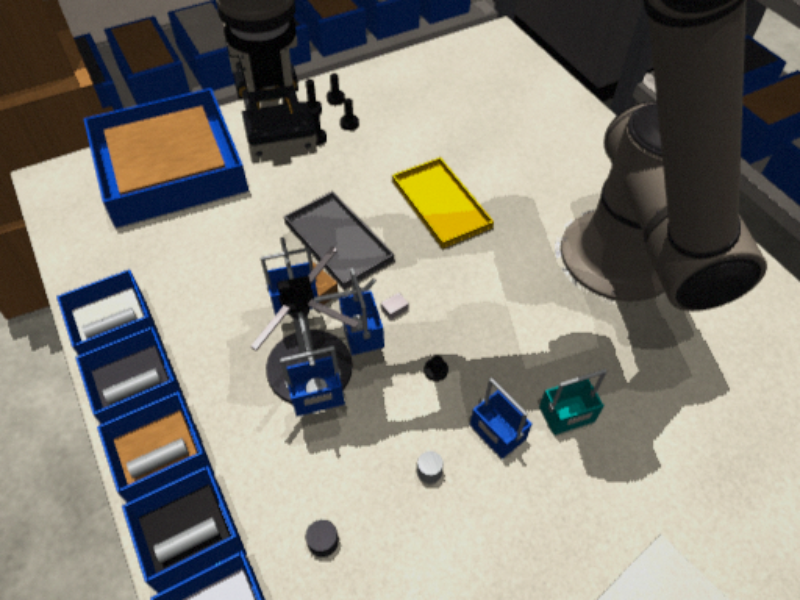

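```bash
python3 - <<'E'
from h import *
go(.604,-.0465,.213,2.912)
E
```

```text
travel [-1.45  9.12 16.47] rot [-0.002  0.013  0.003] dist 18.9
```

>>> {"op": "play_rows", "data": {
  "increments": [
    {"hand": 0.1,"travel": [-0.5,3,0],"rot": [0,0,0]},
    {"hand": 0.1,"travel": [-1,6.5,1],"rot": [0,0.007,0]},
    {"hand": 0.1,"travel": [-1.4,9.1,4],"rot": [0,0.013,0.003]},
    {"hand": 0.1,"travel": [-1.4,9.1,8],"rot": [0,0.013,0.003]},
    {"hand": 0.1,"travel": [-1.4,9.1,11],"rot": [0,0.013,0.003]},
    {"hand": 0.1,"travel": [-1.4,9.1,11.5],"rot": [0,0.013,0.003]},
    {"hand": 0.1,"travel": [-1.4,9.1,11.5],"rot": [0,0.013,0.003]}
  ]
}}

```text
t: 32.4
ee_pos: [0.6003, -0.0455, 0.2559]
ee_rot: [-0.359, -3.108, -0.002]
force: [0.6, -0.1, 1.0]
finger_gap: 0.0414
```

```bash
python3 - <<'E'
from h import *
p,R=tool(); print(p.round(4),yaw(R),R[:,2].round(3))
im=snapshot("wrist"); cv2.imwrite("pics/w22.png",cv2.resize(np.clip((im/255.)**.5*255,0,255).astype(np.uint8),(800,600)))
go(.604,-.0465,.213,2.912)
E
```

```text
[ 0.6003 -0.0455  0.2559] 2.911665874502923 [-0.013  0.002 -1.   ]
travel [-0.35  0.    4.44] rot [-0.   -0.01 -0.  ] dist 4.4
```

View pics/w22.png

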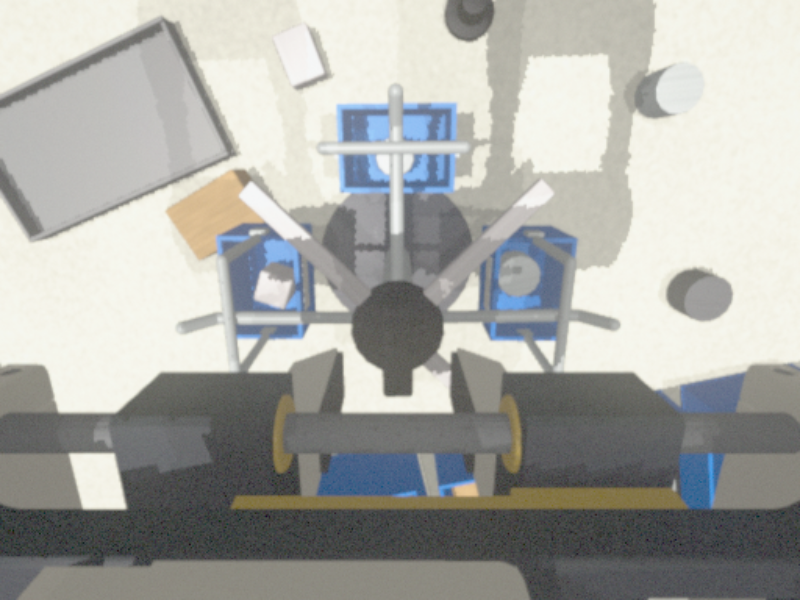

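>>> {"op": "play_rows", "data": {
  "increments": [
    {"hand": 0.1,"travel": [-0.35,0,2],"rot": [0,-0.01,0]},
    {"hand": 0.1,"travel": [-0.35,0,3.5],"rot": [0,-0.01,0]},
    {"hand": 0.1,"travel": [-0.35,0,4.3],"rot": [0,-0.01,0]},
    {"hand": 0.1,"travel": [-0.35,0,4.3],"rot": [0,-0.01,0]},
    {"hand": 1,"travel": [-0.35,0,4.3],"rot": [0,-0.01,0]},
    {"hand": 1,"travel": [-0.35,0,4.3],"rot": [0,-0.01,0]},
    {"hand": 1,"travel": [-0.35,0,4.3],"rot": [0,-0.01,0]},
    {"hand": 1,"travel": [-0.35,0,4.3],"rot": [0,-0.01,0]},
    {"hand": 1,"travel": [-0.35,0,4.3],"rot": [0,-0.01,0]}
  ],
  "newtons": 20
}}

```text
t: 33.35
ee_pos: [0.6037, -0.0461, 0.2136]
ee_rot: [-0.359, -3.12, 0.0]
force: [-0.5, 0.6, 2.3]
finger_gap: 0.0138
```

```bash
python3 - <<'E'
from h import *
s=get_state(); print(np.round(s["wrist_torque"],3),np.round(s["joint_pos"],2),s["finger_gap"]);p,R=tool(); print(p.round(4),yaw(R),R[:,2].round(3))
E
```

```text
[ 0.174 -0.173  0.105] [-0.2   0.5   1.31 -0.    1.33 -1.54] 0.013820156738375427
[ 0.6037 -0.0461  0.2136] 2.9121992897110838 [-0. -0. -1.]
```

>>> {"op": "play_rows", "data": {
  "increments": [
    {"hand": 1,"travel": [0,0,0],"rot": [0,0,-0.08]},
    {"hand": 1,"travel": [0,0,0],"rot": [0,0,-0.17]},
    {"hand": 1,"travel": [0,0,0],"rot": [0,0,-0.26]},
    {"hand": 1,"travel": [0,0,0],"rot": [0,0,-0.35]},
    {"hand": 1,"travel": [0,0,0],"rot": [0,0,-0.44]},
    {"hand": 1,"travel": [0,0,0],"rot": [0,0,-0.53]},
    {"hand": 1,"travel": [0,0,0],"rot": [0,0,-0.62]},
    {"hand": 1,"travel": [0,0,0],"rot": [0,0,-0.71]},
    {"hand": 1,"travel": [0,0,0],"rot": [0,0,-0.77]},
    {"hand": 1,"travel": [0,0,0],"rot": [0,0,-0.785]},
    {"hand": 1,"travel": [0,0,0],"rot": [0,0,-0.785]},
    {"hand": 1,"travel": [0,0,0],"rot": [0,0,-0.785]}
  ]
}}

```text
t: 34.55
ee_pos: [0.6036, -0.0451, 0.2136]
ee_rot: [0.86, -3.021, -0.002]
force: [-1.8, 5.0, 4.7]
finger_gap: 0.0141
```

```bash
python3 - <<'E'
from h import *
s=get_state(); print(np.round(s["wrist_torque"],3),np.round(s["joint_pos"],2),s["finger_gap"]);p,R=tool(); print(p.round(4),yaw(R),R[:,2].round(3))
im=snapshot("top"); cv2.imwrite("pics/t23.png",crop(im,200,120,130,100,6))
E
```

```text
[0.984 0.022 0.02 ] [-0.2   0.5   1.31  0.    1.33 -2.33] 0.014088264770810124
[ 0.6036 -0.0451  0.2136] -2.587017516214757 [-0.001  0.001 -1.   ]
```

View pics/t23.png

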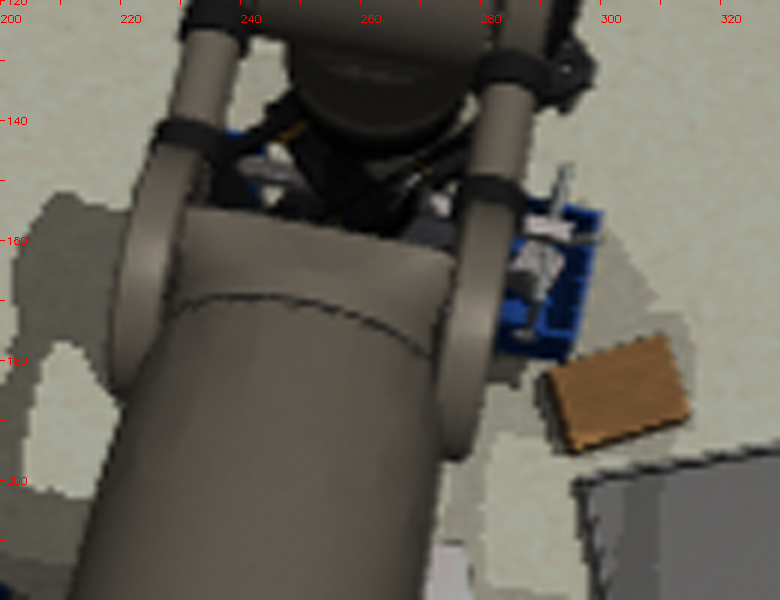

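>>> {"op": "play_rows", "data": {
  "increments": [
    {"hand": 0.5,"travel": [0,0,0],"rot": [0,0,0]},
    {"hand": 0.1,"travel": [0,0,0],"rot": [0,0,0]},
    {"hand": 0.1,"travel": [0,0,0],"rot": [0,0,0]},
    {"hand": 0.1,"travel": [0,0,0],"rot": [0,0,0]},
    {"hand": 0.1,"travel": [0,0,-2],"rot": [0,0,0]},
    {"hand": 0.1,"travel": [0,0,-5],"rot": [0,0,0]},
    {"hand": 0.1,"travel": [0,0,-9],"rot": [0,0,0]},
    {"hand": 0.1,"travel": [0,0,-13],"rot": [0,0,0]},
    {"hand": 0.1,"travel": [0,0,-16],"rot": [0,0,0]},
    {"hand": 0.1,"travel": [0,0,-16],"rot": [0,0,0]}
  ]
}}

```text
t: 35.6
ee_pos: [0.6049, -0.0466, 0.3782]
ee_rot: [-0.859, 3.015, -0.007]
force: [0.4, -0.3, 1.0]
finger_gap: 0.0412
```

```bash
python3 - <<'E'
from h import *
p,R=tool(); print(p.round(4),yaw(R),R[:,2].round(3))
kc,M=wpose(); np.savez("w24.npz",k=kc,M=M)
im=snapshot("wrist"); cv2.imwrite("pics/w24.png",im);cv2.imwrite("pics/w24b.png",cv2.resize(im,(800,600)))
im=snapshot("scene"); cv2.imwrite("pics/s24.png",crop(im,140,140,190,150,4))
# C hover, tool x along bar yaw
th=.18+np.pi/2; q=np.array([.3945,.1955])-.04*np.array([np.cos(th),np.sin(th)]);print(th,q)
go(q[0],q[1],.30,th)
E
```

```text
[ 0.6049 -0.0466  0.3782] -2.58671265691581 [ 0.008 -0.002 -1.   ]
1.7507963267948965 [0.40166118 0.15614625]
travel [ 6.51 27.86  7.32] rot [-1.000e-03 -1.000e-03  1.946e+00] dist 29.5
```

View pics/w24b.png

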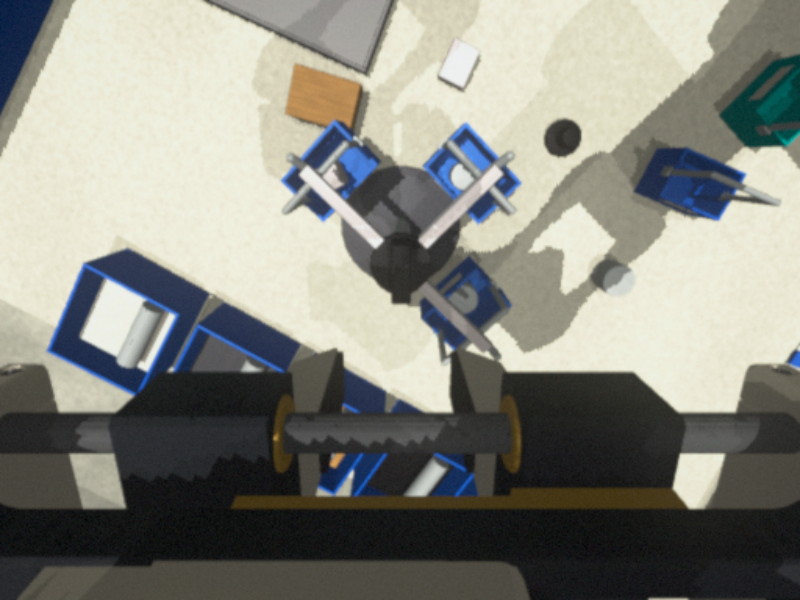

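View pics/s24.png

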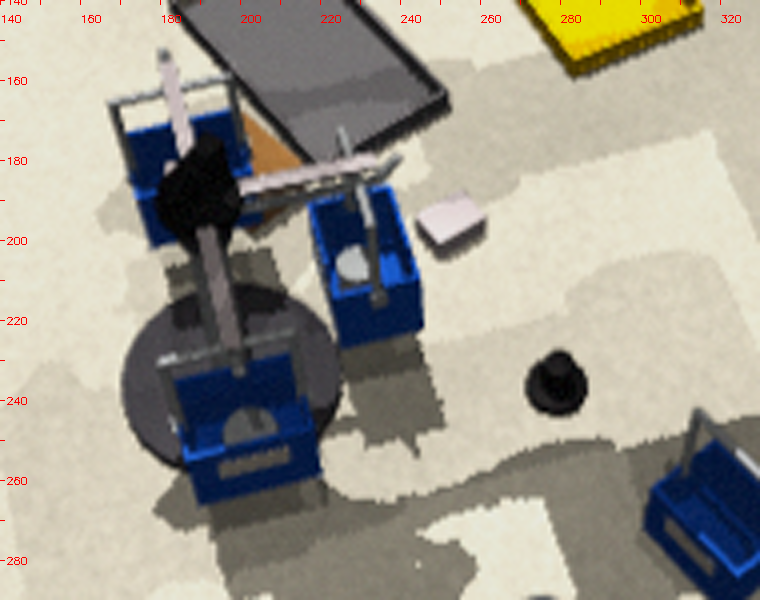

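>>> {"op": "play_rows", "data": {
  "increments": [
    {"hand": 0.1,"travel": [0.5,2,0],"rot": [0,0,0.13]},
    {"hand": 0.1,"travel": [1,4,0],"rot": [0,0,0.27]},
    {"hand": 0.1,"travel": [1.5,6.2,0],"rot": [0,0,0.41]},
    {"hand": 0.1,"travel": [2,8.4,0],"rot": [0,0,0.55]},
    {"hand": 0.1,"travel": [2.5,10.6,0],"rot": [0,0,0.69]},
    {"hand": 0.1,"travel": [3,12.8,0],"rot": [0,0,0.83]},
    {"hand": 0.1,"travel": [3.5,15,1],"rot": [0,0,0.97]},
    {"hand": 0.1,"travel": [4,17.2,2],"rot": [0,0,1.11]},
    {"hand": 0.1,"travel": [4.5,19.4,3],"rot": [0,0,1.25]},
    {"hand": 0.1,"travel": [5,21.6,4],"rot": [0,0,1.39]},
    {"hand": 0.1,"travel": [5.5,23.8,5.5],"rot": [0,0,1.53]},
    {"hand": 0.1,"travel": [6,26,6.5],"rot": [0,0,1.67]},
    {"hand": 0.1,"travel": [6.5,27.8,7.3],"rot": [0,0,1.81]},
    {"hand": 0.1,"travel": [6.5,27.8,7.3],"rot": [0,0,1.946]},
    {"hand": 0.1,"travel": [6.5,27.8,7.3],"rot": [0,0,1.946]},
    {"hand": 0.1,"travel": [6.5,27.8,7.3],"rot": [0,0,1.946]}
  ]
}}

```text
t: 37.3
ee_pos: [0.4015, 0.1556, 0.2995]
ee_rot: [-2.007, -2.414, 0.004]
force: [0.3, 0.5, -0.3]
finger_gap: 0.0411
```

```bash
python3 - <<'E'
from h import *
p,R=tool(); print(p.round(4),yaw(R),R[:,2].round(3))
kc,M=wpose(); np.savez("w25.npz",k=kc,M=M)
im=snapshot("wrist"); cv2.imwrite("pics/w25.png",im);cv2.imwrite("pics/w25b.png",cv2.resize(im,(800,600)))
E
```

```text
[0.4015 0.1556 0.2995] 1.7543175094601342 [-0.003 -0.001 -1.   ]
```

View pics/w25b.png

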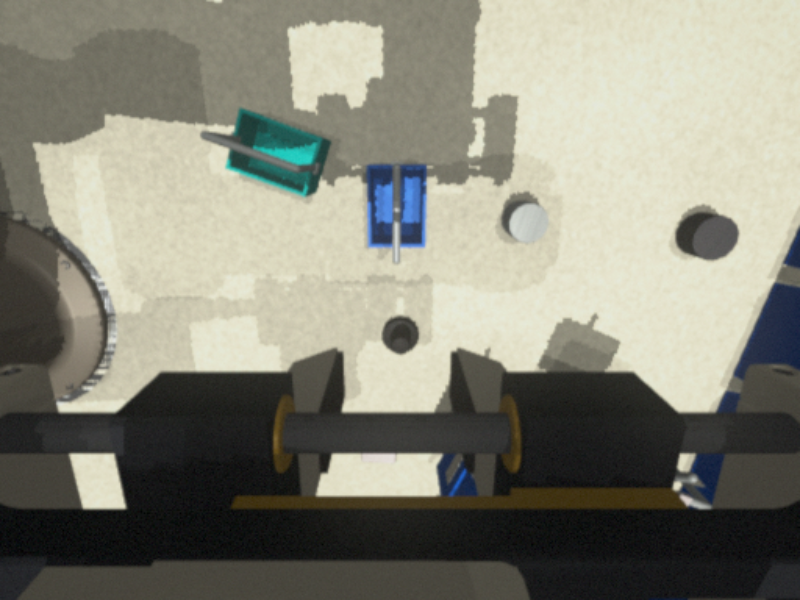

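```bash
python3 - <<'E'
from h import *
d=np.load("w25.npz"); K["w"]=d["k"];P["w"]=d["M"]; s=1.5625
S=lambda l:[None if q is None else (q[0]/s,q[1]/s) for q in l]
p,r=binfit("w",S([(426,247),(369,247),(367,165),(426,165)]),S([(396,262),(397,167)]),(.3945,.1955,.18)); print(p.round(4),r.tolist())
th=p[2]+np.pi/2; q=p[:2]; print(q,th)
go(q[0],q[1],.141,th); go(q[0],q[1],.1025,th)
E
```

```text
[0.3943 0.1931 0.1857] [[0.2, 0.2], [0.4, 0.3], [0.2, 0.1], [0.7, 0.2], [0.5, 1.2], [0.2, 0.6]]
[0.39429835 0.19307543] 1.756542131456588
travel [ 3.830e+00 -1.000e-02  1.587e+01] rot [-0.003  0.    -0.003] dist 16.3
travel [ 3.83  0.   19.72] rot [-0.003  0.    -0.003] dist 20.1
```

>>> {"op": "play_rows", "data": {
  "increments": [
    {"hand": 0.1,"travel": [1.5,0,4],"rot": [-0.003,0,0]},
    {"hand": 0.1,"travel": [3,0,8],"rot": [-0.003,0,0]},
    {"hand": 0.1,"travel": [3.8,0,12],"rot": [-0.003,0,0]},
    {"hand": 0.1,"travel": [3.8,0,15],"rot": [-0.003,0,0]},
    {"hand": 0.1,"travel": [3.8,0,17.5],"rot": [-0.003,0,0]},
    {"hand": 0.1,"travel": [3.8,0,19],"rot": [-0.003,0,0]},
    {"hand": 0.1,"travel": [3.8,0,19.7],"rot": [-0.003,0,0]},
    {"hand": 0.1,"travel": [3.8,0,19.7],"rot": [-0.003,0,0]},
    {"hand": 1,"travel": [3.8,0,19.7],"rot": [-0.003,0,0]},
    {"hand": 1,"travel": [3.8,0,19.7],"rot": [-0.003,0,0]},
    {"hand": 1,"travel": [3.8,0,19.7],"rot": [-0.003,0,0]},
    {"hand": 1,"travel": [3.8,0,19.7],"rot": [-0.003,0,0]},
    {"hand": 1,"travel": [3.8,0,19.7],"rot": [-0.003,0,0]},
    {"hand": 1,"travel": [3.8,0,19],"rot": [-0.003,0,0]},
    {"hand": 1,"travel": [3.8,0,16],"rot": [-0.003,0,0]},
    {"hand": 1,"travel": [3.8,0,12],"rot": [-0.003,0,0]},
    {"hand": 1,"travel": [3.8,0,7],"rot": [-0.003,0,0]},
    {"hand": 1,"travel": [3.8,0,4.5],"rot": [-0.003,0,0]},
    {"hand": 1,"travel": [3.8,0,4.5],"rot": [-0.003,0,0]}
  ],
  "newtons": 40
}}

```text
t: 39.25
ee_pos: [0.3967, 0.1937, 0.2594]
ee_rot: [2.009, 2.408, 0.013]
force: [0.7, 0.1, -2.0]
finger_gap: 0.0046
```

```bash
python3 - <<'E'
from h import *
s=get_state(); print(np.round(s["force"],2),s["finger_gap"]); p,R=tool(); print(p.round(4),yaw(R),R[:,2].round(3))
im=snapshot("wrist"); cv2.imwrite("pics/w26b.png",cv2.resize(im,(800,600)))
im=snapshot("scene"); cv2.imwrite("pics/s26.png",cv2.resize(im,(800,600)))
# tray target: bar (bin y) along tray x (yaw .1557)
for th in(.1557,.1557+np.pi): go(.4415,-.268,.255,th)
E
```

```text
[ 0.68  0.13 -1.96] 0.0046032486552853025
[0.3967 0.1937 0.2594] 1.7509147302057648 [ 0.009  0.003 -1.   ]
travel [-4.62e+01 -3.64e+00  1.00e-02] rot [ 1.000e-03 -1.000e-03  1.595e+00] dist 46.3
travel [-4.62e+01 -3.64e+00  1.00e-02] rot [ 1.000e-03  1.000e-03 -1.546e+00] dist 46.3
```

View pics/w26b.png

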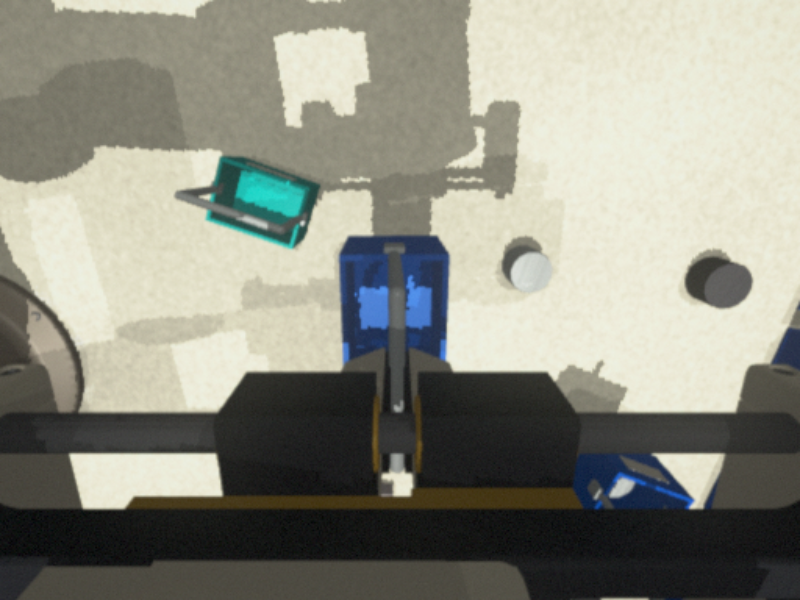

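View pics/s26.png

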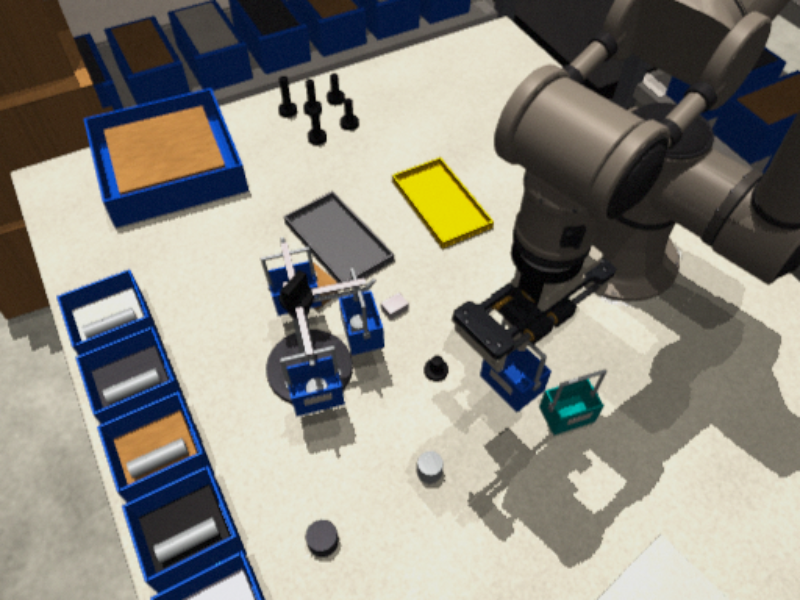

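>>> {"op": "play_rows", "data": {
  "increments": [
    {"hand": 1,"travel": [-1,-0.2,0],"rot": [0,0,0.05]},
    {"hand": 1,"travel": [-3,-0.5,0],"rot": [0,0,0.13]},
    {"hand": 1,"travel": [-5.5,-0.9,0],"rot": [0,0,0.22]},
    {"hand": 1,"travel": [-8,-1.4,0],"rot": [0,0,0.31]},
    {"hand": 1,"travel": [-10.5,-1.8,0],"rot": [0,0,0.4]},
    {"hand": 1,"travel": [-13,-2.2,0],"rot": [0,0,0.49]},
    {"hand": 1,"travel": [-15.5,-2.7,0],"rot": [0,0,0.58]},
    {"hand": 1,"travel": [-18,-3.1,0],"rot": [0,0,0.67]},
    {"hand": 1,"travel": [-20.5,-3.5,0],"rot": [0,0,0.76]},
    {"hand": 1,"travel": [-23,-4,0],"rot": [0,0,0.85]},
    {"hand": 1,"travel": [-25.5,-4.5,0],"rot": [0,0,0.94]},
    {"hand": 1,"travel": [-28,-4.9,0],"rot": [0,0,1.03]},
    {"hand": 1,"travel": [-30.5,-5,0],"rot": [0,0,1.12]},
    {"hand": 1,"travel": [-33,-4.9,0],"rot": [0,0,1.21]},
    {"hand": 1,"travel": [-36,-4.6,0],"rot": [0,0,1.3]},
    {"hand": 1,"travel": [-39,-4.3,0],"rot": [0,0,1.39]},
    {"hand": 1,"travel": [-42,-4,0],"rot": [0,0,1.48]},
    {"hand": 1,"travel": [-44.5,-3.8,0],"rot": [0,0,1.56]},
    {"hand": 1,"travel": [-46.2,-3.6,0],"rot": [0,0,1.595]},
    {"hand": 1,"travel": [-46.2,-3.6,0],"rot": [0,0,1.595]}
  ]
}}

```text
t: 41.35
ee_pos: [0.4414, -0.2697, 0.253]
ee_rot: [-3.13, -0.237, 0.002]
force: [0.8, 0.0, -1.1]
finger_gap: 0.0046
```

```bash
python3 - <<'E'
from h import *
s=get_state(); print(np.round(s["force"],2),s["finger_gap"]); p,R=tool(); print(p.round(4),yaw(R),R[:,2].round(3))
kc,M=wpose(); np.savez("w27.npz",k=kc,M=M)
im=snapshot("wrist"); cv2.imwrite("pics/w27b.png",cv2.resize(im,(800,600)))
im=snapshot("scene"); cv2.imwrite("pics/s27.png",cv2.resize(im,(800,600)))
go(.4415,-.268,.107,.1557)
E
```

```text
[ 0.76  0.04 -1.06] 0.004595503995728797
[ 0.4414 -0.2697  0.253 ] 0.15115122864968025 [-0.002  0.002 -1.   ]
travel [ 0.04  0.1  14.66] rot [-0.003  0.001 -0.001] dist 14.7
```

View pics/w27b.png

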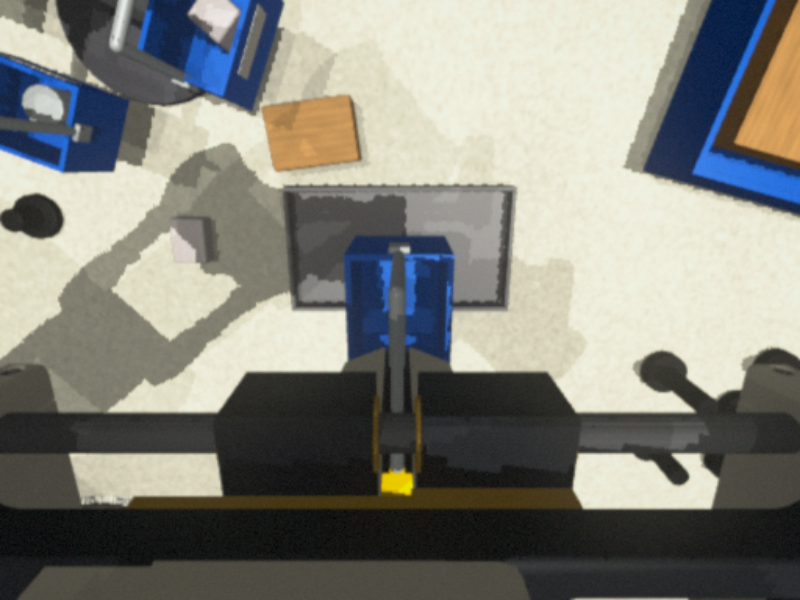

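View pics/s27.png

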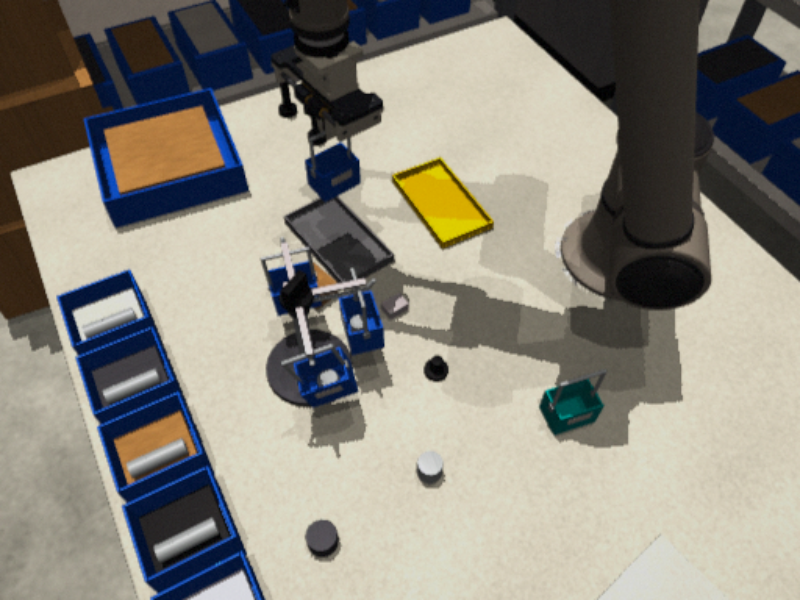

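```bash
python3 - <<'E'
from h import *
d=np.load("w27.npz"); K["w"]=d["k"];P["w"]=d["M"]; s=1.5625
c=[unproj("w",(u/s,v/s),.02)[:2] for u,v in((287,188),(513,188),(507,309),(295,309))]
print(np.round(c,3), np.mean(c,0)); 
th=.1557
print((np.mean(c,0)))
im=snapshot("scene"); cv2.imwrite("pics/s28.png",crop(im,140,140,190,150,4))
E
```

```text
[[ 0.483 -0.17 ]
 [ 0.512 -0.359]
 [ 0.405 -0.378]
 [ 0.376 -0.186]] [ 0.4439725  -0.27322809]
[ 0.4439725  -0.27322809]
```

View pics/s28.png

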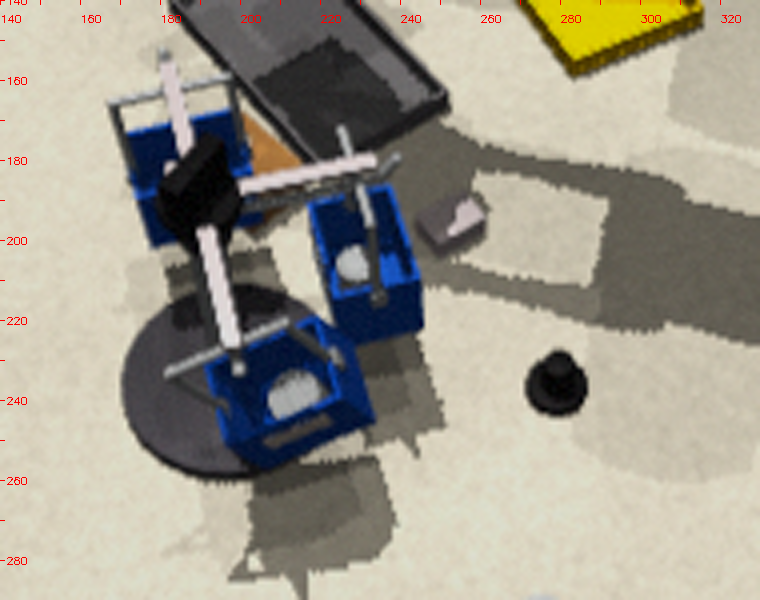

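>>> {"op": "play_rows", "data": {
  "increments": [
    {"hand": 1,"travel": [0,0,2],"rot": [-0.003,0,0]},
    {"hand": 1,"travel": [0,0,5],"rot": [-0.003,0,0]},
    {"hand": 1,"travel": [0,0,8],"rot": [-0.003,0,0]},
    {"hand": 1,"travel": [0.1,0,11],"rot": [-0.003,0,0]},
    {"hand": 1,"travel": [0.1,0,13],"rot": [-0.003,0,0]},
    {"hand": 1,"travel": [0.1,0,14],"rot": [-0.003,0,0]},
    {"hand": 1,"travel": [0.1,0,14.3],"rot": [-0.003,0,0]},
    {"hand": 1,"travel": [0.1,0,14.3],"rot": [-0.003,0,0]}
  ]
}}

```text
t: 42.3
ee_pos: [0.4437, -0.2675, 0.1127]
ee_rot: [3.129, 0.245, 0.003]
force: [-0.3, 0.2, -1.3]
finger_gap: 0.0043
```

>>> {"op": "play_rows", "data": {
  "increments": [
    {"hand": 1,"travel": [0,0,0.1],"rot": [0,0,0]},
    {"hand": 1,"travel": [0,0,0.2],"rot": [0,0,0]},
    {"hand": 1,"travel": [0,0,0.2],"rot": [0,0,0]}
  ]
}}

```text
t: 42.6
ee_pos: [0.4437, -0.2678, 0.1108]
ee_rot: [3.129, 0.244, 0.004]
force: [-0.0, 0.1, -1.9]
finger_gap: 0.0043
```

>>> {"op": "play_rows", "data": {
  "increments": [
    {"hand": 1,"travel": [0,0,0.1],"rot": [0,0,0]},
    {"hand": 1,"travel": [0,0,0.2],"rot": [0,0,0]},
    {"hand": 1,"travel": [0,0,0.3],"rot": [0,0,0]},
    {"hand": 1,"travel": [0,0,0.3],"rot": [0,0,0]}
  ]
}}

```text
t: 43.0
ee_pos: [0.4436, -0.2677, 0.1074]
ee_rot: [3.129, 0.244, 0.003]
force: [0.8, 0.7, 0.2]
finger_gap: 0.0045
```

>>> {"op": "play_rows", "data": {
  "increments": [
    {"hand": 1,"travel": [0,0,0.1],"rot": [0,0,0]},
    {"hand": 1,"travel": [0,0,0.1],"rot": [0,0,0]}
  ]
}}

```text
t: 43.2
ee_pos: [0.4437, -0.2679, 0.1074]
ee_rot: [3.128, 0.244, 0.004]
force: [-2.3, 2.5, 9.3]
finger_gap: 0.0045
```

Contact with the tray floor. Release and rise.

>>> {"op": "play_rows", "data": {
  "increments": [
    {"hand": 0.8,"travel": [0,0,-0.05],"rot": [0,0,0]},
    {"hand": 0.6,"travel": [0,0,-0.05],"rot": [0,0,0]},
    {"hand": 0.3,"travel": [0,0,-0.05],"rot": [0,0,0]},
    {"hand": 0.1,"travel": [0,0,-0.05],"rot": [0,0,0]},
    {"hand": 0.1,"travel": [0,0,-0.05],"rot": [0,0,0]},
    {"hand": 0.1,"travel": [0,0,-2],"rot": [0,0,0]},
    {"hand": 0.1,"travel": [0,0,-5],"rot": [0,0,0]},
    {"hand": 0.1,"travel": [0,0,-10],"rot": [0,0,0]},
    {"hand": 0.1,"travel": [0,0,-15],"rot": [0,0,0]},
    {"hand": 0.1,"travel": [0,0,-20],"rot": [0,0,0]},
    {"hand": 0.1,"travel": [0,0,-22],"rot": [0,0,0]}
  ]
}}

```text
t: 44.3
ee_pos: [0.444, -0.2678, 0.3315]
ee_rot: [3.124, 0.244, 0.012]
force: [-0.3, 0.3, 0.6]
finger_gap: 0.0413
```

```bash
python3 - <<'E'
from h import *
p,R=tool(); print(p.round(4),yaw(R),R[:,2].round(3))
kc,M=wpose(); np.savez("w29.npz",k=kc,M=M)
im=snapshot("wrist"); cv2.imwrite("pics/w29.png",im);cv2.imwrite("pics/w29b.png",cv2.resize(im,(800,600)))
im=snapshot("scene"); cv2.imwrite("pics/s29.png",crop(im,140,110,190,150,4)); cv2.imwrite("pics/s29raw.png",im)
im=snapshot("top"); cv2.imwrite("pics/t29.png",crop(im,210,130,150,100,5)); cv2.imwrite("pics/t29raw.png",im)
E
```

```text
[ 0.444  -0.2678  0.3315] 0.15589384508843718 [ 0.008 -0.008 -1.   ]
```

View pics/w29b.png

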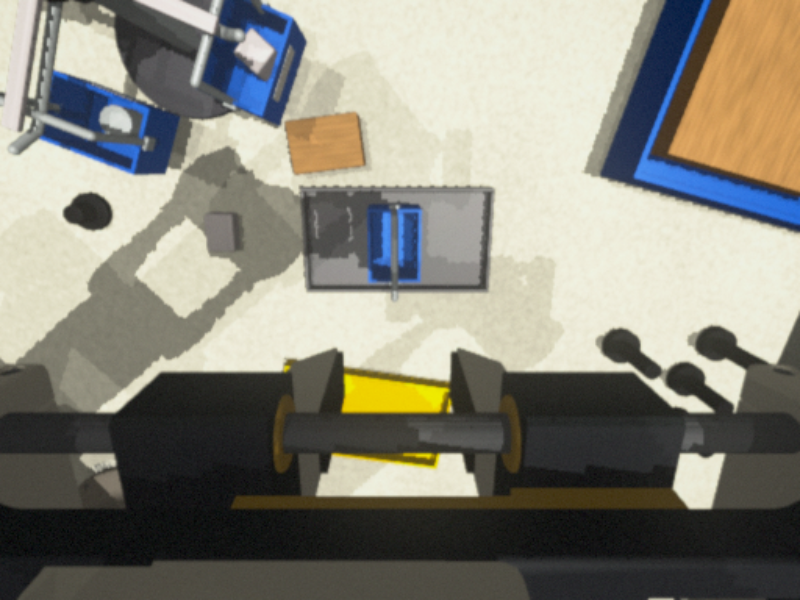

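View pics/s29.png

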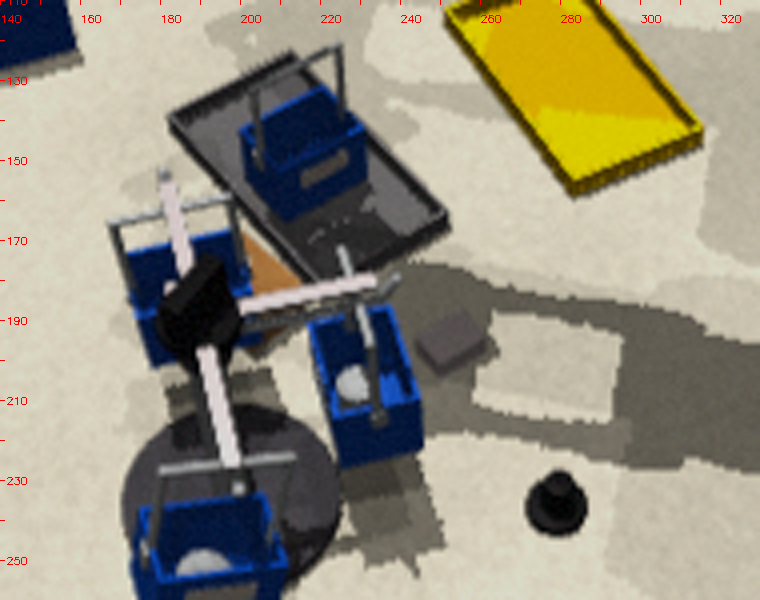

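View pics/t29.png

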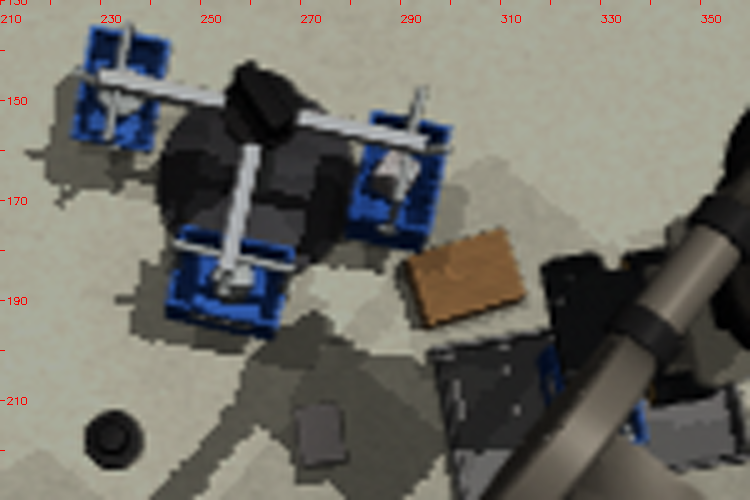

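>>> {"op": "play_rows", "data": {
  "increments": [
    {"hand": 0.1,"travel": [0,0,0],"rot": [0,0,0]},
    {"hand": 0.1,"travel": [0,0,0],"rot": [0,0,0]},
    {"hand": 0.1,"travel": [0,0,0],"rot": [0,0,0]},
    {"hand": 0.1,"travel": [0,0,0],"rot": [0,0,0]},
    {"hand": 0.1,"travel": [0,0,0],"rot": [0,0,0]},
    {"hand": 0.1,"travel": [0,0,0],"rot": [0,0,0]},
    {"hand": 0.1,"travel": [0,0,0],"rot": [0,0,0]},
    {"hand": 0.1,"travel": [0,0,0],"rot": [0,0,0]},
    {"hand": 0.1,"travel": [0,0,0],"rot": [0,0,0]},
    {"hand": 0.1,"travel": [0,0,0],"rot": [0,0,0]},
    {"hand": 0.1,"travel": [0,0,0],"rot": [0,0,0]},
    {"hand": 0.1,"travel": [0,0,0],"rot": [0,0,0]},
    {"hand": 0.1,"travel": [0,0,0],"rot": [0,0,0]},
    {"hand": 0.1,"travel": [0,0,0],"rot": [0,0,0]},
    {"hand": 0.1,"travel": [0,0,0],"rot": [0,0,0]},
    {"hand": 0.1,"travel": [0,0,0],"rot": [0,0,0]},
    {"hand": 0.1,"travel": [0,0,0],"rot": [0,0,0]},
    {"hand": 0.1,"travel": [0,0,0],"rot": [0,0,0]},
    {"hand": 0.1,"travel": [0,0,0],"rot": [0,0,0]},
    {"hand": 0.1,"travel": [0,0,0],"rot": [0,0,0]}
  ]
}}

```text
t: 46.45
ee_pos: [0.4431, -0.2671, 0.3262]
ee_rot: [3.129, 0.244, 0.003]
force: [0.4, 0.5, -0.5]
finger_gap: 0.0411
```

```bash
python3 - <<'E'
from h import *
ims=[snapshot("scene")[190:280,150:260] for _ in range(8)]
g=[cv2.cvtColor(i,cv2.COLOR_BGR2GRAY).astype(float) for i in ims]
print([round(np.abs(g[i]-g[0]).mean(),2) for i in range(8)])
cv2.imwrite("pics/s30.png",np.vstack([np.hstack([cv2.resize(i,None,fx=3,fy=3) for i in (ims[0],ims[3])]),np.hstack([cv2.resize(i,None,fx=3,fy=3) for i in (ims[5],ims[7])])]))
im=snapshot("top"); cv2.imwrite("pics/t30.png",crop(im,210,130,100,100,6)); cv2.imwrite("pics/t30raw.png",im)
E
```

```text
[np.float64(0.0), np.float64(5.23), np.float64(5.51), np.float64(4.06), np.float64(6.31), np.float64(10.87), np.float64(14.31), np.float64(16.3)]
```

View pics/s30.png

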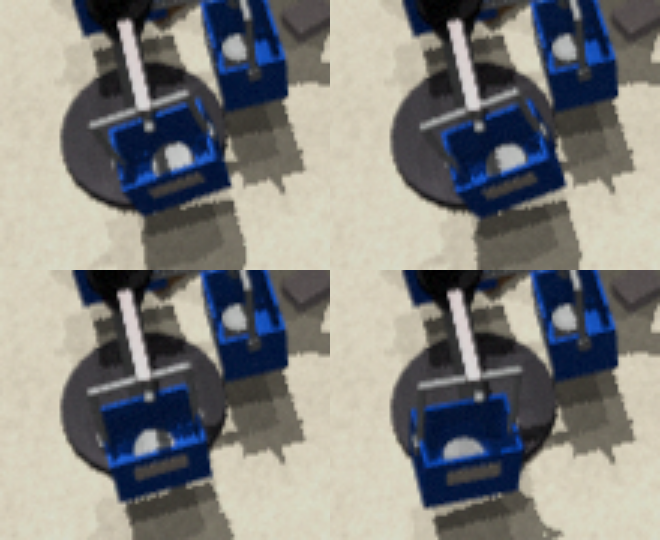

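View pics/t30.png

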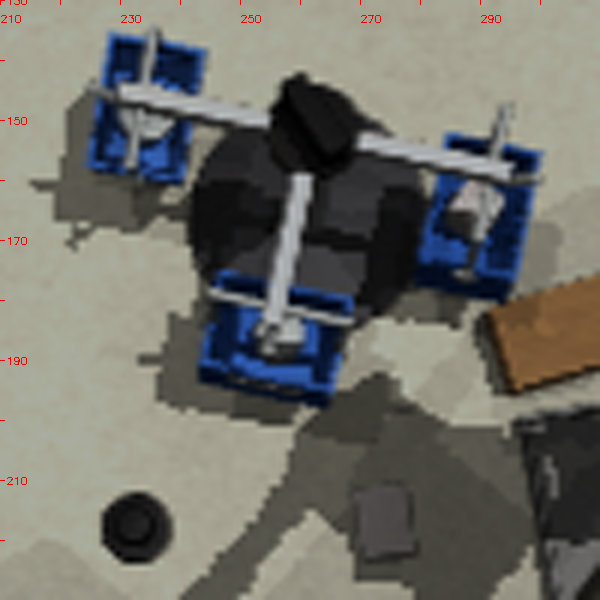

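>>> {"op": "play_rows", "data": {
  "increments": [
    {"hand": 0.1,"travel": [0,0,0],"rot": [0,0,0]},
    {"hand": 0.1,"travel": [0,0,0],"rot": [0,0,0]},
    {"hand": 0.1,"travel": [0,0,0],"rot": [0,0,0]},
    {"hand": 0.1,"travel": [0,0,0],"rot": [0,0,0]},
    {"hand": 0.1,"travel": [0,0,0],"rot": [0,0,0]},
    {"hand": 0.1,"travel": [0,0,0],"rot": [0,0,0]},
    {"hand": 0.1,"travel": [0,0,0],"rot": [0,0,0]},
    {"hand": 0.1,"travel": [0,0,0],"rot": [0,0,0]},
    {"hand": 0.1,"travel": [0,0,0],"rot": [0,0,0]},
    {"hand": 0.1,"travel": [0,0,0],"rot": [0,0,0]},
    {"hand": 0.1,"travel": [0,0,0],"rot": [0,0,0]},
    {"hand": 0.1,"travel": [0,0,0],"rot": [0,0,0]},
    {"hand": 0.1,"travel": [0,0,0],"rot": [0,0,0]},
    {"hand": 0.1,"travel": [0,0,0],"rot": [0,0,0]},
    {"hand": 0.1,"travel": [0,0,0],"rot": [0,0,0]},
    {"hand": 0.1,"travel": [0,0,0],"rot": [0,0,0]},
    {"hand": 0.1,"travel": [0,0,0],"rot": [0,0,0]},
    {"hand": 0.1,"travel": [0,0,0],"rot": [0,0,0]},
    {"hand": 0.1,"travel": [0,0,0],"rot": [0,0,0]},
    {"hand": 0.1,"travel": [0,0,0],"rot": [0,0,0]}
  ]
}}

```text
t: 48.9
ee_pos: [0.4431, -0.2671, 0.3262]
ee_rot: [3.129, 0.244, 0.003]
force: [-0.2, -0.1, 0.3]
finger_gap: 0.0413
```

>>> {"op": "play_rows", "data": {
  "increments": [
    {"hand": 0.1,"travel": [0,0,0],"rot": [0,0,0]},
    {"hand": 0.1,"travel": [0,0,0],"rot": [0,0,0]},
    {"hand": 0.1,"travel": [0,0,0],"rot": [0,0,0]},
    {"hand": 0.1,"travel": [0,0,0],"rot": [0,0,0]},
    {"hand": 0.1,"travel": [0,0,0],"rot": [0,0,0]},
    {"hand": 0.1,"travel": [0,0,0],"rot": [0,0,0]},
    {"hand": 0.1,"travel": [0,0,0],"rot": [0,0,0]},
    {"hand": 0.1,"travel": [0,0,0],"rot": [0,0,0]},
    {"hand": 0.1,"travel": [0,0,0],"rot": [0,0,0]},
    {"hand": 0.1,"travel": [0,0,0],"rot": [0,0,0]},
    {"hand": 0.1,"travel": [0,0,0],"rot": [0,0,0]},
    {"hand": 0.1,"travel": [0,0,0],"rot": [0,0,0]},
    {"hand": 0.1,"travel": [0,0,0],"rot": [0,0,0]},
    {"hand": 0.1,"travel": [0,0,0],"rot": [0,0,0]},
    {"hand": 0.1,"travel": [0,0,0],"rot": [0,0,0]},
    {"hand": 0.1,"travel": [0,0,0],"rot": [0,0,0]},
    {"hand": 0.1,"travel": [0,0,0],"rot": [0,0,0]},
    {"hand": 0.1,"travel": [0,0,0],"rot": [0,0,0]},
    {"hand": 0.1,"travel": [0,0,0],"rot": [0,0,0]},
    {"hand": 0.1,"travel": [0,0,0],"rot": [0,0,0]}
  ]
}}

```text
t: 50.9
ee_pos: [0.4431, -0.2671, 0.3263]
ee_rot: [3.129, 0.244, 0.003]
force: [0.0, -0.8, -0.8]
finger_gap: 0.0411
```

```bash
cat > sw.py <<'E'
from h import *
import sys
# track blue centroid of each hanging bin in scene for 0.8 s
boxes={"L":(215,285,165,230),"N":(175,228,216,250),"R":(150,205,155,212)}
res=[]
for _ in range(16):
    im=snapshot("scene").astype(int); b,g,r=im[...,0],im[...,1],im[...,2]
    m=(b>60)&(b>1.6*r)&(b>1.3*g)
    row=[]
    for k,(y0,y1,x0,x1) in boxes.items():
        ys,xs=np.nonzero(m[y0:y1,x0:x1]); row+= [xs.mean()+x0,ys.mean()+y0]
    res.append(row)
res=np.array(res); print("t",get_state()["t"]); print("ptp L,N,R px:",np.ptp(res,0).round(1)); print("L x:",res[:,0].round(1).tolist())
E
python3 sw.py; python3 - <<'E'
from h import *
for uv in((234,146),(232,146)): print(unproj("top",uv,.1865))
hy=np.array([.225,.9743]); rk=np.array([.6035,-.047]); print((unproj("top",(233.5,146),.1865)[:2]-rk)@hy)
E
```

```text
t 51.7
ptp L,N,R px: [4.7 3.5 0.3 1.  1.1 1.3]
L x: [203.3, 203.2, 202.0, 201.8, 200.5, 199.9, 198.6, 198.8, 199.0, 200.2, 201.1, 201.8, 202.1, 202.3, 202.1, 202.0]
[0.62450897 0.03917541 0.1865    ]
[0.62461012 0.04523477 0.1865    ]
0.0901692423347383
```

>>> {"op": "play_rows", "data": {
  "increments": [
    {"hand": 0.1,"travel": [0,0,-1],"rot": [0,0,0]},
    {"hand": 0.1,"travel": [0,0,-2],"rot": [0,0,0]},
    {"hand": 0.1,"travel": [0,0,-2],"rot": [0,0,0]},
    {"hand": 0.1,"travel": [0,0,-2],"rot": [0,0,0]},
    {"hand": 0.1,"travel": [0,0,-2],"rot": [0,0,0]},
    {"hand": 0.1,"travel": [0,0,-2],"rot": [0,0,0]},
    {"hand": 0.1,"travel": [0,0,-2],"rot": [0,0,0]},
    {"hand": 0.1,"travel": [0,0,-2],"rot": [0,0,0]},
    {"hand": 0.1,"travel": [0,0,-2],"rot": [0,0,0]},
    {"hand": 0.1,"travel": [0,0,-2],"rot": [0,0,0]},
    {"hand": 0.1,"travel": [0,0,-2],"rot": [0,0,0]},
    {"hand": 0.1,"travel": [0,0,-2],"rot": [0,0,0]},
    {"hand": 0.1,"travel": [0,0,-2],"rot": [0,0,0]},
    {"hand": 0.1,"travel": [0,0,-2],"rot": [0,0,0]},
    {"hand": 0.1,"travel": [0,0,-2],"rot": [0,0,0]},
    {"hand": 0.1,"travel": [0,0,-2],"rot": [0,0,0]},
    {"hand": 0.1,"travel": [0,0,-2],"rot": [0,0,0]},
    {"hand": 0.1,"travel": [0,0,-2],"rot": [0,0,0]},
    {"hand": 0.1,"travel": [0,0,-2],"rot": [0,0,0]},
    {"hand": 0.1,"travel": [0,0,-2],"rot": [0,0,0]}
  ]
}}

```text
t: 53.7
ee_pos: [0.443, -0.267, 0.3462]
ee_rot: [3.129, 0.244, 0.003]
force: [0.2, -0.8, 0.2]
finger_gap: 0.0414
```

>>> {"op": "play_rows", "data": {
  "increments": [
    {"hand": 0.1,"travel": [0,0,0],"rot": [0,0,0]},
    {"hand": 0.1,"travel": [0,0,0],"rot": [0,0,0]},
    {"hand": 0.1,"travel": [0,0,0],"rot": [0,0,0]},
    {"hand": 0.1,"travel": [0,0,0],"rot": [0,0,0]},
    {"hand": 0.1,"travel": [0,0,0],"rot": [0,0,0]},
    {"hand": 0.1,"travel": [0,0,0],"rot": [0,0,0]},
    {"hand": 0.1,"travel": [0,0,0],"rot": [0,0,0]},
    {"hand": 0.1,"travel": [0,0,0],"rot": [0,0,0]},
    {"hand": 0.1,"travel": [0,0,0],"rot": [0,0,0]},
    {"hand": 0.1,"travel": [0,0,0],"rot": [0,0,0]},
    {"hand": 0.1,"travel": [0,0,0],"rot": [0,0,0]},
    {"hand": 0.1,"travel": [0,0,0],"rot": [0,0,0]},
    {"hand": 0.1,"travel": [0,0,0],"rot": [0,0,0]},
    {"hand": 0.1,"travel": [0,0,0],"rot": [0,0,0]},
    {"hand": 0.1,"travel": [0,0,0],"rot": [0,0,0]},
    {"hand": 0.1,"travel": [0,0,0],"rot": [0,0,0]},
    {"hand": 0.1,"travel": [0,0,0],"rot": [0,0,0]},
    {"hand": 0.1,"travel": [0,0,0],"rot": [0,0,0]},
    {"hand": 0.1,"travel": [0,0,0],"rot": [0,0,0]},
    {"hand": 0.1,"travel": [0,0,0],"rot": [0,0,0]}
  ]
}}

```text
t: 55.7
ee_pos: [0.443, -0.267, 0.3463]
ee_rot: [3.129, 0.244, 0.003]
force: [0.0, 0.6, -0.7]
finger_gap: 0.0411
```

>>> {"op": "play_rows", "data": {
  "increments": [
    {"hand": 0.1,"travel": [0,0,0],"rot": [0,0,0]},
    {"hand": 0.1,"travel": [0,0,0],"rot": [0,0,0]},
    {"hand": 0.1,"travel": [0,0,0],"rot": [0,0,0]},
    {"hand": 0.1,"travel": [0,0,0],"rot": [0,0,0]},
    {"hand": 0.1,"travel": [0,0,0],"rot": [0,0,0]},
    {"hand": 0.1,"travel": [0,0,0],"rot": [0,0,0]},
    {"hand": 0.1,"travel": [0,0,0],"rot": [0,0,0]},
    {"hand": 0.1,"travel": [0,0,0],"rot": [0,0,0]},
    {"hand": 0.1,"travel": [0,0,0],"rot": [0,0,0]},
    {"hand": 0.1,"travel": [0,0,0],"rot": [0,0,0]},
    {"hand": 0.1,"travel": [0,0,0],"rot": [0,0,0]},
    {"hand": 0.1,"travel": [0,0,0],"rot": [0,0,0]},
    {"hand": 0.1,"travel": [0,0,0],"rot": [0,0,0]},
    {"hand": 0.1,"travel": [0,0,0],"rot": [0,0,0]},
    {"hand": 0.1,"travel": [0,0,0],"rot": [0,0,0]},
    {"hand": 0.1,"travel": [0,0,0],"rot": [0,0,0]},
    {"hand": 0.1,"travel": [0,0,0],"rot": [0,0,0]},
    {"hand": 0.1,"travel": [0,0,0],"rot": [0,0,0]},
    {"hand": 0.1,"travel": [0,0,0],"rot": [0,0,0]},
    {"hand": 0.1,"travel": [0,0,0],"rot": [0,0,0]}
  ]
}}

```text
t: 57.7
ee_pos: [0.443, -0.267, 0.3462]
ee_rot: [3.129, 0.244, 0.003]
force: [-0.1, 0.5, 0.6]
finger_gap: 0.0413
```

```bash
python3 sw.py; python3 - <<'E'
from h import *
im=snapshot("scene"); cv2.imwrite("pics/s31.png",crop(im,140,110,190,150,4)); im2=snapshot("top"); cv2.imwrite("pics/t31.png",crop(im2,110,120,260,130,3))
E
```

```text
t 58.5
ptp L,N,R px: [0.6 0.6 0.3 0.5 1.  1.2]
L x: [201.0, 201.3, 201.2, 201.0, 201.2, 201.2, 201.0, 201.6, 201.0, 201.1, 201.0, 201.3, 201.0, 201.5, 201.2, 201.1]
```

View pics/s31.png

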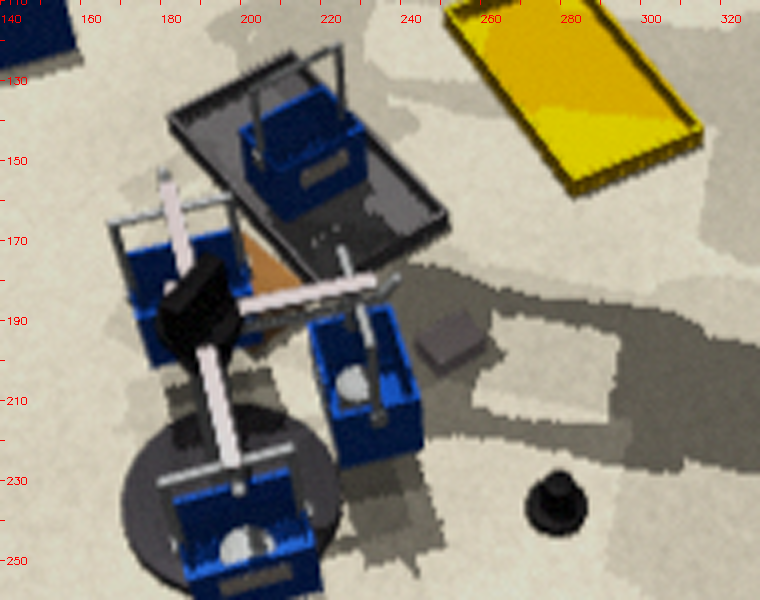

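View pics/t31.png

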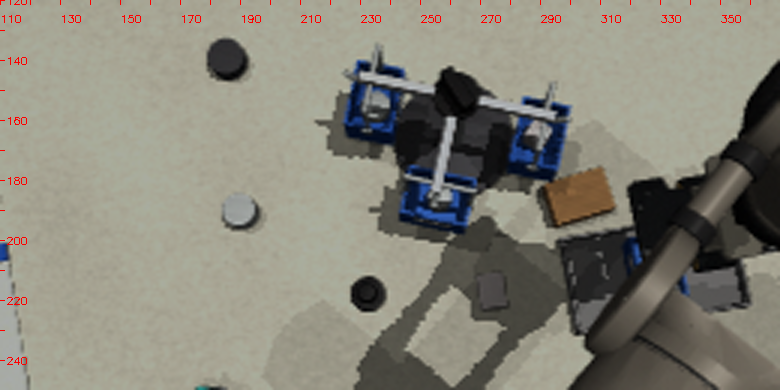

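```bash
python3 -c "
from h import *
print(env.hand_in())"
```

```text
the job is handed in; nothing more can be done
None
```

I did the whole task and handed it in at about 58 s of the 208 s allowed. I don't know the verdict, because the hand-in reports none.

- **Collar:** I first turned it clockwise to its open stop, where the wrist torque rose to 0.5 N m. With all three bins hanging I turned it 0.784 rad back. Seen from above, each keeper arm lies over its hook.
- **Stocked bins:** three bins had stock. The one with the disc hangs on the left hook, the one with the round slug on the near hook, and the one with the square block on the right hook. Each part is still inside its bin.
- **Empty bin:** it stands upright in the middle of the grey tray.
- **Other things on the bench:** the bystanders and the turquoise look-alike showed no movement in the pictures.

**Knock during the run:** the left bin was knocked after the collar was locked and began swinging. It stayed on the hook, 90 mm out from the mast, so I waited for it to settle. My last check showed its image position holding within 0.6 px over 0.8 s, and the other two within about 1.2 px, so nothing was visibly moving at hand-in.

No check failed. The collar angle and the positions of the bystanders were judged only from the pictures and the tool's turn; no direct reading of them is available.

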